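Change over the tealight charger and start it

ROBOT

A 7-joint arm with a two-finger parallel gripper is mounted at the origin on the work surface. World frame = base frame: x ahead of the robot, y to its left, z up, the work surface at z = 0. Lengths are in m, angles in rad, forces in N, time in s.
With the tool pointing down it reaches from about 0.4 to 0.925 m from the base axis. Payload 4.1 kg.
Tool frame: the origin (TCP) lies on the centre line of the jaws, within the pads' length; the fingertips stand 25 mm ahead of it and the grasp point (between the pads) lies 6 mm ahead of it; x points along the fingers, y is the direction in which the jaws open and shut, and the axes are right-handed (so a half turn about x gives the same grasp; the last joint's range is limited). The gripper opens to 85 mm and grips with 20 to 120 N. Pads are 22 mm wide; open, the fingers measure 114 mm over their backs; the gripper's body (76 mm by 85 mm) begins 54 mm behind the grasp point. The pads swing forward as they close: fully open they stand 13 mm farther back than shut.
Start: joints at [1.151, 0.398, 0.045, 1.537, -0.019, 1.207, -0.051], TCP at [0.205, -0.617, 0.256] pointing down, gripper open.
Joint ranges: [-2.82, 2.82], [-0.49, 2.23], [-1.37, 1.46], [0, 2.46], [-1.36, 4.5], [0.23, 2], [-2.94, 2.94]. Speed limits (rad/s): [2.57, 2.57, 3.14, 3.14, 3.14, 3.14, 3.14].

INTERFACE

Orientations are given as a unit quaternion [w, x, y, z].
In Python, from bench import * gives the robot as it stands.
- The arm moves only by the tool step_arm, never from a script. Its arguments are lists of equal length, an entry for each row: "delta_pos": the shift along the tool's x, y, z in mm, a list of three; "spin": the turn about the tool's x in degrees. A call has exactly 8 rows; each row shifts and turns the pose as measured when the row begins, along the tool's axes as they then stand; what a row does not reach is not made up. A row lasts 1/8 s, in which the tool goes at most 62.5 mm and 10.7 degrees, less where a joint would pass 70% of its speed; a pose out of reach is approached as far as the arm can. A call with a gripper value outside its range is refused whole. "hand" is the finger opening in mm, from 0 to 85.4, set as the call begins (left out, the last holds). The fingers move at their own pace and stop on an object; the grip force is fixed at half the most. Time passes only in rows, so rows that do not move let the fingers close, or fill a call up. It gives the time, the measured TCP pose, the force and the opening at its end, in the units of the state.
- sense(): the state, without advancing time (a new reading comes with each control period).
- read_camera(name): name is "side" or "top"; returns (picture, depth): 400x640x3 uint8, red, green, blue; 400x640 float32, m along the optical axis (not along the pixel's ray), 0 where there is no reading.
- calibration(name): a dict with "fov_y" (degrees; the focal length in pixels is half the picture's height over the tangent of half this angle, whatever the lens; pixels are square), "cx", "cy" (the principal point, pixels), "cam_to_world" (4x4, takes a point from camera to world coordinates). Camera axes: x right, y up, looking along -z (the intrinsics and any distortion apply to the point x, -y, -z); pixel columns grow to the right and rows downward; lengths in m; the calibration is good to about 2 mm. A picture is of the moment at which its call begins. calibration takes no time and is no camera call.
- hand_in(): hands the job in, once; it reports no verdict.
The state is a dict: "time_s": time; "qpos": joint angles; "joint_velocities": joint speeds; "joint_efforts": joint torques, N m; "position": TCP position; "eef_rot": TCP orientation; "force": force on the tool from outside, world axes, zero at the start; "moment": the same for the moment, N m; "finger_gap": finger opening in m.
Only numpy, scipy, OpenCV 4.12 (cv2) and the standard library are available. Lean on these libraries where they do the work, as an engineer would, in place of code of your own. Each camera call takes 0.05 s, during which the arm holds its last target.

TASK

Change over the tealight charger: put the car fob that lies on it into the key bowl, stand the two charged red tealights in single file between the guide rails of the oak candle rail, and stand every blue tealight upright on the floor of a charger pocket of its own. Only when all that is in place, pull the block's orange start slide out to its stop, keep it there for a moment and let it spring fully home; leave the padlock, bottle opener, torch and coaster where they lie.

Things in the scene. Friction and masses are not known exactly. Their poses are not given: they have to be found in the camera images.
- charger: white plastic charging block fixed to the ledge, 150 mm along its x, 214 mm along its y, 26 mm high; origin at the centre of its underside, z up. Six round pockets in its top, in two rows of three. The start slide comes out of its -x face (the face towards the robot, give or take its yaw).
- charger_hole0 (a point): centre of the mouth of pocket 0, level with the block's top (26 mm above the ledge), z up; pocket 44 mm in diameter, 12 mm deep with a closed floor; neighbours are 66 and 70 mm apart
- charger_hole1 (a point): centre of the mouth of pocket 1, level with the block's top (26 mm above the ledge), z up; pocket 44 mm in diameter, 12 mm deep with a closed floor; neighbours are 66 and 70 mm apart
- charger_hole2 (a point): centre of the mouth of pocket 2, level with the block's top (26 mm above the ledge), z up; pocket 44 mm in diameter, 12 mm deep with a closed floor; neighbours are 66 and 70 mm apart
- charger_hole3 (a point): centre of the mouth of pocket 3, level with the block's top (26 mm above the ledge), z up; pocket 44 mm in diameter, 12 mm deep with a closed floor; neighbours are 66 and 70 mm apart
- charger_hole4 (a point): centre of the mouth of pocket 4, level with the block's top (26 mm above the ledge), z up; pocket 44 mm in diameter, 12 mm deep with a closed floor; neighbours are 66 and 70 mm apart
- charger_hole5 (a point): centre of the mouth of pocket 5, level with the block's top (26 mm above the ledge), z up; pocket 44 mm in diameter, 12 mm deep with a closed floor; neighbours are 66 and 70 mm apart
- start_slide (a joint): travel of the sprung start slide, m: 0 fully home, 0.035 out at its stop, growing along the block's own -x; a spring pulls it home with 1.6 N at home and 6 N at the stop, and it returns by itself when let go
- start_tab (a point): middle of the top edge of the orange upright tab of the start slide, 52 mm above the ledge; the tab is 10 mm thick along the block's x, 44 mm wide along its y, and reaches down to 6 mm above the ledge; at home its centre is 107 mm from the block's centre, with 27 mm free between tab and block down to a flat grey tongue whose top is 14 mm above the ledge
- tealight0: flat (to be charged) LED tealight, 35 g or so: blue plastic cylinder 38 mm in diameter and 20 mm high, with a yellow flame-shaped stub 14 mm in diameter standing on its centre, rounded at the top, 41 mm above the underside; origin at the centre of the underside, z up through the flame. Absent (None) from some starts; at the start it stands upright on the ledge
- tealight1: flat (to be charged) LED tealight, 35 g or so: blue plastic cylinder 38 mm in diameter and 20 mm high, with a yellow flame-shaped stub 14 mm in diameter standing on its centre, rounded at the top, 41 mm above the underside; origin at the centre of the underside, z up through the flame. Absent (None) from some starts; at the start it stands upright on the ledge
- tealight2: flat (to be charged) LED tealight, 35 g or so: blue plastic cylinder 38 mm in diameter and 20 mm high, with a yellow flame-shaped stub 14 mm in diameter standing on its centre, rounded at the top, 41 mm above the underside; origin at the centre of the underside, z up through the flame. Absent (None) from some starts; at the start it stands upright on the ledge
- tealight3: flat (to be charged) LED tealight, 35 g or so: blue plastic cylinder 38 mm in diameter and 20 mm high, with a yellow flame-shaped stub 14 mm in diameter standing on its centre, rounded at the top, 41 mm above the underside; origin at the centre of the underside, z up through the flame. Absent (None) from some starts; at the start it stands upright on the ledge
- tealight4: flat (to be charged) LED tealight, 35 g or so: blue plastic cylinder 38 mm in diameter and 20 mm high, with a yellow flame-shaped stub 14 mm in diameter standing on its centre, rounded at the top, 41 mm above the underside; origin at the centre of the underside, z up through the flame. Absent (None) from some starts; at the start it stands upright on the ledge
- tealight5: flat (to be charged) LED tealight, 35 g or so: blue plastic cylinder 38 mm in diameter and 20 mm high, with a yellow flame-shaped stub 14 mm in diameter standing on its centre, rounded at the top, 41 mm above the underside; origin at the centre of the underside, z up through the flame. Absent (None) from some starts; at the start it stands upright on the ledge
- charged0: charged LED tealight: same shape and size as the blue ones, but red with a white flame stub; origin at the centre of the underside, z up; at the start it stands in a charger pocket, 8 mm of its red body and the flame above the block's top
- charged1: charged LED tealight: same shape and size as the blue ones, but red with a white flame stub; origin at the centre of the underside, z up; at the start it stands in a charger pocket, 8 mm of its red body and the flame above the block's top
- candle_rail: oak candle rail fixed to the ledge: a 4 mm floor between two guide rails that run along its y, 130 mm long, open ends; 46 mm between the rails, which are 8 mm thick and 14 mm high over the ledge; origin at the centre of its underside; takes two tealights in single file
- fob: black car fob, flat box 72 mm (x) by 40 mm (y) by 15 mm (z), 50 g; origin at the centre of its underside; at the start it lies flat on top of the charging block, covering pockets
- key_bowl_rim (a point): centre of the mouth of the key bowl, at rim height: a speckled pale stoneware bowl fixed to the ledge, rim radius 65 mm, 45 mm high, wall 5 mm
- padlock: brass padlock lying flat, body 40 by 36 by 16 mm with its shackle to +x (80 mm long in all); bystander
- opener: flat steel bottle opener, 123 mm long along x (from -63 to +60 mm), 36 mm wide at the head, 4 mm thick; bystander
- torch: yellow torch lying along its x, from -89 to +61 mm, 48 mm high at the head; bystander
- coaster: round green glass coaster, 96 mm in diameter, 7 mm thick; bystander

How it is judged:
On the way, in this order (a step that is already met when the one before it is completed fails the run):
1. every blue tealight present is seated upright in a pocket, both red ones stand in the candle rail and the fob lies in the key bowl (((horizontal distance between tealight0 and charger_hole0 below 0.006 m and z of tealight0 in the frame of charger_hole0 below -0.009 m) or (horizontal distance between tealight0 and charger_hole1 below 0.006 m and z of tealight0 in the frame of charger_hole1 below -0.009 m) or (horizontal distance between tealight0 and charger_hole2 below 0.006 m and z of tealight0 in the frame of charger_hole2 below -0.009 m) or (horizontal distance between tealight0 and charger_hole3 below 0.006 m and z of tealight0 in the frame of charger_hole3 below -0.009 m) or (horizontal distance between tealight0 and charger_hole4 below 0.006 m and z of tealight0 in the frame of charger_hole4 below -0.009 m) or (horizontal distance between tealight0 and charger_hole5 below 0.006 m and z of tealight0 in the frame of charger_hole5 below -0.009 m)) and angle between each of tealight0, tealight1, tealight2, tealight3, tealight4, tealight5, charged0, charged1's own z axis and vertical below 0.12 rad and ((horizontal distance between tealight1 and charger_hole0 below 0.006 m and z of tealight1 in the frame of charger_hole0 below -0.009 m) or (horizontal distance between tealight1 and charger_hole1 below 0.006 m and z of tealight1 in the frame of charger_hole1 below -0.009 m) or (horizontal distance between tealight1 and charger_hole2 below 0.006 m and z of tealight1 in the frame of charger_hole2 below -0.009 m) or (horizontal distance between tealight1 and charger_hole3 below 0.006 m and z of tealight1 in the frame of charger_hole3 below -0.009 m) or (horizontal distance between tealight1 and charger_hole4 below 0.006 m and z of tealight1 in the frame of charger_hole4 below -0.009 m) or (horizontal distance between tealight1 and charger_hole5 below 0.006 m and z of tealight1 in the frame of charger_hole5 below -0.009 m)) and ((horizontal distance between tealight2 and charger_hole0 below 0.006 m and z of tealight2 in the frame of charger_hole0 below -0.009 m) or (horizontal distance between tealight2 and charger_hole1 below 0.006 m and z of tealight2 in the frame of charger_hole1 below -0.009 m) or (horizontal distance between tealight2 and charger_hole2 below 0.006 m and z of tealight2 in the frame of charger_hole2 below -0.009 m) or (horizontal distance between tealight2 and charger_hole3 below 0.006 m and z of tealight2 in the frame of charger_hole3 below -0.009 m) or (horizontal distance between tealight2 and charger_hole4 below 0.006 m and z of tealight2 in the frame of charger_hole4 below -0.009 m) or (horizontal distance between tealight2 and charger_hole5 below 0.006 m and z of tealight2 in the frame of charger_hole5 below -0.009 m)) and ((horizontal distance between tealight3 and charger_hole0 below 0.006 m and z of tealight3 in the frame of charger_hole0 below -0.009 m) or (horizontal distance between tealight3 and charger_hole1 below 0.006 m and z of tealight3 in the frame of charger_hole1 below -0.009 m) or (horizontal distance between tealight3 and charger_hole2 below 0.006 m and z of tealight3 in the frame of charger_hole2 below -0.009 m) or (horizontal distance between tealight3 and charger_hole3 below 0.006 m and z of tealight3 in the frame of charger_hole3 below -0.009 m) or (horizontal distance between tealight3 and charger_hole4 below 0.006 m and z of tealight3 in the frame of charger_hole4 below -0.009 m) or (horizontal distance between tealight3 and charger_hole5 below 0.006 m and z of tealight3 in the frame of charger_hole5 below -0.009 m)) and ((horizontal distance between tealight4 and charger_hole0 below 0.006 m and z of tealight4 in the frame of charger_hole0 below -0.009 m) or (horizontal distance between tealight4 and charger_hole1 below 0.006 m and z of tealight4 in the frame of charger_hole1 below -0.009 m) or (horizontal distance between tealight4 and charger_hole2 below 0.006 m and z of tealight4 in the frame of charger_hole2 below -0.009 m) or (horizontal distance between tealight4 and charger_hole3 below 0.006 m and z of tealight4 in the frame of charger_hole3 below -0.009 m) or (horizontal distance between tealight4 and charger_hole4 below 0.006 m and z of tealight4 in the frame of charger_hole4 below -0.009 m) or (horizontal distance between tealight4 and charger_hole5 below 0.006 m and z of tealight4 in the frame of charger_hole5 below -0.009 m)) and ((horizontal distance between tealight5 and charger_hole0 below 0.006 m and z of tealight5 in the frame of charger_hole0 below -0.009 m) or (horizontal distance between tealight5 and charger_hole1 below 0.006 m and z of tealight5 in the frame of charger_hole1 below -0.009 m) or (horizontal distance between tealight5 and charger_hole2 below 0.006 m and z of tealight5 in the frame of charger_hole2 below -0.009 m) or (horizontal distance between tealight5 and charger_hole3 below 0.006 m and z of tealight5 in the frame of charger_hole3 below -0.009 m) or (horizontal distance between tealight5 and charger_hole4 below 0.006 m and z of tealight5 in the frame of charger_hole4 below -0.009 m) or (horizontal distance between tealight5 and charger_hole5 below 0.006 m and z of tealight5 in the frame of charger_hole5 below -0.009 m)) and x of charged0 in the frame of candle_rail between -0.007 and 0.007 m and y of charged0 in the frame of candle_rail between -0.065 and 0.065 m and z of each of charged0, charged1 in the frame of candle_rail below 0.008 m and x of charged1 in the frame of candle_rail between -0.007 and 0.007 m and y of charged1 in the frame of candle_rail between -0.065 and 0.065 m and horizontal distance between fob and key_bowl_rim below 0.05 m and height (world z) of fob below 0.04 m and linear speed of fob below 0.03 m/s), for 0.2 s.
2. the start slide is pulled out to its stop (value of joint start_slide above 0.031 m), for 0.2 s.
At the end, for the whole second after the job is handed in: blue tealights upright (7 deg) in pockets, within 6 mm of centre, 9 mm below the mouth; red ones upright on the candle rail's floor, within 7 mm of its midline; fob at rest in the bowl, within 50 mm of its centre; start slide was out past 31 mm after that, now home (under 4 mm) (all of step 1 and value of joint start_slide below 0.004 m); the robot touches nothing.
It fails at once if a bystander (padlock, opener, torch, coaster) is shifted by more than 50 mm (distance of any of padlock, opener, torch, coaster from where it was at the start of the episode above 0.05 m).
Of tealight0, tealight1, tealight2, tealight3, tealight4, tealight5 only 4 to 6 are there at a start; the rules pass over those that are not, and their reading is None.
At some moment in a run one of tealight0, tealight1, tealight2, tealight3, tealight4, tealight5 may be knocked a few centimetres aside while the robot is not near it.
Once in a run the grip may slacken for a moment while it holds something.
It also fails if it takes over 210 s, if anything falls off the work surface, if the arm or the gripper's body presses on something with over 40 N, if the wrist force passes 120 N, or if a joint passes its speed limit or range.

## Working session

There is one attempt and no reset: what is moved stays moved. The work goes in short steps, Python scripts to look and compute and a tool call to move; the robot and the scene stay as the last step left them, time stands still between calls to the robot, and variables do not carry over. Pictures are saved under pics/ and viewed, and the job is handed in when it is done.

Besides the shell and the picture viewer there is one more tool, called as name(argument=value, ...), one argument or row to a line, values as JSON. step_arm: Moves the arm, as the interface text tells. Its arguments: {"type":"object","properties":{"delta_pos":{"type":"array"},"spin":{"type":"array"},"hand":{"type":"number"}},"required":["delta_pos","spin"]}

```bash
ls; mkdir -p pics
python3 - <<'E'
from bench import *
import cv2, numpy as np
s=sense(); print(s)
for n in ("top","side"):
    c=calibration(n); print(n,c)
    p,d=read_camera(n); cv2.imwrite(f"pics/{n}0.png",p[:,:,::-1]); np.save(f"{n}0d.npy",d); np.save(f"{n}0.npy",p)
    print(d.min(),d.max())
E
```

```text
pics
{'time_s': 0.0, 'qpos': array([ 1.15102901,  0.39918748,  0.04501129,  1.53789217, -0.01869046,
        1.20688009, -0.05069335]), 'joint_velocities': array([ 0.00229155,  0.00158844,  0.00086847,  0.00123578, -0.00036527,
        0.00083546, -0.00150411]), 'joint_efforts': array([-5.75967169e-04, -4.75119209e+01,  1.36455953e+00, -2.54214549e+01,
        1.16904953e-02,  9.37247562e-03, -9.69546193e-06]), 'position': array([ 0.20479051, -0.6162786 ,  0.25526046]), 'eef_rot': array([-0.11230261, -0.69786675, -0.11364252,  0.69818013]), 'force': array([-0.09177666, -0.82457792, -0.14877237]), 'moment': array([0.04302847, 0.01800747, 0.05429689]), 'finger_gap': 0.08542070317162846}
top {'fov_y': 48.539535409295205, 'cx': 321.4763195706154, 'cy': 192.5606236957281, 'cam_to_world': array([[-5.55225814e-03,  9.88293560e-01, -1.52463148e-01,
         3.91949519e-01],
       [-9.99984365e-01, -5.38592010e-03,  1.50397770e-03,
         1.84515585e-02],
       [ 6.65217143e-04,  1.52469115e-01,  9.88308012e-01,
         1.32301964e+00],
       [ 0.00000000e+00,  0.00000000e+00,  0.00000000e+00,
         1.00000000e+00]])}
0.0 2.2652285
side {'fov_y': 43.81271113363624, 'cx': 316.30501071108534, 'cy': 198.42511462695285, 'cam_to_world': array([[ 0.99672644,  0.05290333, -0.06113622,  0.51500913],
       [-0.07956568,  0.50772219, -0.85783885, -0.97358796],
       [-0.01434232,  0.85989501,  0.51026942,  0.63328574],
       [ 0.        ,  0.        ,  0.        ,  1.        ]])}
0.0 3.5515893
```

View pics/top0.png

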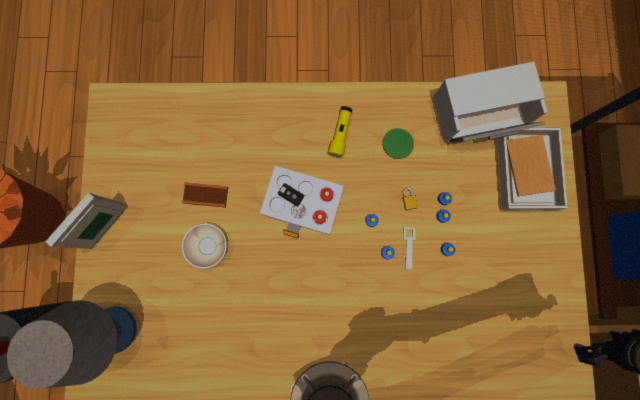

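View pics/side0.png

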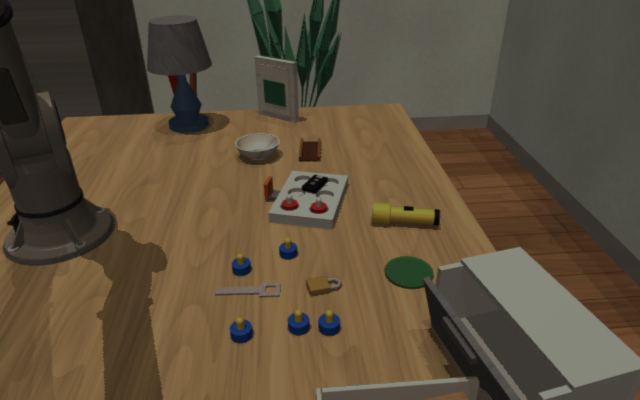

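Run:
```python
import cv2
a=cv2.imread("pics/top0.png");b=cv2.imread("pics/side0.png")
cv2.imwrite("pics/z1.png",cv2.resize(a[155:275,175:355],None,fx=4.4,fy=4.4,interpolation=cv2.INTER_CUBIC))
cv2.imwrite("pics/z2.png",cv2.resize(b[120:250,220:370],None,fx=4.6,fy=4.6,interpolation=cv2.INTER_CUBIC))
```

```text
(no output)
```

View pics/z1.png

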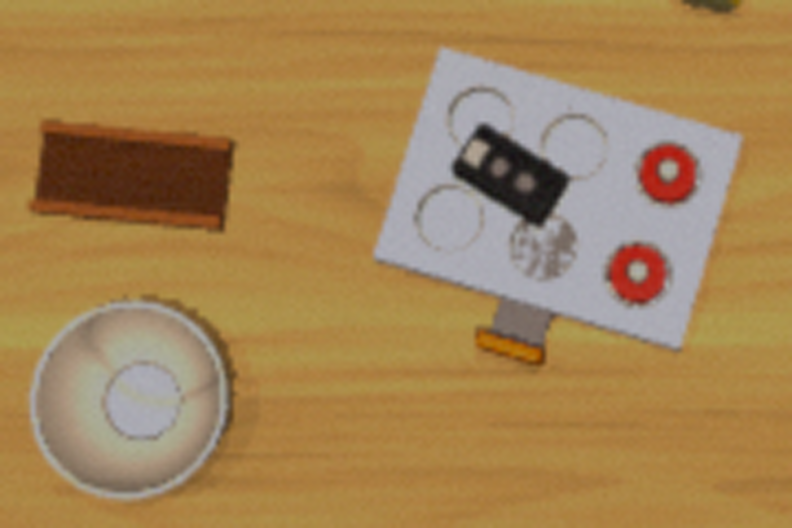

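View pics/z2.png

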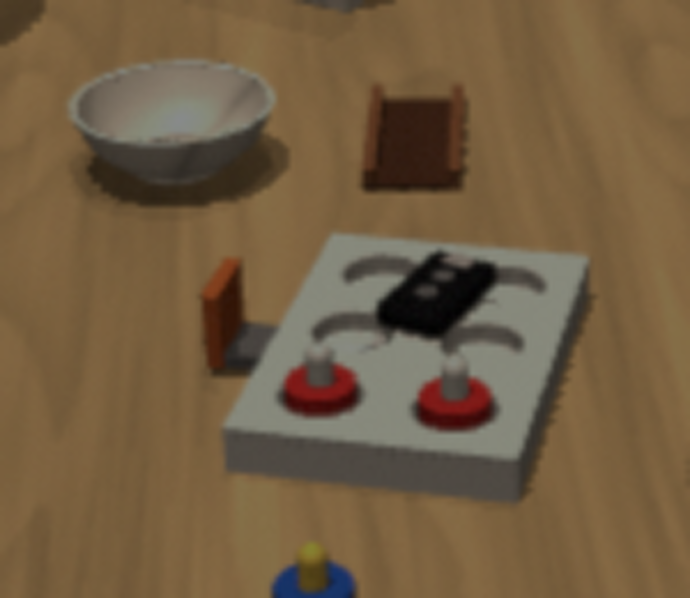

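```bash
cat > h.py <<'E'
from bench import *
import cv2, numpy as np
from scipy.spatial.transform import Rotation as Rot
def cam(n):
    c=calibration(n); f=200/np.tan(np.radians(c["fov_y"])/2); return f,c["cx"],c["cy"],np.array(c["cam_to_world"])
def ray(n,uv):
    f,cx,cy,T=cam(n); uv=np.atleast_2d(uv).astype(float)
    d=np.c_[(uv[:,0]-cx)/f,-(uv[:,1]-cy)/f,-np.ones(len(uv))]@T[:3,:3].T
    return T[:3,3],d
def plane(n,uv,z):
    o,d=ray(n,uv); return o+d*((z-o[2])/d[:,2])[:,None]
def proj(n,P):
    f,cx,cy,T=cam(n); p=(np.atleast_2d(P)-T[:3,3])@T[:3,:3]
    return np.c_[cx+f*p[:,0]/-p[:,2], cy-f*p[:,1]/-p[:,2]]
def tri(uvt,uvs):
    o1,d1=ray("top",uvt);o2,d2=ray("side",uvs);d1=d1[0]/np.linalg.norm(d1[0]);d2=d2[0]/np.linalg.norm(d2[0])
    A=np.c_[d1,-d2];t=np.linalg.lstsq(A,o2-o1,rcond=None)[0]
    a=o1+t[0]*d1;b=o2+t[1]*d2
    return (a+b)/2,np.linalg.norm(a-b)
def look(n,tag):
    p,d=read_camera(n); cv2.imwrite(f"pics/{n}_{tag}.png",p[:,:,::-1]); return p,d
def hsv(p): return cv2.cvtColor(p,cv2.COLOR_RGB2HSV)
def blobs(m,amin=8):
    k,l,s,c=cv2.connectedComponentsWithStats(m.astype(np.uint8),connectivity=8)
    return [(c[i],s[i]) for i in range(1,k) if s[i,4]>=amin]
def masks(p):
    H=hsv(p).astype(int);h,s,v=H[...,0],H[...,1],H[...,2]
    return dict(blue=(h>100)&(h<130)&(s>120)&(v>50), red=((h<6)|(h>174))&(s>150)&(v>90),
                yellow=(h>20)&(h<32)&(s>150)&(v>110), orange=(h>5)&(h<20)&(s>200)&(v>120))
def R(): 
    q=sense()["eef_rot"]; return Rot.from_quat([q[1],q[2],q[3],q[0]]).as_matrix()
def st():
    s=sense(); r=R()
    print("t %.2f pos %s gap %.1f F %s"%(s["time_s"],np.round(s["position"]*1000,1),s["finger_gap"]*1000,np.round(s["force"],1)))
    print("x",np.round(r[:,0],3),"y(jaw) yaw %.1f"%np.degrees(np.arctan2(r[1,1],r[0,1])), "q6 %.2f"%s["qpos"][6])
    return s,r
def to(P,yaw=None):
    """tool-axis delta (mm) and spin (deg) to world TCP P (m), jaw axis yaw deg mod 180"""
    s,r=st(); d=(np.array(P)-s["position"])*1000
    sp=0
    if yaw is not None:
        cur=np.degrees(np.arctan2(r[1,1],r[0,1])); w=((yaw-cur+90)%180)-90  # world yaw change
        sp=-w if r[2,0]<0 else w
    dt=r.T@d
    print("world d",np.round(d,1),"tool d",np.round(dt,1),"spin",round(sp,1))
    # after the spin
    rr=r@Rot.from_rotvec([np.radians(sp),0,0]).as_matrix()
    print("tool d after spin",np.round(rr.T@d,1),"axes after: y",np.round(rr[:,1],2),"z",np.round(rr[:,2],2))
E
python3 - <<'E'
from h import *
st()
pt=np.load("top0.npy");ps=np.load("side0.npy");dt=np.load("top0d.npy")
for n,p in (("top",pt),("side",ps)):
    M=masks(p)
    for k in M:
        for c,s in blobs(M[k]):
            print(n,k,np.round(c,1),s[2:5], np.round(plane(n,c,{"blue":.018,"red":.036,"yellow":.03,"orange":.05}[k])[0]*1000,0))
E
```

```text
t 0.10 pos [ 204.8 -616.3  255.3] gap 85.3 F [-0.5  0.2  0.5]
x [-0.001  0.002 -1.   ] y(jaw) yaw -71.6 q6 -0.05
top blue [444.3 198.4] [13 13 96] [ 574. -348.   18.]
top blue [442.9 215.8] [14 12 97] [ 522. -342.   18.]
top blue [371.6 220. ] [12 12 89] [ 511. -131.   18.]
top blue [447.6 249.2] [13 13 99] [ 424. -351.   18.]
top blue [387.3 252.5] [13 12 95] [ 415. -175.   18.]
top blue [109.9 312.2] [ 7  8 18] [251. 623.  18.]
top blue [121. 314.] [16 13 44] [246. 591.  18.]
top blue [119.6 320.6] [ 7  6 12] [227. 594.  18.]
top blue [125.8 333. ] [ 15  30 118] [193. 574.  18.]
top red [326.5 194.2] [ 12  13 105] [586.   2.  36.]
top red [319.5 216.8] [ 12  13 103] [519.  23.  36.]
top yellow [339.9 133.9] [ 24  46 523] [770. -40.  30.]
top yellow [132.5 138.8] [6 4 8] [758. 583.  30.]
top yellow [276.5 138.1] [4 3 8] [758. 151.  30.]
top yellow [410.3 202. ] [ 12  13 122] [ 562. -244.   30.]
top yellow [446.6 197.4] [ 4  4 13] [ 575. -352.   30.]
top yellow [445.5 215.2] [ 4  4 13] [ 523. -346.   30.]
top yellow [372.5 219.3] [ 4  4 14] [ 512. -132.   30.]
top yellow [133.4 234.5
[... 593 characters left out ...]
151] [ 512. -144.   18.]
side blue [239.9 266.4] [ 18  17 177] [ 418. -186.   18.]
side blue [297.5 324.1] [ 21  22 259] [ 524. -354.   18.]
side blue [328.2 324.7] [ 20  21 257] [ 575. -360.   18.]
side blue [239.7 331.7] [ 22  23 265] [ 426. -362.   18.]
side red [289.1 203.5] [15  7 67] [522.  14.  36.]
side red [318.2 206.4] [16  7 72] [588.  -6.  36.]
side yellow [400.8 211.3] [ 61  17 618] [773. -36.  30.]
side yellow [287.4 239.6] [ 6  4 21] [ 514. -121.   30.]
side yellow [239.4 255.6] [ 6  4 21] [ 416. -167.   30.]
side yellow [297.5 311.6] [ 6  6 31] [ 525. -336.   30.]
side yellow [328.6 312.5] [ 7  6 33] [ 578. -343.   30.]
side yellow [239.  319.5] [ 7  6 34] [ 425. -346.   30.]
```

```bash
cat >> h.py <<'E'
def hullc(m,near,rad):
    """centroid of the convex hull of mask pixels within rad px of near"""
    ys,xs=np.nonzero(m); k=np.hypot(xs-near[0],ys-near[1])<rad
    if k.sum()<8: return None
    h=cv2.convexHull(np.c_[xs[k],ys[k]].astype(np.float32)); M=cv2.moments(h)
    return np.array([M["m10"]/M["m00"],M["m01"]/M["m00"]])
def lights(pt,ps,col,zm=.010,lim=((.35,.75),(-.6,.5))):
    out=[];M=masks(pt)[col];S=masks(ps)[col] if ps is not None else None
    for c,s in blobs(M,25):
        a=plane("top",c,zm)[0]
        if not(lim[0][0]<a[0]<lim[0][1] and lim[1][0]<a[1]<lim[1][1]): continue
        u=hullc(M,c,10); a=plane("top",u,zm)[0]; b=None;r=None
        if S is not None:
            q=proj("side",a)[0]; v=hullc(S,q,15)
            if v is not None: b=plane("side",v,zm)[0]
        out.append((a,b)); print(col,"top",np.round(a*1000,1)[:2],"side",None if b is None else np.round(b*1000,1)[:2],"area",s[4])
    return out
def charger(p):
    H=hsv(p).astype(int); m=((H[...,1]<60)&(H[...,2]>120)).astype(np.uint8)
    u0=proj("top",[.56,.07,.026])[0]
    m2=np.zeros_like(m); y,x=int(u0[1]),int(u0[0]); m2[y-45:y+45,x-55:x+50]=m[y-45:y+45,x-55:x+50]
    cs,_=cv2.findContours(cv2.morphologyEx(m2,cv2.MORPH_OPEN,np.ones((3,3))),cv2.RETR_EXTERNAL,cv2.CHAIN_APPROX_NONE)
    c=max(cs,key=cv2.contourArea); w=plane("top",c[:,0,:],.026)[:,:2]
    r=cv2.minAreaRect((w*1000).astype(np.float32)); return r,c
E
python3 - <<'E'
from h import *
pt=np.load("top0.npy");ps=np.load("side0.npy");dt=np.load("top0d.npy")
lights(pt,ps,"blue"); lights(pt,ps,"red",.030)
r,c=charger(pt); print(r, len(c))
h=cv2.convexHull(c); print(cv2.approxPolyDP(h,3,True)[:,0])
E
```

```text
blue top [ 575.6 -352.2] side [ 576.7 -348.8] area 96
blue top [ 523.1 -345.6] side [ 524.1 -342.3] area 97
blue top [ 512.  -132.3] side [ 512.6 -130.3] area 89
blue top [ 424.5 -354.4] side [ 425.3 -350.8] area 99
blue top [ 415.7 -176.9] side [ 416.6 -173.1] area 95
red top [587.    1.8] side [589.2   6.1] area 105
red top [519.9  22.8] side [522.2  26.5] area 103
((564.5415649414062, 78.0491943359375), (213.95143127441406, 167.2281494140625), 73.04082489013672) 243
[[275 166]
 [342 185]
 [329 233]
 [292 229]
 [260 213]]
```

```bash
cat >> h.py <<'E'
def charger(p):
    H=hsv(p).astype(int); m=((H[...,1]<60)&(H[...,2]>120)).astype(np.uint8)
    u0=proj("top",[.56,.07,.026])[0]
    m2=np.zeros_like(m); y,x=int(u0[1]),int(u0[0]); m2[y-45:y+45,x-55:x+50]=m[y-45:y+45,x-55:x+50]
    m2=cv2.morphologyEx(m2,cv2.MORPH_CLOSE,np.ones((15,15)))
    m2=cv2.morphologyEx(m2,cv2.MORPH_OPEN,np.ones((21,21)))
    cs,_=cv2.findContours(m2,cv2.RETR_EXTERNAL,cv2.CHAIN_APPROX_NONE)
    c=max(cs,key=cv2.contourArea); w=plane("top",c[:,0,:],.026)[:,:2]
    r=cv2.minAreaRect((w*1000).astype(np.float32)); return r,c
E
python3 - <<'E'
from h import *
pt=np.load("top0.npy")
H=hsv(pt); print(H[225,296],H[180,330],H[228,330],H[234,325], H[226,290])
H=H.astype(int)
m=((H[...,1]<60)&(H[...,2]>150))
# edge fits: sample along block axes around a first guess, sub-pixel 50% brightness crossing of blue channel (wood is low blue)
c0=np.array([.567,.077]);yaw=np.radians(-17)
for it in range(3):
    ex=np.array([np.cos(yaw),np.sin(yaw)]);ey=np.array([-ex[1],ex[0]])
    B=pt[...,2].astype(np.float32)
    def edge(n,t,half,ss):
        pts=[]
        for s in ss:
            off=np.arange(-.012,.012,.0005)
            P=c0+np.outer(off+half,n)+t*s
            uv=proj("top",np.c_[P,np.full(len(P),.026)]).astype(np.float32)
            v=cv2.remap(B,uv[:,0][None],uv[:,1][None],cv2.INTER_LINEAR)[0]
            th=(v[:8].mean()+v[-8:].mean())/2
            i=np.nonzero((v[:-1]-th)*(v[1:]-th)<=0)[0]
            if len(i): pts.append((s,half+off[i[0]]))
        pts=np.array(pts); k=np.polyfit(pts[:,0],pts[:,1],1); res=np.std(pts[:,1]-np.polyval(k,pts[:,0])); return k,res
    lx=np.linspace(-.09,.09,30);ly=np.linspace(-.06,.06,24)
    a,ra=edge(ex,ey,.075,lx); b,rb=edge(-ex,ey,.075,lx[(abs(lx)>.03)]); c,rc=edge(ey,ex,.107,ly); d,rd=edge(-ey,ex,.107,ly)
    print(np.round([a,b,c,d],4),np.round([ra,rb,rc,rd],4))
    dx=(a[1]-b[1])/2;dy=(c[1]-d[1])/2
    print("width",a[1]+b[1],"length",c[1]+d[1])
    c0=c0+ex*dx+ey*dy; yaw+=(-a[0]+b[0]+c[0]-d[0])/4
    print(c0,np.degrees(yaw))
E
```

```text
[  9  38 127] [ 19 151 174] [143   6 173] [ 17 145 160] [ 11  42 122]
[[-0.      0.0809]
 [-0.0014  0.069 ]
 [-0.0012  0.1073]
 [ 0.0023  0.1066]] [0.0004 0.0003 0.0003 0.0003]
width 0.1498916666666667 length 0.21387499999999998
[0.57276567 0.07560761] -17.070120065805174
[[-0.0012  0.0751]
 [ 0.002   0.0748]
 [ 0.0006  0.107 ]
 [ 0.0004  0.107 ]] [0.0003 0.0003 0.0003 0.0003]
width 0.1498833333333333 length 0.21402083333333333
[0.57289192 0.07553615] -17.022203066076198
[[ 0.0004  0.075 ]
 [ 0.0013  0.0749]
 [-0.0003  0.107 ]
 [ 0.0019  0.107 ]] [0.0003 0.0003 0.0003 0.0003]
width 0.14989999999999998 length 0.21404166666666663
[0.57289192 0.07553615] -17.041021540381806
```

```bash
cat >> h.py <<'E'
C0=np.array([.5729,.0755]);CY=np.radians(-17.03)
EX=np.array([np.cos(CY),np.sin(CY)]);EY=np.array([-EX[1],EX[0]])
def hole(i,j): return C0+EX*.035*i+EY*.066*j   # i=-1,1  j=-1,0,1
E
python3 - <<'E'
from h import *
pt=np.load("top0.npy");ps=np.load("side0.npy")
for a,b in lights(pt,ps,"red",.030): d=a[:2]-C0; print("blk",np.round([d@EX*1000,d@EY*1000],1))
H=hsv(pt).astype(int)
# fob
def rect(m,box,z,name):
    m2=np.zeros(m.shape,np.uint8);x0,y0,x1,y1=box;m2[y0:y1,x0:x1]=m[y0:y1,x0:x1]
    m2=cv2.morphologyEx(m2,cv2.MORPH_CLOSE,np.ones((5,5)))
    k,l,s,c=cv2.connectedComponentsWithStats(m2); i=1+np.argmax(s[1:,4])
    ys,xs=np.nonzero(l==i); w=plane("top",np.c_[xs,ys],z)[:,:2]*1000
    print(name,cv2.minAreaRect(w.astype(np.float32)),"centroid",w.mean(0),len(xs))
rect(H[...,2]<70,(270,175,312,215),.041,"fob")
rect((H[...,0]<14)&(H[...,1]>150),(178,176,236,214),.014,"rail")
for row in (185,190,195,200,205): print(H[row,206])
m=(H[...,2]>150)&(H[...,1]<70); m2=np.zeros(m.shape,np.uint8); m2[215:275,175:235]=m[215:275,175:235]
cs,_=cv2.findContours(m2,cv2.RETR_EXTERNAL,cv2.CHAIN_APPROX_NONE); c=np.concatenate([x for x in cs])[:,0]
h=cv2.convexHull(c.astype(np.float32))[:,0]; w=plane("top",h,.045)[:,:2]*1000
A=np.c_[2*w,np.ones(len(w))];sol=np.linalg.lstsq(A,(w**2).sum(1),rcond=None)[0]; print("bowl",sol[:2],np.sqrt(sol[2]+sol[:2]@sol[:2]))
E
```

```text
red top [587.    1.8] side [589.2   6.1] area 105
red top [519.9  22.8] side [522.2  26.5] area 103
blk [ 35.  -66.3]
blk [-35.3 -65.9]
fob ((584.899658203125, 106.8584213256836), (69.47872924804688, 38.35435485839844), 56.90813064575195) centroid [583.40147078 104.69679959] 282
rail ((590.8355102539062, 365.05242919921875), (128.9242401123047, 62.07132339477539), 84.4710693359375) centroid [590.35724609 364.75915993] 870
[ 12 194 146]
[  9 180  85]
[ 10 210  79]
[ 13 226  78]
[ 16 185 116]
bowl [438.0539918  354.44353952] 63.451984816384645
```

Run:
```python
from h import *
to([.584,.106,.16],-33)
```

```text
t 0.10 pos [ 204.8 -616.3  255.3] gap 85.3 F [-0.5  0.2  0.5]
x [-0.001  0.002 -1.   ] y(jaw) yaw -71.6 q6 -0.05
world d [379.2 722.3 -95.3] tool d [  96.3 -565.7 -587.7] spin -38.6
tool d after spin [  96.3  -75.2 -812.2] axes after: y [ 0.84 -0.54 -0.  ] z [-0.54 -0.84 -0.  ]
```

step_arm(
  delta_pos=[
    [0,0,0],
    [0,0,0],
    [0,0,0],
    [0,0,0],
    [0,0,0],
    [0,0,0],
    [0,0,0],
    [0,0,0],
  ],
  spin=[-10,-10,-10,-8.6,0,0,0,0],
  hand=62,
)

```text
time_s: 1.1
position: [0.2041, -0.6143, 0.2515]
eef_rot: [0.339, 0.619, 0.346, -0.618]
force: [-1.0, 1.4, 0.2]
finger_gap: 0.0621
```

Run:
```python
from h import *
to([.584,.106,.16],-33)
```

```text
t 1.10 pos [ 204.1 -614.3  251.5] gap 62.1 F [-1.   1.4  0.2]
x [-0.004  0.008 -1.   ] y(jaw) yaw -32.1 q6 0.60
world d [379.9 720.3 -91.5] tool d [  96.1  -59.9 -811.6] spin 0.9
tool d after spin [  96.1  -73.  -810.5] axes after: y [ 0.84 -0.54 -0.01] z [-0.54 -0.84 -0.01]
```

step_arm(
  delta_pos=[
    [0,-5,-58],
    [0,-5,-58],
    [0,-5,-58],
    [0,-5,-58],
    [0,-5,-58],
    [0,-5,-58],
    [0,-5,-58],
    [0,-5,-58],
  ],
  spin=[0,0,0,0,0,0,0,0],
)

```text
time_s: 2.1
position: [0.4231, -0.1938, 0.2544]
eef_rot: [0.337, 0.622, 0.338, -0.621]
force: [0.6, -0.4, -0.2]
finger_gap: 0.0621
```

Run:
```python
from h import *
to([.584,.106,.16],-33)
```

```text
t 2.10 pos [ 423.1 -193.8  254.4] gap 62.1 F [ 0.6 -0.4 -0.2]
x [ 0.     0.001 -1.   ] y(jaw) yaw -32.9 q6 -0.27
world d [160.9 299.8 -94.4] tool d [  94.8  -28.  -339. ] spin 0.1
tool d after spin [  94.8  -28.4 -338.9] axes after: y [ 0.84 -0.54 -0.  ] z [-0.54 -0.84 -0.  ]
```

step_arm(
  delta_pos=[
    [0,-4,-56],
    [0,-4,-56],
    [0,-4,-56],
    [0,-4,-56],
    [20,-4,-56],
    [25,-4,-54],
    [25,-2,-5],
    [20,-2,0],
  ],
  spin=[0,0,0,0,0,0,0,0],
)

```text
time_s: 3.1
position: [0.5936, 0.1222, 0.1672]
eef_rot: [0.34, 0.626, 0.337, -0.616]
force: [0.0, 0.3, 0.5]
finger_gap: 0.0623
```

Run:
```python
from h import *
to([.584,.106,.16],-33)
p,d=look("top","a1"); q,e=look("side","a1")
cv2.imwrite("pics/a1.png",np.hstack([cv2.resize(p[130:270,230:370,::-1],(400,400)),cv2.resize(q[100:240,240:380,::-1],(400,400))]))
```

```text
t 3.10 pos [593.6 122.2 167.2] gap 62.3 F [0.  0.3 0.5]
x [ 0.014  0.003 -1.   ] y(jaw) yaw -32.9 q6 -1.09
world d [ -9.6 -16.2  -7.2] tool d [ 7.   0.7 18.9] spin 0.1
tool d after spin [ 7.   0.7 18.9] axes after: y [ 0.84 -0.54  0.01] z [-0.54 -0.84 -0.01]
```

View pics/a1.png

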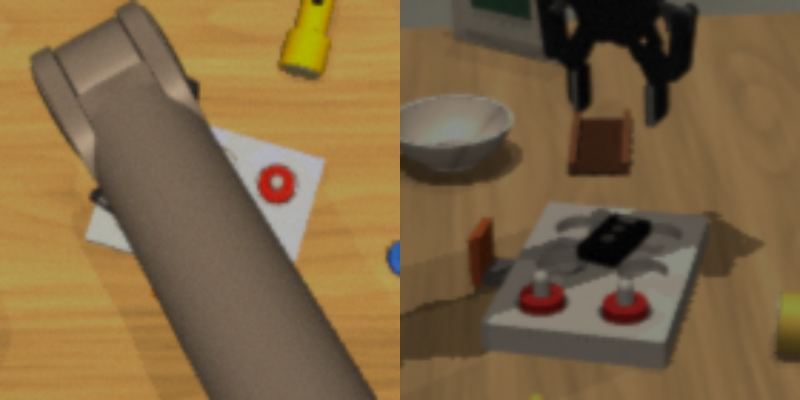

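step_arm(
  delta_pos=[
    [7,1,19],
    [0,0,0],
    [20,0,0],
    [25,0,0],
    [25,0,0],
    [15,0,0],
    [0,0,0],
    [0,0,0],
  ],
  spin=[0,0,0,0,0,0,0,0],
)

```text
time_s: 4.2
position: [0.588, 0.1072, 0.0737]
eef_rot: [0.339, 0.628, 0.336, -0.615]
force: [0.6, 0.0, -0.4]
finger_gap: 0.062
```

Run:
```python
from h import *
to([.584,.106,.052],-33)
q,e=look("side","a2")
cv2.imwrite("pics/a2.png",cv2.resize(q[120:240,250:370,::-1],(600,600)))
```

```text
t 4.20 pos [588.  107.2  73.7] gap 62.0 F [ 0.6  0.  -0.4]
x [ 0.018  0.005 -1.   ] y(jaw) yaw -33.0 q6 -1.13
world d [ -4.   -1.2 -21.7] tool d [21.6 -3.   3.5] spin 0.0
tool d after spin [21.6 -3.   3.5] axes after: y [ 0.84 -0.54  0.01] z [-0.54 -0.84 -0.01]
```

View pics/a2.png

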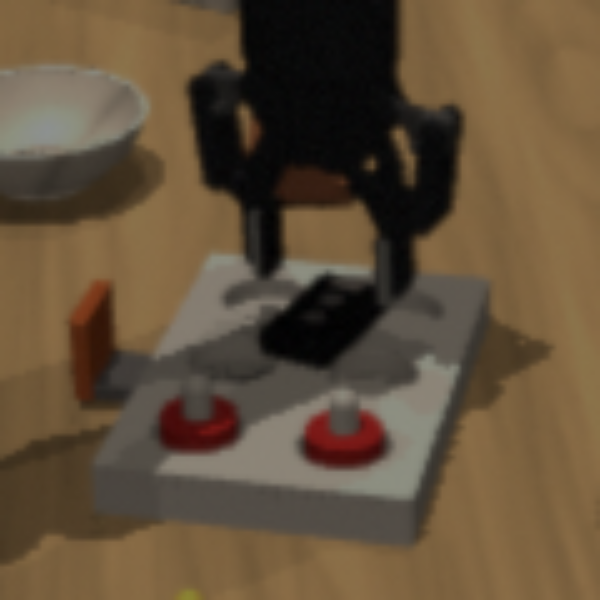

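step_arm(
  delta_pos=[
    [8,-3,3],
    [8,0,0],
    [6,0,0],
    [0,0,0],
    [0,0,0],
    [0,0,0],
    [0,0,0],
    [0,0,0],
  ],
  spin=[0,0,0,0,0,0,0,0],
)

```text
time_s: 5.25
position: [0.5853, 0.1065, 0.0521]
eef_rot: [0.34, 0.629, 0.335, -0.614]
force: [-0.6, -0.5, 0.2]
finger_gap: 0.0619
```

Run:
```python
from h import *
to([.584,.106,.052],-33)
q,e=look("side","a3")
cv2.imwrite("pics/a3.png",cv2.resize(q[120:240,250:370,::-1],(600,600)))
```

```text
t 5.25 pos [585.3 106.5  52.1] gap 61.9 F [-0.6 -0.5  0.2]
x [ 0.022  0.005 -1.   ] y(jaw) yaw -33.0 q6 -1.15
world d [-1.3 -0.5 -0.1] tool d [ 0.1 -0.8  1.1] spin 0.0
tool d after spin [ 0.1 -0.8  1.1] axes after: y [ 0.84 -0.54  0.02] z [-0.54 -0.84 -0.02]
```

View pics/a3.png

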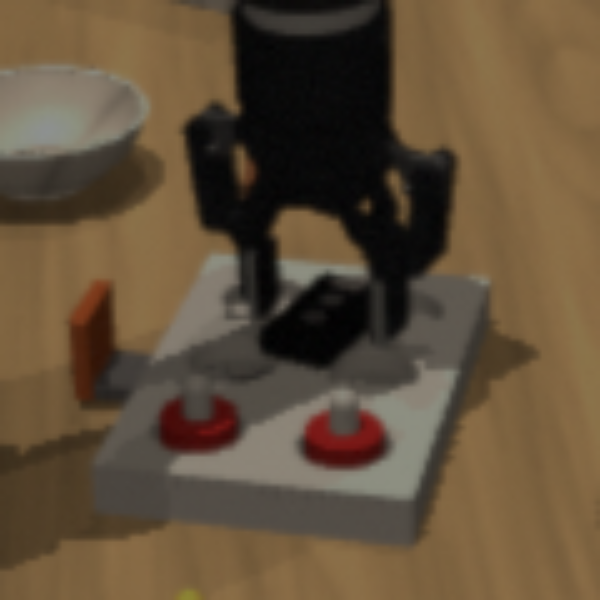

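step_arm(
  delta_pos=[
    [0,-1,1],
    [0,0,0],
    [0,0,0],
    [0,0,0],
    [-10,0,0],
    [-25,0,0],
    [-30,0,0],
    [-30,0,0],
  ],
  spin=[0,0,0,0,0,0,0,0],
  hand=0,
)

```text
time_s: 6.3
position: [0.5797, 0.1052, 0.1485]
eef_rot: [0.339, 0.627, 0.336, -0.615]
force: [0.4, -0.4, -0.5]
finger_gap: 0.0384
```

Run:
```python
from h import *
to([.438,.354,.16],-33)
q,e=look("side","a4")
cv2.imwrite("pics/a4.png",cv2.resize(q[100:240,230:370,::-1],(600,600)))
```

```text
t 6.30 pos [579.7 105.2 148.5] gap 38.4 F [ 0.4 -0.4 -0.5]
x [ 0.016  0.004 -1.   ] y(jaw) yaw -33.0 q6 -1.07
world d [-141.7  248.8   11.5] tool d [ -12.7 -254.1 -131.8] spin 0.0
tool d after spin [ -12.7 -254.2 -131.6] axes after: y [ 0.84 -0.54  0.01] z [-0.54 -0.84 -0.01]
```

View pics/a4.png

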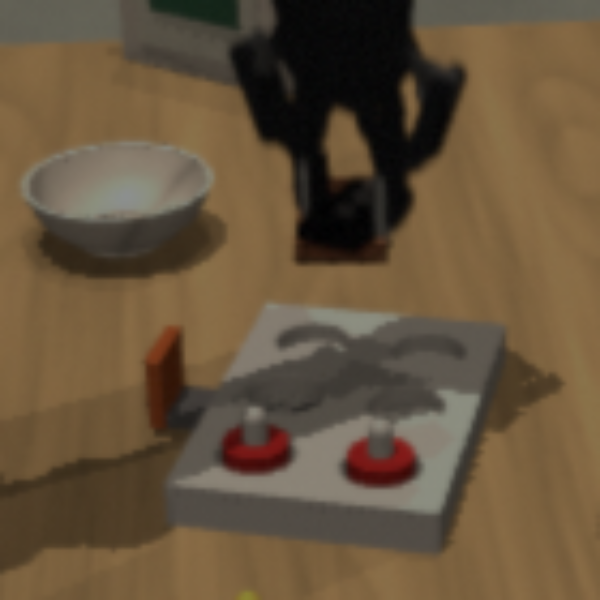

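step_arm(
  delta_pos=[
    [-4,-20,-10],
    [-4,-40,-20],
    [-2,-46,-24],
    [-2,-46,-24],
    [0,-46,-24],
    [0,-36,-18],
    [0,-14,-6],
    [0,0,0],
  ],
  spin=[0,0,0,0,0,0,0,0],
)

```text
time_s: 7.35
position: [0.4281, 0.3597, 0.1622]
eef_rot: [0.341, 0.627, 0.339, -0.613]
force: [0.7, 0.6, -0.1]
finger_gap: 0.0384
```

Run:
```python
from h import *
to([.438,.354,.06],-33)
```

```text
t 7.35 pos [428.1 359.7 162.2] gap 38.4 F [ 0.7  0.6 -0.1]
x [ 0.018  0.006 -1.   ] y(jaw) yaw -32.5 q6 -1.61
world d [   9.9   -5.7 -102.2] tool d [102.4  10.2   0.9] spin 0.5
tool d after spin [102.4  10.2   0.8] axes after: y [ 0.84 -0.54  0.01] z [-0.54 -0.84 -0.01]
```

step_arm(
  delta_pos=[
    [15,10,1],
    [25,0,0],
    [25,0,0],
    [20,0,0],
    [12,0,0],
    [4,0,0],
    [0,0,0],
    [0,0,0],
  ],
  spin=[0,0,0,0,0,0,0,0],
)

```text
time_s: 8.35
position: [0.4469, 0.3431, 0.0548]
eef_rot: [0.338, 0.629, 0.331, -0.616]
force: [-0.9, 1.0, -0.8]
finger_gap: 0.0385
```

Run:
```python
from h import *
to([.438,.354,.056],-33)
q,e=look("side","a5")
cv2.imwrite("pics/a5.png",cv2.resize(q[80:200,190:310,::-1],(600,600)))
```

```text
t 8.35 pos [446.9 343.1  54.8] gap 38.5 F [-0.9  1.  -0.8]
x [ 0.021  0.    -1.   ] y(jaw) yaw -33.5 q6 -1.70
world d [-8.9 10.9  1.2] tool d [ -1.4 -13.4  -4.2] spin -0.5
tool d after spin [ -1.4 -13.4  -4.3] axes after: y [ 0.84 -0.54  0.02] z [-0.54 -0.84 -0.01]
```

View pics/a5.png

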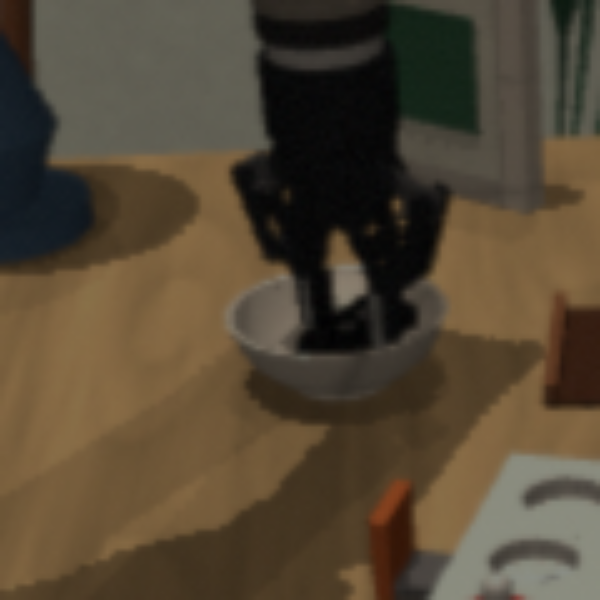

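step_arm(
  delta_pos=[
    [-2,-5,-2],
    [0,-5,-1],
    [0,0,0],
    [0,0,0],
    [0,0,0],
    [0,0,0],
    [0,0,0],
    [0,0,0],
  ],
  spin=[0,0,0,0,0,0,0,0],
)

```text
time_s: 9.4
position: [0.4401, 0.3508, 0.0573]
eef_rot: [0.339, 0.63, 0.331, -0.616]
force: [0.2, -0.1, -0.7]
finger_gap: 0.0383
```

step_arm(
  delta_pos=[
    [0,0,0],
    [0,0,0],
    [0,0,0],
    [0,0,0],
    [-15,0,0],
    [-30,0,0],
    [-30,0,0],
    [-30,0,0],
  ],
  spin=[0,0,0,0,0,0,0,0],
  hand=50,
)

```text
time_s: 10.4
position: [0.4367, 0.3505, 0.1661]
eef_rot: [0.339, 0.628, 0.331, -0.617]
force: [0.2, 0.4, -0.5]
finger_gap: 0.0498
```

Run:
```python
from h import *
to([*hole(-1,-1),.16],-17)
q,e=look("side","a6")
cv2.imwrite("pics/a6.png",cv2.resize(q[80:200,190:310,::-1],(600,600)))
```

```text
t 10.40 pos [436.7 350.5 166.1] gap 49.8 F [ 0.2  0.4 -0.5]
x [ 0.02  -0.003 -1.   ] y(jaw) yaw -33.5 q6 -1.61
world d [  83.4 -327.8   -6.1] tool d [  8.6 250.1 227.6] spin -16.5
tool d after spin [  8.6 175.4 289.2] axes after: y [ 0.96 -0.29  0.02] z [-0.29 -0.96 -0.  ]
```

View pics/a6.png

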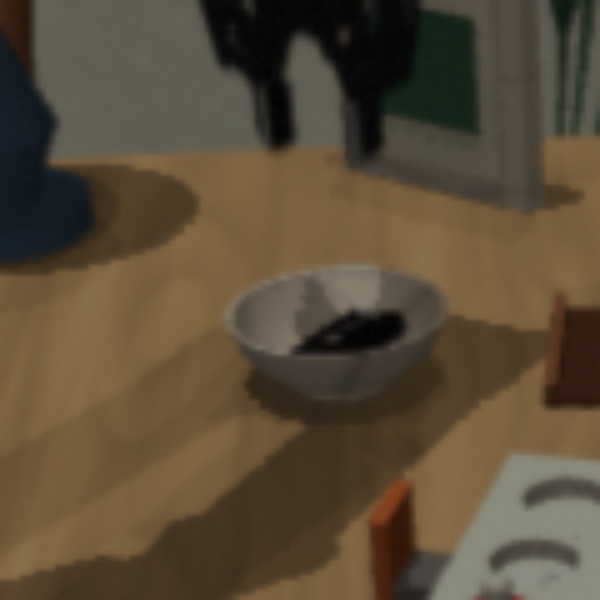

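step_arm(
  delta_pos=[
    [0,0,0],
    [0,0,0],
    [1,20,34],
    [1,29,48],
    [1,31,52],
    [1,31,52],
    [1,31,52],
    [1,20,30],
  ],
  spin=[-8.5,-8,0,0,0,0,0,0],
  hand=34,
)

```text
time_s: 11.45
position: [0.5233, 0.049, 0.1752]
eef_rot: [0.432, 0.577, 0.421, -0.55]
force: [0.4, 0.9, 0.5]
finger_gap: 0.034
```

step_arm(
  delta_pos=[
    [0,0,0],
    [0,0,0],
    [0,0,0],
    [0,0,0],
    [0,0,0],
    [0,0,0],
    [0,0,0],
    [0,0,0],
  ],
  spin=[0,0,0,0,0,0,0,0],
)

```text
time_s: 12.45
position: [0.5234, 0.051, 0.1771]
eef_rot: [0.433, 0.578, 0.421, -0.549]
force: [-0.1, -0.6, -0.1]
finger_gap: 0.034
```

Run:
```python
from h import *
to([*hole(-1,-1),.16],-17)
q,e=look("side","a7")
cv2.imwrite("pics/a7.png",cv2.resize(q[80:240,230:390,::-1],(600,600)))
```

```text
t 12.45 pos [523.4  51.  177.1] gap 34.0 F [-0.1 -0.6 -0.1]
x [ 0.043  0.011 -0.999] y(jaw) yaw -15.7 q6 -0.65
world d [ -3.3 -28.3 -17.1] tool d [16.6  3.9 28.6] spin 1.3
tool d after spin [16.6  4.5 28.5] axes after: y [ 0.96 -0.29  0.04] z [-0.29 -0.96 -0.02]
```

View pics/a7.png

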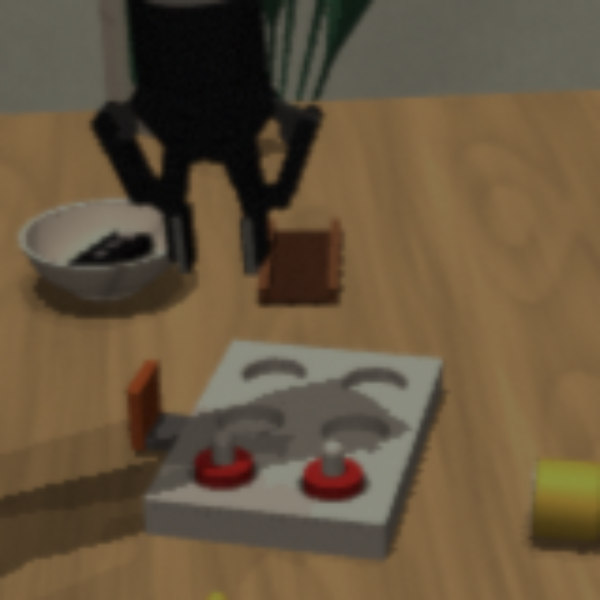

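step_arm(
  delta_pos=[
    [0,1,6],
    [0,1,6],
    [0,1,6],
    [0,1,6],
    [0,0,4],
    [0,0,0],
    [0,0,0],
    [0,0,0],
  ],
  spin=[0,0,0,0,1,0,0,0],
)

```text
time_s: 13.5
position: [0.5194, 0.0202, 0.1765]
eef_rot: [0.428, 0.582, 0.416, -0.553]
force: [0.3, 0.6, -0.7]
finger_gap: 0.0336
```

Run:
```python
from h import *
to([*hole(-1,-1),.16],-17)
```

```text
t 13.50 pos [519.4  20.2 176.5] gap 33.6 F [ 0.3  0.6 -0.7]
x [ 0.043  0.011 -0.999] y(jaw) yaw -16.8 q6 -0.60
world d [  0.8   2.5 -16.5] tool d [16.6 -0.6 -2.2] spin 0.2
tool d after spin [16.6 -0.6 -2.2] axes after: y [ 0.96 -0.29  0.04] z [-0.29 -0.96 -0.02]
```

step_arm(
  delta_pos=[
    [-20,0,0],
    [-40,0,0],
    [-40,0,0],
    [0,0,0],
    [0,0,0],
    [0,0,0],
    [0,0,0],
    [0,0,0],
  ],
  spin=[0,0,0,0,0,0,0,0],
)

```text
time_s: 14.5
position: [0.5127, 0.0204, 0.2753]
eef_rot: [0.427, 0.579, 0.419, -0.554]
force: [0.7, -0.1, -0.3]
finger_gap: 0.0341
```

Run:
```python
from h import *
to([*hole(-1,-1),.16],-17)
```

```text
t 14.50 pos [512.7  20.4 275.3] gap 34.1 F [ 0.7 -0.1 -0.3]
x [ 0.035  0.012 -0.999] y(jaw) yaw -16.6 q6 -0.51
world d [   7.4    2.2 -115.3] tool d [115.5   2.9  -1.7] spin 0.4
tool d after spin [115.5   2.9  -1.8] axes after: y [ 0.96 -0.29  0.03] z [-0.29 -0.96 -0.02]
```

step_arm(
  delta_pos=[
    [8,2,-1],
    [12,0,0],
    [14,0,0],
    [16,0,0],
    [16,0,0],
    [14,0,0],
    [12,0,0],
    [6,0,0],
  ],
  spin=[0,0,0,0,0,0,0,0],
)

```text
time_s: 15.5
position: [0.5176, 0.0219, 0.1688]
eef_rot: [0.426, 0.578, 0.419, -0.555]
force: [-1.0, 0.8, 0.2]
finger_gap: 0.0337
```

Run:
```python
from h import *
to([*hole(-1,-1),.063],-17)
```

```text
t 15.50 pos [517.6  21.9 168.8] gap 33.7 F [-1.   0.8  0.2]
x [ 0.032  0.013 -0.999] y(jaw) yaw -16.6 q6 -0.60
world d [   2.5    0.7 -105.8] tool d [105.8  -0.7   0.8] spin 0.4
tool d after spin [105.8  -0.7   0.9] axes after: y [ 0.96 -0.29  0.03] z [-0.29 -0.96 -0.02]
```

step_arm(
  delta_pos=[
    [8,0,0],
    [14,0,0],
    [16,0,0],
    [18,0,0],
    [18,0,0],
    [16,0,0],
    [10,0,0],
    [4,0,0],
  ],
  spin=[0,0,0,0,0,0,0,0],
)

```text
time_s: 16.5
position: [0.5212, 0.0233, 0.0581]
eef_rot: [0.426, 0.578, 0.419, -0.556]
force: [-9.9, -1.3, 35.6]
finger_gap: 0.0343
```

Run:
```python
from h import *
to([*hole(-1,-1),.063],-17)
q,e=look("side","a8")
cv2.imwrite("pics/a8.png",cv2.resize(q[130:230,250:350,::-1],(600,600)))
```

```text
t 16.50 pos [521.2  23.3  58.1] gap 34.3 F [-9.9 -1.3 35.6]
x [ 0.03   0.012 -0.999] y(jaw) yaw -16.6 q6 -0.74
world d [-1.1 -0.7  4.9] tool d [-4.9 -0.7  0.9] spin 0.4
tool d after spin [-4.9 -0.7  0.9] axes after: y [ 0.96 -0.29  0.03] z [-0.29 -0.96 -0.02]
```

View pics/a8.png

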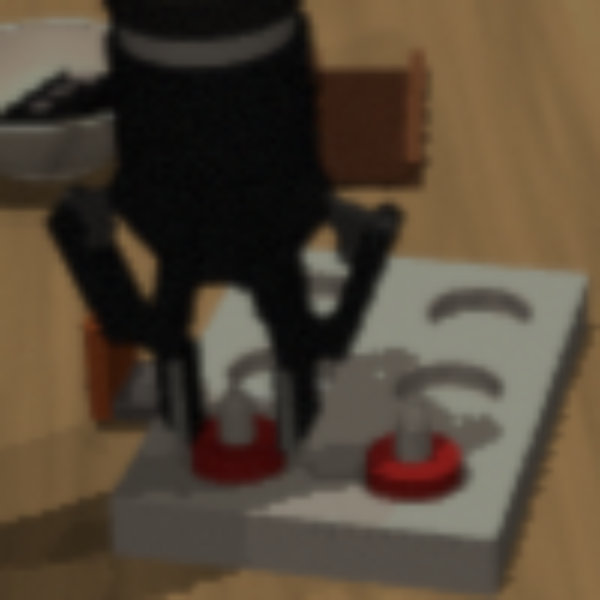

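step_arm(
  delta_pos=[
    [-5,-1,1],
    [0,0,0],
    [0,0,0],
    [0,0,0],
    [0,0,0],
    [0,0,0],
    [0,0,0],
    [0,0,0],
  ],
  spin=[0,0,0,0,0,0,0,0],
)

```text
time_s: 17.55
position: [0.5209, 0.0226, 0.0643]
eef_rot: [0.426, 0.579, 0.419, -0.555]
force: [0.6, 0.6, 0.1]
finger_gap: 0.0339
```

step_arm(
  delta_pos=[
    [0,0,0],
    [0,0,0],
    [0,0,0],
    [0,0,0],
    [0,0,0],
    [0,0,0],
    [0,0,0],
    [0,0,0],
  ],
  spin=[0,0,0,0,0,0,0,0],
  hand=0,
)

```text
time_s: 18.55
position: [0.5209, 0.0227, 0.0645]
eef_rot: [0.426, 0.579, 0.419, -0.555]
force: [0.4, 0.2, 1.4]
finger_gap: 0.0104
```

Run:
```python
from h import *
to([*hole(-1,-1),.063],-17)
q,e=look("side","a9")
cv2.imwrite("pics/a9.png",cv2.resize(q[130:230,250:350,::-1],(600,600)))
```

```text
t 18.55 pos [520.9  22.7  64.5] gap 10.4 F [0.4 0.2 1.4]
x [ 0.033  0.011 -0.999] y(jaw) yaw -16.6 q6 -0.73
world d [-0.8 -0.  -1.5] tool d [ 1.4 -0.8  0.3] spin 0.4
tool d after spin [ 1.4 -0.8  0.3] axes after: y [ 0.96 -0.29  0.03] z [-0.29 -0.96 -0.02]
```

View pics/a9.png

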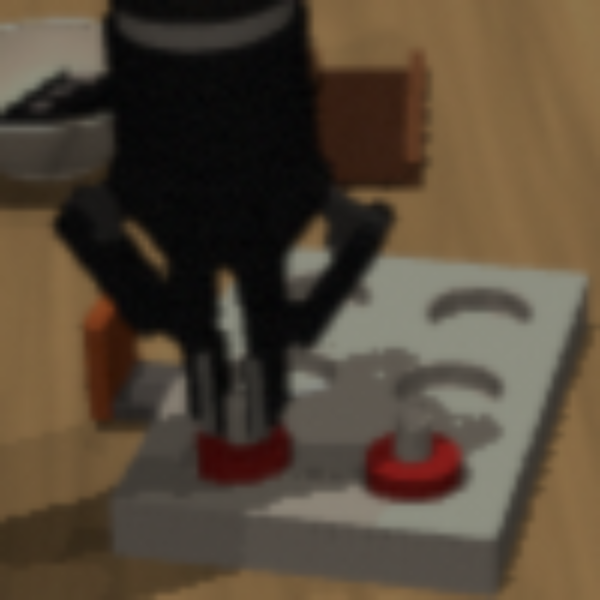

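step_arm(
  delta_pos=[
    [-10,0,0],
    [-20,0,0],
    [-30,0,0],
    [-30,0,0],
    [0,0,0],
    [0,0,0],
    [0,0,0],
    [0,0,0],
  ],
  spin=[0,0,0,0,0,0,0,0],
)

```text
time_s: 19.6
position: [0.5159, 0.0215, 0.1564]
eef_rot: [0.426, 0.577, 0.42, -0.556]
force: [0.0, 0.1, -0.1]
finger_gap: 0.0109
```

Run:
```python
from h import *
to([.5935,.395,.13],-17)
q,e=look("side","a10")
cv2.imwrite("pics/a10.png",cv2.resize(q[70:230,230:390,::-1],(600,600)))
```

```text
t 19.60 pos [515.9  21.5 156.4] gap 10.9 F [ 0.   0.1 -0.1]
x [ 0.029  0.012 -1.   ] y(jaw) yaw -16.6 q6 -0.62
world d [ 77.6 373.5 -26.4] tool d [  33.   -32.7 -379.5] spin 0.4
tool d after spin [  33.   -35.6 -379.3] axes after: y [ 0.96 -0.29  0.02] z [-0.29 -0.96 -0.02]
```

View pics/a10.png

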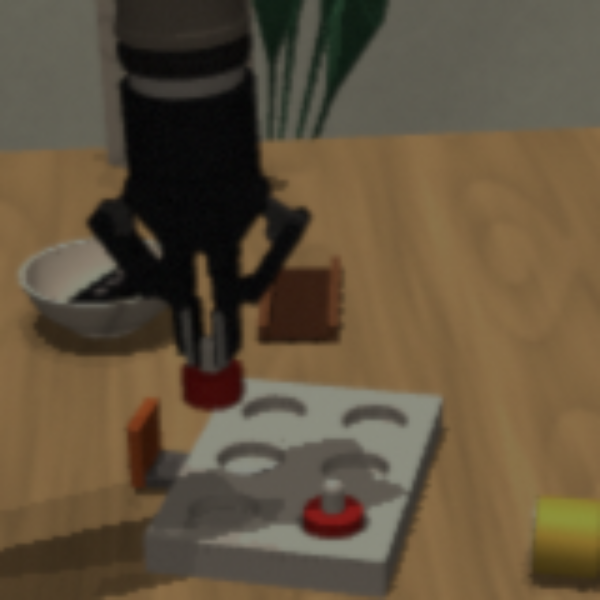

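step_arm(
  delta_pos=[
    [0,-2,-20],
    [0,-4,-40],
    [1,-5,-56],
    [1,-5,-58],
    [1,-5,-58],
    [1,-5,-52],
    [1,-4,-40],
    [1,-3,-25],
  ],
  spin=[0,0,0,0,0,0,0,0],
)

```text
time_s: 20.65
position: [0.5866, 0.3702, 0.1487]
eef_rot: [0.422, 0.576, 0.418, -0.561]
force: [0.3, -0.1, 0.1]
finger_gap: 0.0109
```

Run:
```python
from h import *
to([.5935,.395,.13],-17)
```

```text
t 20.65 pos [586.6 370.2 148.7] gap 10.9 F [ 0.3 -0.1  0.1]
x [ 0.021  0.007 -1.   ] y(jaw) yaw -17.1 q6 -1.23
world d [  6.9  24.8 -18.7] tool d [ 19.   -1.  -25.5] spin -0.1
tool d after spin [ 19.   -1.  -25.5] axes after: y [ 0.96 -0.29  0.02] z [-0.29 -0.96 -0.01]
```

step_arm(
  delta_pos=[
    [0,0,-12],
    [0,0,-8],
    [5,0,-3],
    [8,0,0],
    [8,0,0],
    [4,0,0],
    [0,0,0],
    [0,0,0],
  ],
  spin=[0,0,0,0,0,0,0,0],
)

```text
time_s: 21.65
position: [0.5942, 0.3894, 0.1198]
eef_rot: [0.422, 0.575, 0.416, -0.564]
force: [-0.5, 0.3, -0.2]
finger_gap: 0.0108
```

Run:
```python
from h import *
to([.5935,.395,.054],-17)
q,e=look("side","a11");p,e=look("top","a11")
cv2.imwrite("pics/a11.png",np.hstack([cv2.resize(q[50:190,230:370,::-1],(400,400)),cv2.resize(p[140:260,150:270,::-1],(400,400))]))
```

```text
t 21.65 pos [594.2 389.4 119.8] gap 10.8 F [-0.5  0.3 -0.2]
x [ 0.017  0.002 -1.   ] y(jaw) yaw -17.2 q6 -1.26
world d [ -0.7   5.6 -65.8] tool d [65.8 -3.4 -4.6] spin -0.2
tool d after spin [65.8 -3.4 -4.7] axes after: y [ 0.96 -0.29  0.02] z [-0.29 -0.96 -0.01]
```

View pics/a11.png

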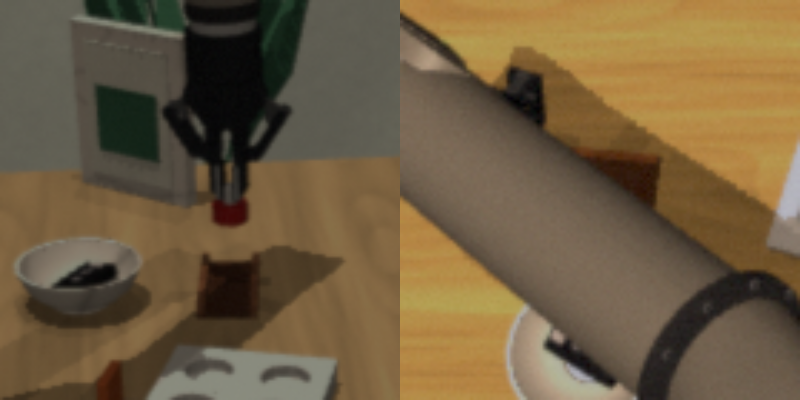

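step_arm(
  delta_pos=[
    [4,-2,-2],
    [8,-1,-2],
    [10,0,0],
    [10,0,0],
    [8,0,0],
    [3,0,0],
    [0,0,0],
    [0,0,0],
  ],
  spin=[0,0,0,0,0,0,0,0],
)

```text
time_s: 22.75
position: [0.5929, 0.3949, 0.0734]
eef_rot: [0.422, 0.574, 0.417, -0.564]
force: [-0.4, -0.1, -1.4]
finger_gap: 0.0111
```

Run:
```python
from h import *
to([.5935,.395,.0555],-17)
q,e=look("side","a12")
cv2.imwrite("pics/a12.png",cv2.resize(q[80:180,260:360,::-1],(600,600)))
r,_=cv2.Rodrigues(np.zeros(3))
```

```text
t 22.75 pos [592.9 394.9  73.4] gap 11.1 F [-0.4 -0.1 -1.4]
x [ 0.017  0.002 -1.   ] y(jaw) yaw -17.2 q6 -1.29
world d [  0.6   0.1 -17.9] tool d [17.9  0.2 -0.2] spin -0.2
tool d after spin [17.9  0.2 -0.2] axes after: y [ 0.96 -0.29  0.02] z [-0.29 -0.96 -0.01]
```

View pics/a12.png

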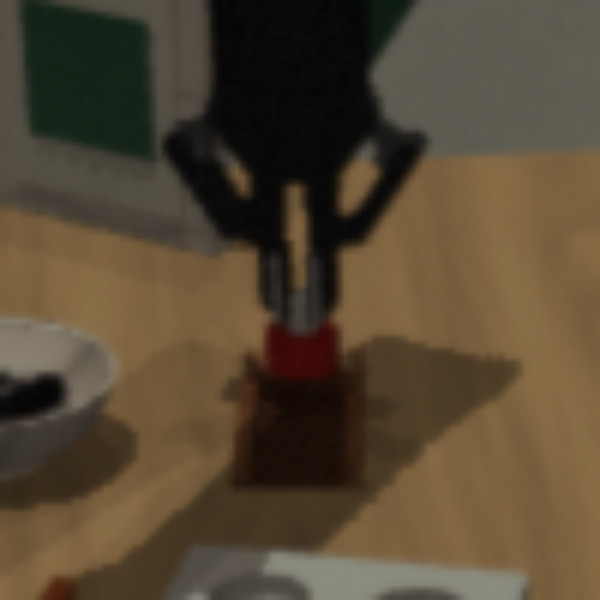

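step_arm(
  delta_pos=[
    [4,1,0],
    [5,0,0],
    [5,0,0],
    [3,0,0],
    [0,0,0],
    [0,0,0],
    [0,0,0],
    [0,0,0],
  ],
  spin=[0,0,0,0,0,0,0,0],
)

```text
time_s: 23.8
position: [0.5946, 0.3948, 0.056]
eef_rot: [0.422, 0.575, 0.417, -0.564]
force: [-0.5, -0.2, -0.5]
finger_gap: 0.0113
```

Run:
```python
from h import *
to([.5935,.395,.0555],-17)
q,e=look("side","a13")
cv2.imwrite("pics/a13.png",cv2.resize(q[80:180,260:360,::-1],(600,600)))
```

```text
t 23.80 pos [594.6 394.8  56. ] gap 11.3 F [-0.5 -0.2 -0.5]
x [ 0.018  0.003 -1.   ] y(jaw) yaw -17.2 q6 -1.30
world d [-1.1  0.2 -0.5] tool d [ 0.5 -1.1  0.2] spin -0.2
tool d after spin [ 0.5 -1.1  0.2] axes after: y [ 0.96 -0.29  0.02] z [-0.29 -0.96 -0.01]
```

View pics/a13.png

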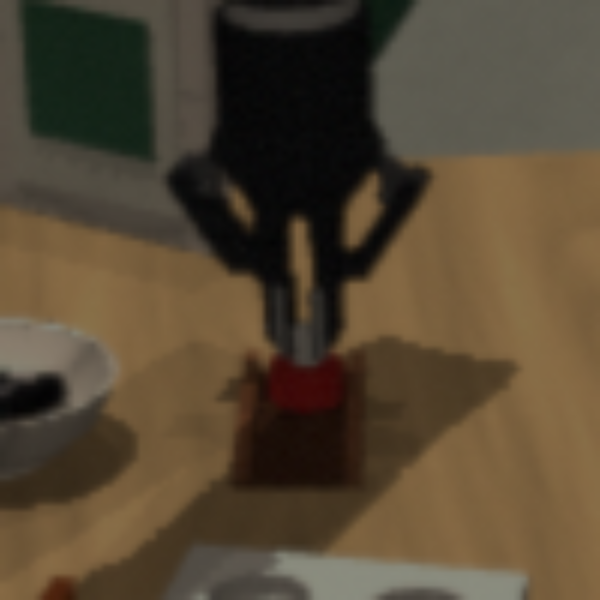

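step_arm(
  delta_pos=[
    [0,0,0],
    [0,0,0],
    [0,0,0],
    [0,0,0],
    [-20,0,0],
    [-35,0,0],
    [-30,0,0],
    [-10,0,0],
  ],
  spin=[0,0,0,0,0,0,0,0],
  hand=30,
)

```text
time_s: 24.85
position: [0.593, 0.3952, 0.1573]
eef_rot: [0.422, 0.575, 0.417, -0.563]
force: [0.4, -0.4, -1.1]
finger_gap: 0.0304
```

Run:
```python
from h import *
to([.5875,.002,.15],-17)
q,e=look("side","a14")
cv2.imwrite("pics/a14.png",cv2.resize(q[80:180,260:360,::-1],(600,600)))
```

```text
t 24.85 pos [593.  395.2 157.3] gap 30.4 F [ 0.4 -0.4 -1.1]
x [ 0.019  0.004 -1.   ] y(jaw) yaw -17.2 q6 -1.25
world d [  -5.5 -393.2   -7.3] tool d [  5.5 110.9 377.3] spin -0.2
tool d after spin [  5.5 109.6 377.7] axes after: y [ 0.96 -0.29  0.02] z [-0.29 -0.96 -0.01]
```

View pics/a14.png

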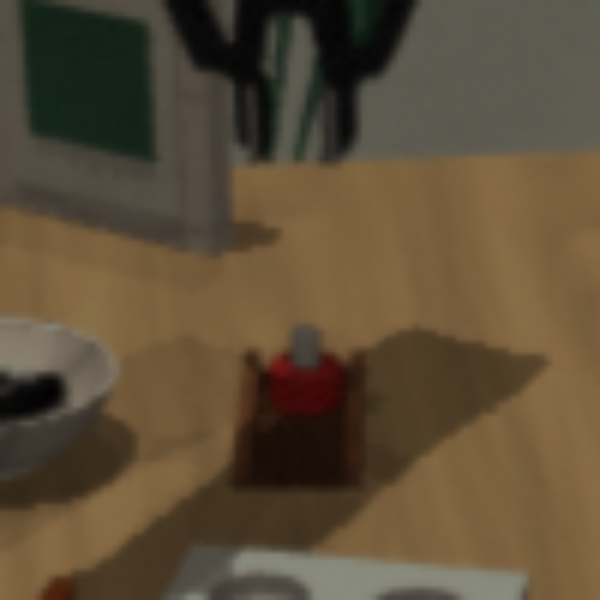

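step_arm(
  delta_pos=[
    [0,6,19],
    [0,11,38],
    [1,17,56],
    [1,17,59],
    [1,17,58],
    [1,16,55],
    [1,13,44],
    [0,8,28],
  ],
  spin=[0,0,0,0,0,0,0,0],
)

```text
time_s: 25.9
position: [0.5794, 0.0013, 0.1415]
eef_rot: [-0.42, -0.57, -0.416, 0.57]
force: [0.2, 0.7, 0.4]
finger_gap: 0.0298
```

Run:
```python
from h import *
to([.5875,.002,.0645],-17)
```

```text
t 25.90 pos [579.4   1.3 141.5] gap 29.8 F [0.2 0.7 0.4]
x [ 0.002 -0.005 -1.   ] y(jaw) yaw -17.5 q6 -0.66
world d [  8.1   0.7 -77. ] tool d [77.   7.3 -3.4] spin -0.5
tool d after spin [77.   7.3 -3.3] axes after: y [ 0.96 -0.29  0.  ] z [-0.29 -0.96  0.  ]
```

step_arm(
  delta_pos=[
    [4,5,-8],
    [8,2,0],
    [12,0,0],
    [14,0,0],
    [10,0,0],
    [4,0,0],
    [0,0,0],
    [0,0,0],
  ],
  spin=[0,0,0,0,0,0,0,0],
)

```text
time_s: 26.9
position: [0.5845, 0.0038, 0.0822]
eef_rot: [-0.418, -0.568, -0.417, 0.574]
force: [0.4, 0.2, -0.5]
finger_gap: 0.0301
```

Run:
```python
from h import *
to([.5875,.002,.0645],-17)
```

```text
t 26.90 pos [584.5   3.8  82.2] gap 30.1 F [ 0.4  0.2 -0.5]
x [-0.006 -0.006 -1.   ] y(jaw) yaw -17.6 q6 -0.71
world d [  3.   -1.8 -17.7] tool d [17.7  3.4  0.7] spin -0.6
tool d after spin [17.7  3.4  0.7] axes after: y [ 0.96 -0.29 -0.  ] z [-0.29 -0.96  0.01]
```

step_arm(
  delta_pos=[
    [3,3,1],
    [5,0,0],
    [6,0,0],
    [3,0,0],
    [0,0,0],
    [0,0,0],
    [0,0,0],
    [0,0,0],
  ],
  spin=[0,0,0,0,0,0,0,0],
)

```text
time_s: 27.9
position: [0.5879, 0.0014, 0.0649]
eef_rot: [-0.419, -0.568, -0.417, 0.573]
force: [-0.7, 0.2, -0.6]
finger_gap: 0.0299
```

Run:
```python
from h import *
to([.5875,.002,.0645],-17)
q,e=look("side","a15")
cv2.imwrite("pics/a15.png",cv2.resize(q[130:230,260:360,::-1],(600,600)))
```

```text
t 27.90 pos [587.9   1.4  64.9] gap 29.9 F [-0.7  0.2 -0.6]
x [-0.004 -0.006 -1.   ] y(jaw) yaw -17.6 q6 -0.72
world d [-0.4  0.6 -0.4] tool d [ 0.4 -0.6 -0.4] spin -0.6
tool d after spin [ 0.4 -0.6 -0.4] axes after: y [ 0.96 -0.29 -0.  ] z [-0.29 -0.96  0.01]
```

View pics/a15.png

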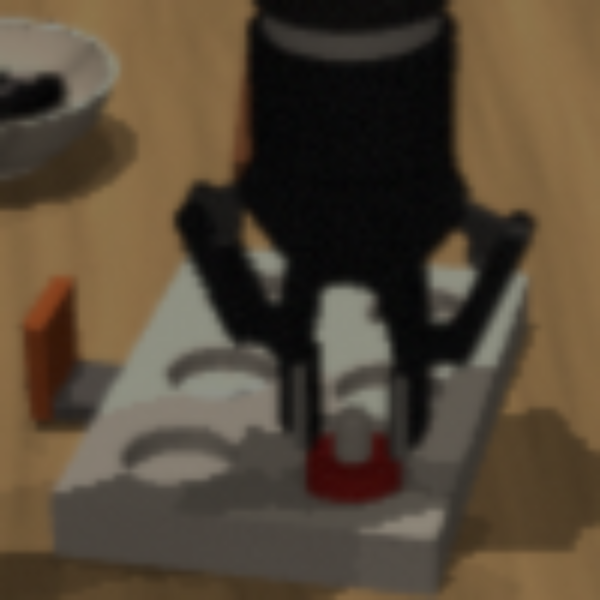

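step_arm(
  delta_pos=[
    [0,0,0],
    [0,0,0],
    [0,0,0],
    [0,0,0],
    [0,0,0],
    [-10,0,0],
    [-20,0,0],
    [-30,0,0],
  ],
  spin=[0,0,0,0,0,0,0,0],
  hand=0,
)

```text
time_s: 28.95
position: [0.5867, 0.0017, 0.1263]
eef_rot: [-0.418, -0.567, -0.418, 0.574]
force: [-0.1, -0.4, -0.1]
finger_gap: 0.0107
```

Run:
```python
from h import *
to([.5885,.335,.14],-17)
q,e=look("side","a16")
cv2.imwrite("pics/a16.png",cv2.resize(q[70:230,230:390,::-1],(500,500)))
```

```text
t 28.95 pos [586.7   1.7 126.3] gap 10.7 F [-0.1 -0.4 -0.1]
x [-0.008 -0.006 -1.   ] y(jaw) yaw -17.6 q6 -0.67
world d [  1.8 333.3  13.7] tool d [ -15.8  -99.1 -318.1] spin -0.6
tool d after spin [ -15.8  -95.8 -319.1] axes after: y [ 0.96 -0.29 -0.01] z [-0.29 -0.96  0.01]
```

View pics/a16.png

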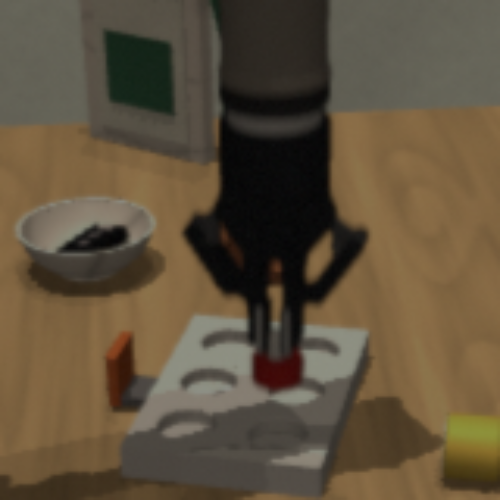

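step_arm(
  delta_pos=[
    [-4,-6,-18],
    [-4,-11,-34],
    [-3,-15,-50],
    [-2,-16,-53],
    [-1,-16,-52],
    [0,-15,-46],
    [0,-10,-33],
    [0,-6,-18],
  ],
  spin=[0,0,0,0,0,0,0,0],
)

```text
time_s: 30.0
position: [0.5882, 0.3392, 0.1483]
eef_rot: [0.419, 0.571, 0.417, -0.57]
force: [-0.7, -0.6, -0.5]
finger_gap: 0.0106
```

Run:
```python
from h import *
to([.5885,.335,.056],-17)
```

```text
t 30.00 pos [588.2 339.2 148.3] gap 10.6 F [-0.7 -0.6 -0.5]
x [ 0.003 -0.002 -1.   ] y(jaw) yaw -17.5 q6 -1.20
world d [  0.3  -4.2 -92.3] tool d [92.3  1.2  3.8] spin -0.5
tool d after spin [92.3  1.2  3.8] axes after: y [ 0.96 -0.29  0.  ] z [-0.29 -0.96  0.  ]
```

step_arm(
  delta_pos=[
    [4,2,10],
    [10,1,4],
    [14,0,0],
    [16,0,0],
    [12,0,0],
    [6,0,0],
    [0,0,0],
    [0,0,0],
  ],
  spin=[0,0,0,0,0,0,0,0],
)

```text
time_s: 31.0
position: [0.5864, 0.3213, 0.0806]
eef_rot: [-0.419, -0.57, -0.416, 0.572]
force: [-0.2, -0.5, -0.3]
finger_gap: 0.0107
```

Run:
```python
from h import *
to([.5885,.335,.056],-17)
q,e=look("side","a17")
cv2.imwrite("pics/a17.png",cv2.resize(q[80:180,260:360,::-1],(600,600)))
```

```text
t 31.00 pos [586.4 321.3  80.6] gap 10.7 F [-0.2 -0.5 -0.3]
x [-0.    -0.005 -1.   ] y(jaw) yaw -17.6 q6 -1.22
world d [  2.1  13.7 -24.6] tool d [ 24.5  -2.2 -13.8] spin -0.6
tool d after spin [ 24.5  -2.1 -13.9] axes after: y [ 0.96 -0.29  0.  ] z [-0.29 -0.96  0.01]
```

View pics/a17.png

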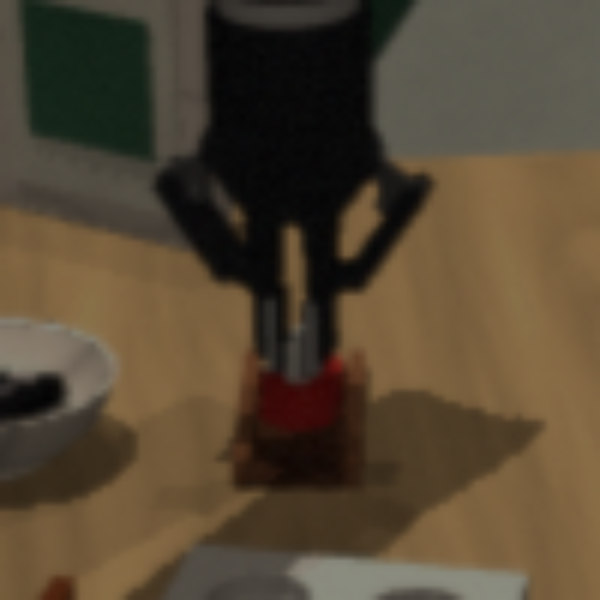

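step_arm(
  delta_pos=[
    [0,-1,-7],
    [0,-1,-6],
    [5,0,-1],
    [6,0,0],
    [7,0,0],
    [5,0,0],
    [1,0,0],
    [0,0,0],
  ],
  spin=[0,0,0,0,0,0,0,0],
)

```text
time_s: 32.05
position: [0.5891, 0.3366, 0.0554]
eef_rot: [-0.419, -0.57, -0.416, 0.571]
force: [0.3, 0.3, -0.8]
finger_gap: 0.0112
```

Run:
```python
from h import *
to([.5885,.335,.056],-17)
q,e=look("side","a18")
cv2.imwrite("pics/a18.png",cv2.resize(q[80:180,260:360,::-1],(600,600)))
```

```text
t 32.05 pos [589.1 336.6  55.4] gap 11.2 F [ 0.3  0.3 -0.8]
x [ 0.001 -0.005 -1.   ] y(jaw) yaw -17.6 q6 -1.25
world d [-0.6 -1.6  0.6] tool d [-0.6 -0.1  1.7] spin -0.6
tool d after spin [-0.6 -0.1  1.7] axes after: y [ 0.96 -0.29  0.  ] z [-0.29 -0.96  0.  ]
```

View pics/a18.png

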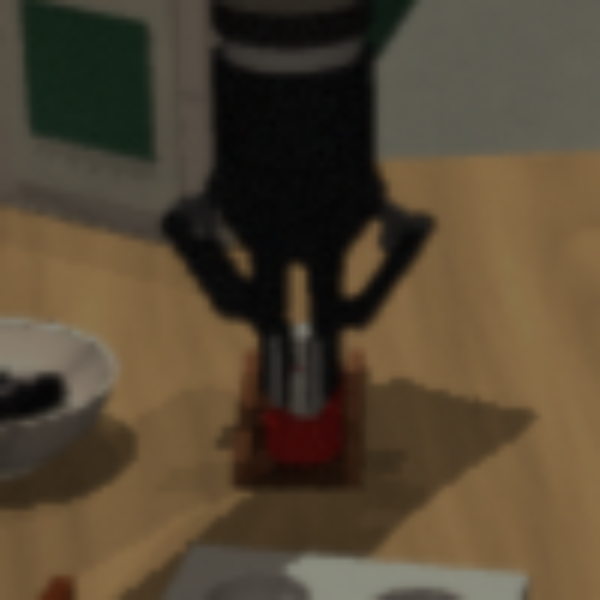

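step_arm(
  delta_pos=[
    [0,0,0],
    [0,0,0],
    [0,0,0],
    [0,0,0],
    [-20,0,0],
    [-35,0,0],
    [-35,0,0],
    [-15,0,0],
  ],
  spin=[0,0,0,0,0,0,0,0],
  hand=30,
)

```text
time_s: 33.1
position: [0.5892, 0.3377, 0.1672]
eef_rot: [-0.419, -0.571, -0.416, 0.571]
force: [0.5, -0.5, -0.2]
finger_gap: 0.03
```

Run:
```python
from h import *
to([.512,-.132,.15],-17)
q,e=look("side","a19");p,e=look("top","a19")
lights(p,q,"blue")
cv2.imwrite("pics/a19.png",np.hstack([cv2.resize(q[80:180,260:360,::-1],(400,400)),cv2.resize(p[140:260,150:270,::-1],(400,400))]))
```

```text
t 33.10 pos [589.2 337.7 167.2] gap 30.0 F [ 0.5 -0.5 -0.2]
x [ 0.002 -0.003 -1.   ] y(jaw) yaw -17.6 q6 -1.19
world d [ -77.2 -469.7  -17.2] tool d [ 18.6  68.3 471. ] spin -0.6
tool d after spin [ 18.6  63.4 471.7] axes after: y [ 0.96 -0.29  0.  ] z [-0.29 -0.96  0.  ]
blue top [ 575.2 -352.2] side [ 576.8 -348.9] area 94
blue top [ 523.3 -345.9] side [ 524.4 -342.9] area 94
blue top [ 512.  -132.3] side [ 512.5 -130.4] area 87
blue top [ 424.4 -354.2] side [ 425.7 -351.5] area 100
blue top [ 415.6 -176.7] side [ 416.6 -173.1] area 93
```

View pics/a19.png

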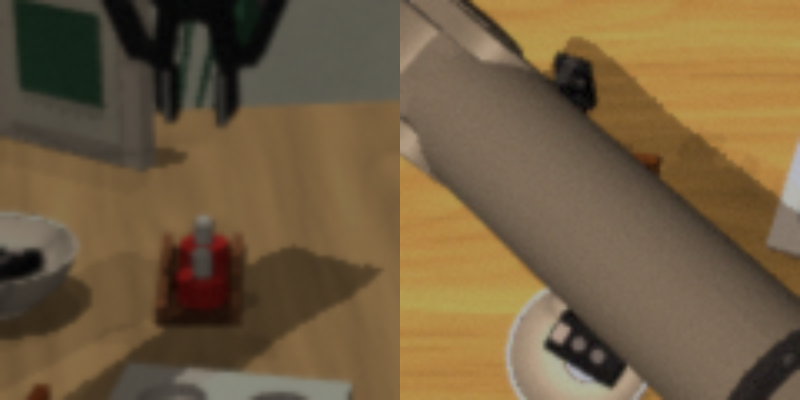

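step_arm(
  delta_pos=[
    [0,3,20],
    [0,6,40],
    [1,8,56],
    [1,8,58],
    [1,8,58],
    [1,8,58],
    [1,8,58],
    [1,6,48],
  ],
  spin=[0,0,0,0,0,0,0,0],
)

```text
time_s: 34.2
position: [0.5086, -0.0772, 0.1512]
eef_rot: [-0.416, -0.563, -0.418, 0.579]
force: [0.4, 0.6, -0.3]
finger_gap: 0.03
```

step_arm(
  delta_pos=[
    [1,4,34],
    [1,2,18],
    [2,0,6],
    [0,0,0],
    [0,0,0],
    [0,0,0],
    [0,0,0],
    [0,0,0],
  ],
  spin=[0,0,0,0,0,0,0,0],
)

```text
time_s: 35.2
position: [0.4868, -0.1418, 0.1424]
eef_rot: [-0.41, -0.561, -0.418, 0.584]
force: [-0.3, -0.1, -0.1]
finger_gap: 0.03
```

Run:
```python
from h import *
to([.512,-.132,.05],-17)
```

```text
t 35.20 pos [ 486.8 -141.8  142.4] gap 30.0 F [-0.3 -0.1 -0.1]
x [-0.033 -0.01  -0.999] y(jaw) yaw -18.3 q6 -0.35
world d [ 25.2   9.8 -92.4] tool d [ 91.4  23.4 -19. ] spin -1.3
tool d after spin [ 91.4  23.8 -18.5] axes after: y [ 0.96 -0.29 -0.03] z [-0.29 -0.96  0.02]
```

step_arm(
  delta_pos=[
    [4,6,-5],
    [8,10,-8],
    [10,6,-5],
    [14,2,-1],
    [14,0,0],
    [10,0,0],
    [4,0,0],
    [0,0,0],
  ],
  spin=[0,-1,0,0,0,0,0,0],
)

```text
time_s: 36.2
position: [0.5146, -0.1305, 0.0714]
eef_rot: [-0.415, -0.557, -0.425, 0.581]
force: [-0.3, 0.4, 0.6]
finger_gap: 0.0301
```

Run:
```python
from h import *
to([.512,-.132,.05],-17)
q,e=look("side","b1")
cv2.imwrite("pics/b1.png",cv2.resize(q[170:290,230:350,::-1],(600,600)))
```

```text
t 36.20 pos [ 514.6 -130.5   71.4] gap 30.1 F [-0.3  0.4  0.6]
x [-0.035 -0.009 -0.999] y(jaw) yaw -17.2 q6 -0.44
world d [ -2.6  -1.5 -21.4] tool d [21.5 -1.4  1.8] spin -0.2
tool d after spin [21.5 -1.4  1.8] axes after: y [ 0.96 -0.29 -0.03] z [-0.29 -0.96  0.02]
```

View pics/b1.png

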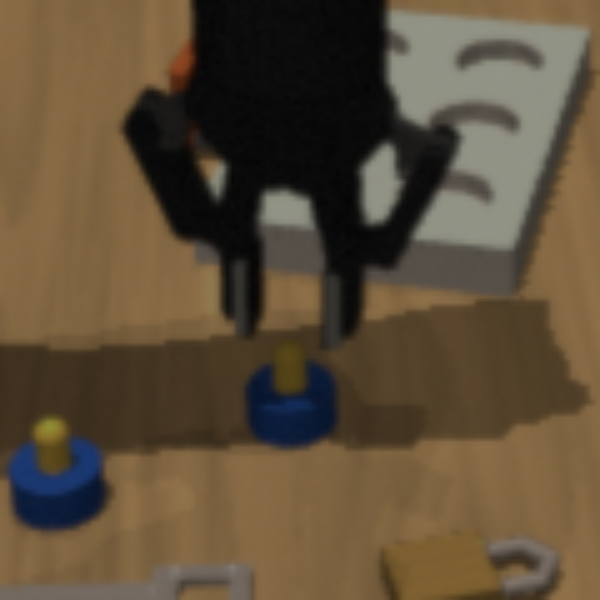

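step_arm(
  delta_pos=[
    [4,-1,1],
    [6,0,1],
    [7,0,0],
    [4,0,0],
    [0,0,0],
    [0,0,0],
    [0,0,0],
    [0,0,0],
  ],
  spin=[0,0,0,0,0,0,0,0],
)

```text
time_s: 37.25
position: [0.5133, -0.1329, 0.0504]
eef_rot: [-0.416, -0.558, -0.424, 0.58]
force: [-0.5, 0.2, 0.6]
finger_gap: 0.0301
```

Run:
```python
from h import *
to([.512,-.132,.05],-17)
q,e=look("side","b2")
cv2.imwrite("pics/b2.png",cv2.resize(q[190:290,240:340,::-1],(600,600)))
```

```text
t 37.25 pos [ 513.3 -132.9   50.4] gap 30.1 F [-0.5  0.2  0.6]
x [-0.032 -0.01  -0.999] y(jaw) yaw -17.2 q6 -0.46
world d [-1.3  0.9 -0.4] tool d [ 0.4 -1.5 -0.4] spin -0.2
tool d after spin [ 0.4 -1.5 -0.4] axes after: y [ 0.96 -0.29 -0.03] z [-0.29 -0.96  0.02]
```

View pics/b2.png

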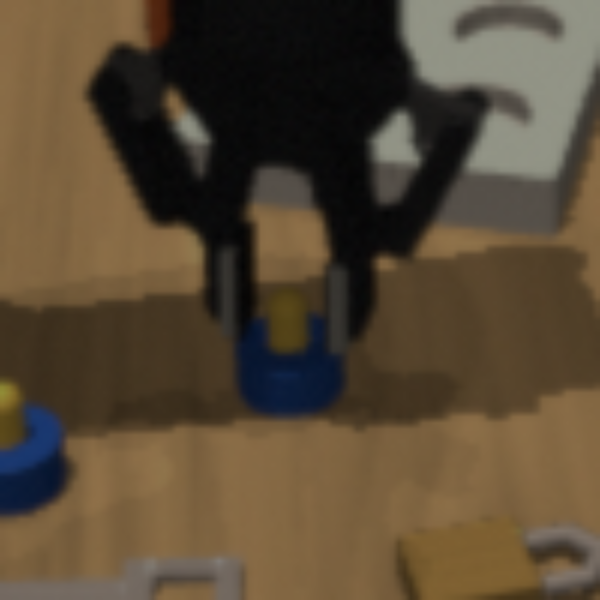

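step_arm(
  delta_pos=[
    [0,-1,0],
    [0,0,0],
    [0,0,0],
    [0,0,0],
    [0,0,0],
    [-15,0,0],
    [-30,0,0],
    [-35,0,0],
  ],
  spin=[0,0,0,0,0,0,0,0],
  hand=0,
)

```text
time_s: 38.3
position: [0.5131, -0.1313, 0.1318]
eef_rot: [-0.414, -0.556, -0.425, 0.581]
force: [1.3, -0.1, -0.4]
finger_gap: 0.0108
```

Run:
```python
from h import *
for i in (-1,1):
  for j in (-1,0,1): print(i,j,np.round(hole(i,j)*1000,1))
to([*hole(1,1),.14],-17)
```

```text
-1 -1 [520.1  22.6]
-1 0 [539.4  85.8]
-1 1 [558.8 148.9]
1 -1 [587.    2.1]
1 0 [606.4  65.2]
1 1 [625.7 128.4]
t 38.30 pos [ 513.1 -131.3  131.8] gap 10.8 F [ 1.3 -0.1 -0.4]
x [-0.038 -0.008 -0.999] y(jaw) yaw -17.2 q6 -0.38
world d [112.6 259.6   8.2] tool d [ -14.6   30.8 -281.1] spin -0.2
tool d after spin [ -14.6   31.5 -281. ] axes after: y [ 0.96 -0.29 -0.03] z [-0.29 -0.96  0.02]
```

step_arm(
  delta_pos=[
    [-4,2,-16],
    [-4,3,-31],
    [-3,5,-46],
    [-2,6,-50],
    [-2,6,-50],
    [-1,5,-42],
    [-1,3,-28],
    [-1,2,-15],
  ],
  spin=[0,0,0,0,0,0,0,0],
)

```text
time_s: 39.3
position: [0.6296, 0.1365, 0.1455]
eef_rot: [-0.415, -0.557, -0.425, 0.581]
force: [-0.6, -0.3, -1.1]
finger_gap: 0.0104
```

Run:
```python
from h import *
to([*hole(1,1),.0655],-17)
q,e=look("side","b3")
cv2.imwrite("pics/b3.png",cv2.resize(q[70:230,230:390,::-1],(600,600)))
```

```text
t 39.30 pos [629.6 136.5 145.5] gap 10.4 F [-0.6 -0.3 -1.1]
x [-0.036 -0.009 -0.999] y(jaw) yaw -17.2 q6 -0.86
world d [ -3.9  -8.1 -80. ] tool d [80.1  1.3  7.4] spin -0.2
tool d after spin [80.1  1.2  7.4] axes after: y [ 0.96 -0.29 -0.03] z [-0.29 -0.96  0.02]
```

View pics/b3.png

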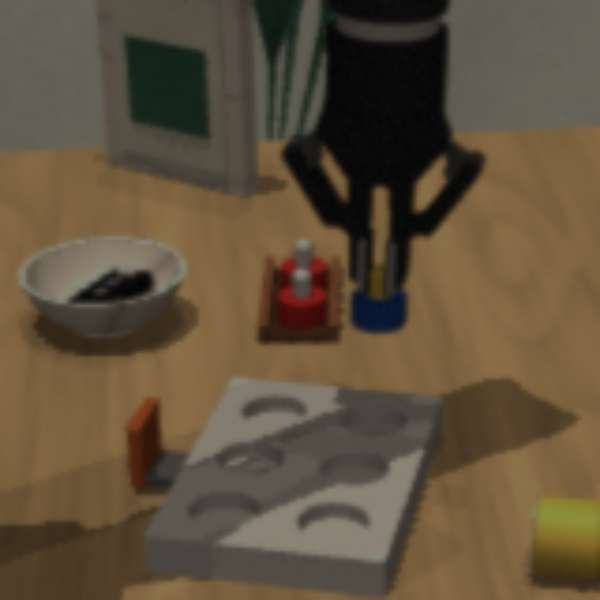

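```bash
cat >> h.py <<'E'
def tobase(xy,zu,L=.0505,yaw=-17):
    """TCP move so that the held light's underside centre (L ahead of TCP) comes to xy,zu"""
    r=R(); P=np.array([*xy,zu])-r[:,0]*L; to(P,yaw); return P
E
python3 - <<'E'
from h import *
tobase(hole(1,1),.032)
E
```

```text
t 39.35 pos [630.  138.6 145.7] gap 10.7 F [ 0.5  2.2 -1.1]
x [-0.035 -0.006 -0.999] y(jaw) yaw -17.1 q6 -0.86
world d [ -2.6  -9.9 -63.3] tool d [63.4  2.5  9.2] spin -0.1
tool d after spin [63.4  2.4  9.2] axes after: y [ 0.96 -0.29 -0.03] z [-0.29 -0.96  0.02]
```

step_arm(
  delta_pos=[
    [4,1,6],
    [8,1,4],
    [12,1,1],
    [14,0,0],
    [14,0,0],
    [8,0,0],
    [3,0,0],
    [0,0,0],
  ],
  spin=[0,0,0,0,0,0,0,0],
)

```text
time_s: 40.35
position: [0.6256, 0.1196, 0.0768]
eef_rot: [-0.413, -0.557, -0.423, 0.583]
force: [0.3, 0.1, 1.0]
finger_gap: 0.0106
```

Run:
```python
from h import *
tobase(hole(1,1),.029)
q,e=look("side","b4")
cv2.imwrite("pics/b4.png",cv2.resize(q[130:230,270:370,::-1],(600,600)))
```

```text
t 40.35 pos [625.6 119.6  76.8] gap 10.6 F [0.3 0.1 1. ]
x [-0.039 -0.011 -0.999] y(jaw) yaw -17.5 q6 -0.88
world d [2.1 9.3 2.7] tool d [-2.9 -0.9 -9.5] spin -0.5
tool d after spin [-2.9 -0.8 -9.5] axes after: y [ 0.96 -0.29 -0.03] z [-0.29 -0.96  0.02]
```

View pics/b4.png

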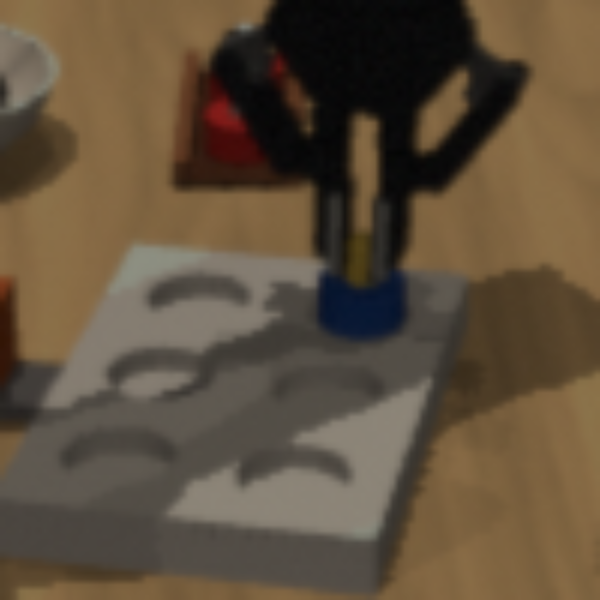

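step_arm(
  delta_pos=[
    [-2,0,-4],
    [0,-1,-5],
    [0,0,-1],
    [0,0,0],
    [0,0,0],
    [0,0,0],
    [0,0,0],
    [0,0,0],
  ],
  spin=[0,0,0,0,0,0,0,0],
)

```text
time_s: 41.4
position: [0.6285, 0.1304, 0.0796]
eef_rot: [-0.414, -0.557, -0.423, 0.583]
force: [1.1, 0.8, -1.0]
finger_gap: 0.011
```

Run:
```python
from h import *
tobase(hole(1,1),.015)
q,e=look("side","b5")
cv2.imwrite("pics/b5.png",cv2.resize(q[130:230,270:370,::-1],(600,600)))
```

```text
t 41.40 pos [628.5 130.4  79.6] gap 11.0 F [ 1.1  0.8 -1. ]
x [-0.037 -0.01  -0.999] y(jaw) yaw -17.4 q6 -0.90
world d [ -0.9  -1.6 -14.2] tool d [14.2  0.1  1.5] spin -0.4
tool d after spin [14.2  0.1  1.5] axes after: y [ 0.96 -0.29 -0.03] z [-0.29 -0.96  0.02]
```

View pics/b5.png

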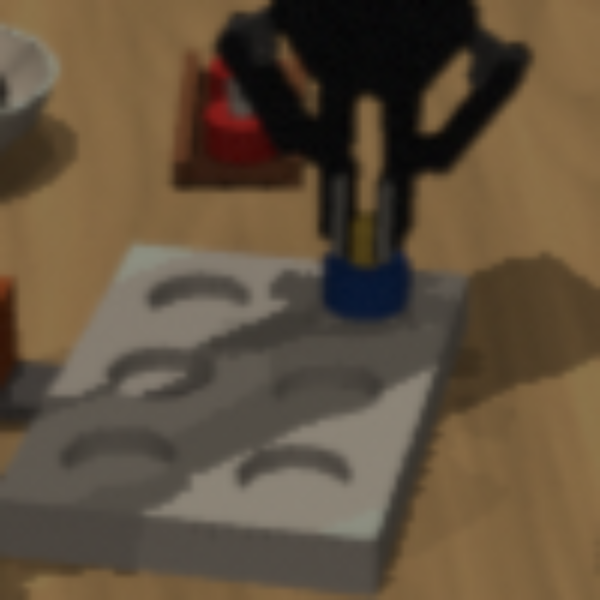

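step_arm(
  delta_pos=[
    [2,0,1],
    [3,0,0],
    [3,0,0],
    [3,0,0],
    [2,0,0],
    [0,0,0],
    [0,0,0],
    [0,0,0],
  ],
  spin=[0,0,0,0,0,0,0,0],
)

```text
time_s: 42.45
position: [0.6275, 0.1292, 0.0655]
eef_rot: [-0.414, -0.557, -0.423, 0.583]
force: [-1.0, -0.1, 0.5]
finger_gap: 0.0108
```

Run:
```python
from h import *
tobase(hole(1,1),.015)
q,e=look("side","b6")
cv2.imwrite("pics/b6.png",cv2.resize(q[130:230,270:370,::-1],(600,600)))
```

```text
t 42.45 pos [627.5 129.2  65.5] gap 10.8 F [-1.  -0.1  0.5]
x [-0.037 -0.01  -0.999] y(jaw) yaw -17.4 q6 -0.90
world d [ 0.1 -0.3 -0. ] tool d [0.  0.2 0.3] spin -0.4
tool d after spin [0.  0.2 0.3] axes after: y [ 0.96 -0.29 -0.03] z [-0.29 -0.96  0.02]
```

View pics/b6.png

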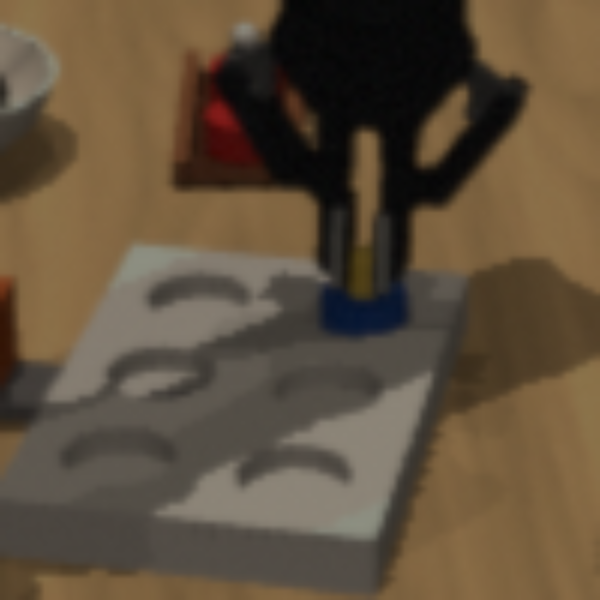

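step_arm(
  delta_pos=[
    [0,0,0],
    [0,0,0],
    [0,0,0],
    [-15,0,0],
    [-30,0,0],
    [-30,0,0],
    [-10,0,0],
    [0,0,0],
  ],
  spin=[0,0,0,0,0,0,0,0],
  hand=30,
)

```text
time_s: 43.5
position: [0.6314, 0.1306, 0.1561]
eef_rot: [-0.414, -0.558, -0.423, 0.582]
force: [0.7, 0.3, -0.3]
finger_gap: 0.0303
```

Run:
```python
from h import *
to([.416,-.177,.15],-17)
q,e=look("side","b7")
cv2.imwrite("pics/b7.png",cv2.resize(q[130:230,270:370,::-1],(600,600)))
```

```text
t 43.50 pos [631.4 130.6 156.1] gap 30.3 F [ 0.7  0.3 -0.3]
x [-0.035 -0.01  -0.999] y(jaw) yaw -17.4 q6 -0.85
world d [-215.4 -307.6   -6.1] tool d [  16.6 -113.1  357.8] spin -0.4
tool d after spin [  16.6 -115.8  356.9] axes after: y [ 0.96 -0.29 -0.03] z [-0.29 -0.96  0.02]
```

View pics/b7.png

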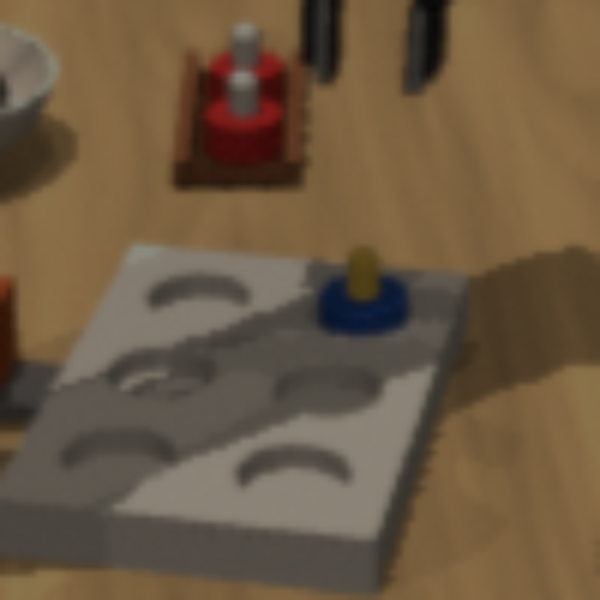

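step_arm(
  delta_pos=[
    [1,-6,18],
    [2,-11,35],
    [3,-17,52],
    [3,-18,56],
    [3,-18,56],
    [2,-17,52],
    [2,-13,40],
    [1,-7,22],
  ],
  spin=[0,0,0,0,0,0,0,0],
)

```text
time_s: 44.55
position: [0.4092, -0.1675, 0.1402]
eef_rot: [-0.408, -0.552, -0.426, 0.589]
force: [-0.4, -0.3, -0.1]
finger_gap: 0.0301
```

step_arm(
  delta_pos=[
    [0,0,0],
    [0,0,0],
    [6,0,0],
    [10,0,0],
    [12,0,0],
    [8,0,0],
    [3,0,0],
    [0,0,0],
  ],
  spin=[0,0,0,0,0,0,0,0],
)

```text
time_s: 45.55
position: [0.4042, -0.166, 0.0961]
eef_rot: [-0.406, -0.551, -0.428, 0.59]
force: [0.0, 0.8, -0.3]
finger_gap: 0.0302
```

Run:
```python
from h import *
q,e=look("side","b8"); p,e=look("top","b8"); lights(p,q,"blue")
to([.416,-.177,.05],-17)
```

```text
blue top [630.5 130.6] side [632.8 163.4] area 98
blue top [ 575.2 -352.2] side [ 576.9 -349.7] area 94
blue top [ 523.1 -345.6] side [ 524.6 -343.5] area 95
blue top [ 424.5 -354.4] side [ 426.  -351.9] area 99
t 45.65 pos [ 404.5 -166.2   96.5] gap 29.8 F [ 0.9 -0.2  0. ]
x [-0.061 -0.008 -0.998] y(jaw) yaw -17.7 q6 -0.26
world d [ 11.5 -10.8 -46.5] tool d [45.8 16.8  5.6] spin -0.7
tool d after spin [45.8 16.7  5.8] axes after: y [ 0.95 -0.29 -0.06] z [-0.29 -0.96  0.03]
```

step_arm(
  delta_pos=[
    [0,15,6],
    [0,0,0],
    [0,0,0],
    [0,0,0],
    [0,0,0],
    [0,0,0],
    [0,0,0],
    [0,0,0],
  ],
  spin=[0,0,0,0,0,0,0,0],
)

```text
time_s: 46.65
position: [0.4184, -0.1776, 0.0966]
eef_rot: [-0.407, -0.552, -0.427, 0.589]
force: [0.3, -0.3, -1.4]
finger_gap: 0.0299
```

Run:
```python
from h import *
to([.416,-.177,.05],-17)
```

```text
t 46.65 pos [ 418.4 -177.6   96.6] gap 29.9 F [ 0.3 -0.3 -1.4]
x [-0.059 -0.009 -0.998] y(jaw) yaw -17.7 q6 -0.26
world d [ -2.4   0.6 -46.6] tool d [46.6 -0.  -1.1] spin -0.7
tool d after spin [46.6 -0.  -1.1] axes after: y [ 0.95 -0.29 -0.05] z [-0.29 -0.96  0.03]
```

step_arm(
  delta_pos=[
    [-40,0,0],
    [0,0,0],
    [0,0,0],
    [0,0,0],
    [40,0,0],
    [0,0,0],
    [0,0,0],
    [0,0,0],
  ],
  spin=[0,0,0,0,0,0,0,0],
)

```text
time_s: 47.65
position: [0.4176, -0.1774, 0.0959]
eef_rot: [-0.406, -0.551, -0.428, 0.59]
force: [0.2, -1.0, -0.5]
finger_gap: 0.03
```

Run:
```python
from h import *
to([.416,-.177,.05],-17)
```

```text
t 47.65 pos [ 417.6 -177.4   95.9] gap 30.0 F [ 0.2 -1.  -0.5]
x [-0.062 -0.008 -0.998] y(jaw) yaw -17.7 q6 -0.26
world d [ -1.6   0.4 -45.9] tool d [45.9  0.9 -1.1] spin -0.7
tool d after spin [45.9  1.  -1.1] axes after: y [ 0.95 -0.29 -0.06] z [-0.29 -0.96  0.03]
```

step_arm(
  delta_pos=[
    [5,1,-1],
    [9,1,-1],
    [12,0,0],
    [10,0,0],
    [7,0,0],
    [3,0,0],
    [0,0,0],
    [0,0,0],
  ],
  spin=[0,-0.7,0,0,0,0,0,0],
)

```text
time_s: 48.65
position: [0.4182, -0.1767, 0.0476]
eef_rot: [-0.411, -0.549, -0.431, 0.587]
force: [0.7, -0.3, 0.5]
finger_gap: 0.0301
```

Run:
```python
from h import *
to([.4173,-.1765,.05],-17)
q,e=look("side","b9")
cv2.imwrite("pics/b9.png",cv2.resize(q[200:300,190:290,::-1],(600,600)))
```

```text
t 48.65 pos [ 418.2 -176.7   47.6] gap 30.1 F [ 0.7 -0.3  0.5]
x [-0.06  -0.008 -0.998] y(jaw) yaw -17.0 q6 -0.32
world d [-0.9  0.2  2.4] tool d [-2.4 -1.1  0.2] spin 0.0
tool d after spin [-2.4 -1.1  0.2] axes after: y [ 0.95 -0.29 -0.05] z [-0.29 -0.96  0.03]
```

View pics/b9.png

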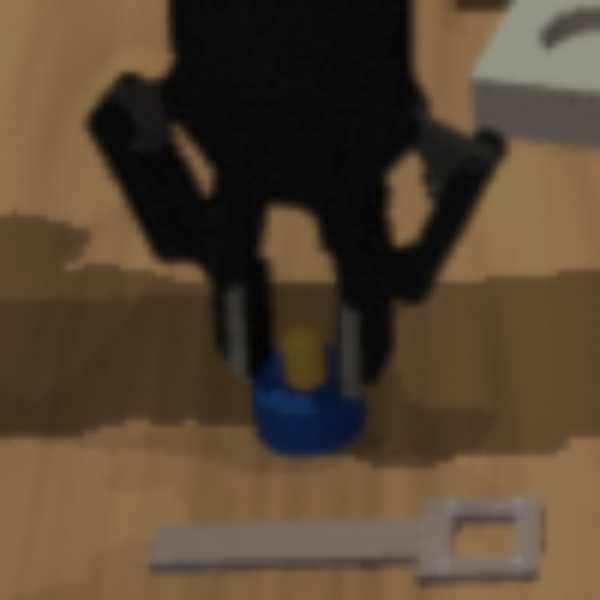

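step_arm(
  delta_pos=[
    [-2,-1,0],
    [0,0,0],
    [0,0,0],
    [0,0,0],
    [0,0,0],
    [0,0,0],
    [0,0,0],
    [0,0,0],
  ],
  spin=[0,0,0,0,0,0,0,0],
  hand=0,
)

```text
time_s: 49.7
position: [0.4176, -0.1766, 0.0503]
eef_rot: [-0.411, -0.549, -0.431, 0.587]
force: [-0.2, -0.4, -1.0]
finger_gap: 0.0109
```

step_arm(
  delta_pos=[
    [-15,0,0],
    [-30,0,0],
    [-35,0,0],
    [-15,0,0],
    [0,0,0],
    [0,0,0],
    [0,0,0],
    [0,0,0],
  ],
  spin=[0,0,0,0,0,0,0,0],
)

```text
time_s: 50.7
position: [0.4217, -0.1749, 0.1478]
eef_rot: [-0.41, -0.548, -0.432, 0.587]
force: [0.3, 0.4, -0.6]
finger_gap: 0.0109
```

Run:
```python
from h import *
tobase(hole(-1,1),.09)
q,e=look("side","b10")
cv2.imwrite("pics/b10.png",cv2.resize(q[150:270,190:310,::-1],(600,600)))
```

```text
t 50.70 pos [ 421.7 -174.9  147.8] gap 10.9 F [ 0.3  0.4 -0.6]
x [-0.063 -0.007 -0.998] y(jaw) yaw -16.9 q6 -0.19
world d [140.3 324.1  -7.4] tool d [  -3.7   40.1 -350.9] spin 0.1
tool d after spin [  -3.7   39.7 -351. ] axes after: y [ 0.95 -0.29 -0.06] z [-0.29 -0.96  0.03]
```

View pics/b10.png

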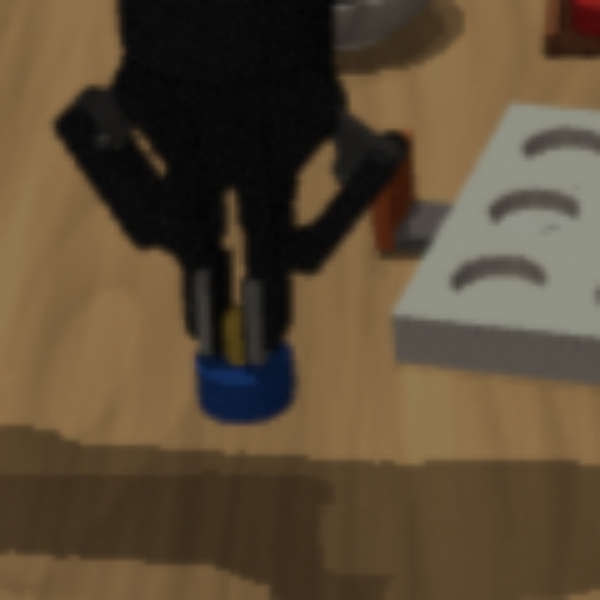

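step_arm(
  delta_pos=[
    [-1,2,-18],
    [-1,4,-35],
    [0,6,-52],
    [0,7,-58],
    [0,7,-58],
    [0,6,-54],
    [0,4,-40],
    [0,3,-22],
  ],
  spin=[0,0,0,0,0,0,0,0],
)

```text
time_s: 51.75
position: [0.5605, 0.1415, 0.1344]
eef_rot: [-0.406, -0.549, -0.431, 0.59]
force: [0.4, -0.4, -0.1]
finger_gap: 0.011
```

step_arm(
  delta_pos=[
    [0,0,0],
    [0,0,0],
    [4,0,0],
    [8,0,0],
    [10,0,0],
    [6,0,0],
    [0,0,0],
    [0,0,0],
  ],
  spin=[0,0,0,0,0,0,0,0],
)

```text
time_s: 52.75
position: [0.5567, 0.1373, 0.1026]
eef_rot: [-0.405, -0.548, -0.43, 0.593]
force: [-0.8, 0.7, -0.1]
finger_gap: 0.0107
```

Run:
```python
from h import *
tobase(hole(-1,1),.030)
```

```text
t 52.75 pos [556.7 137.3 102.6] gap 10.7 F [-0.8  0.7 -0.1]
x [-0.073 -0.009 -0.997] y(jaw) yaw -17.7 q6 -0.93
world d [  5.7  12.1 -22.2] tool d [ 21.7   3.3 -13.9] spin -0.7
tool d after spin [ 21.7   3.4 -13.9] axes after: y [ 0.95 -0.29 -0.07] z [-0.29 -0.96  0.03]
```

step_arm(
  delta_pos=[
    [2,1,-5],
    [5,1,-6],
    [6,1,-3],
    [5,0,0],
    [3,0,0],
    [0,0,0],
    [0,0,0],
    [0,0,0],
  ],
  spin=[0,-0.7,0,0,0,0,0,0],
)

```text
time_s: 53.75
position: [0.563, 0.1509, 0.0799]
eef_rot: [-0.409, -0.545, -0.434, 0.59]
force: [-0.4, 0.0, -0.4]
finger_gap: 0.0112
```

Run:
```python
from h import *
tobase(hole(-1,1),.0155)
q,e=look("side","b11")
cv2.imwrite("pics/b11.png",cv2.resize(q[130:230,260:360,::-1],(600,600)))
```

```text
t 53.75 pos [563.  150.9  79.9] gap 11.2 F [-0.4  0.  -0.4]
x [-0.072 -0.009 -0.997] y(jaw) yaw -16.9 q6 -0.95
world d [ -0.6  -1.6 -14. ] tool d [14.1  0.9  1.3] spin 0.1
tool d after spin [14.1  0.9  1.3] axes after: y [ 0.95 -0.29 -0.07] z [-0.29 -0.96  0.03]
```

View pics/b11.png

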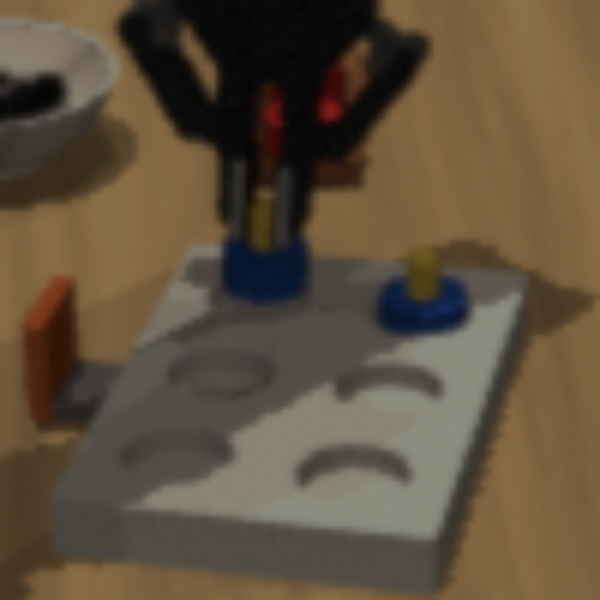

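step_arm(
  delta_pos=[
    [2,1,1],
    [3,0,0],
    [3,0,0],
    [3,0,0],
    [2,0,0],
    [0,0,0],
    [0,0,0],
    [0,0,0],
  ],
  spin=[0,0,0,0,0,0,0,0],
)

```text
time_s: 54.8
position: [0.5628, 0.1493, 0.0663]
eef_rot: [-0.409, -0.545, -0.434, 0.59]
force: [0.7, -0.2, 0.1]
finger_gap: 0.0106
```

Run:
```python
from h import *
tobase(hole(-1,1),.0155)
q,e=look("side","b12")
cv2.imwrite("pics/b12.png",cv2.resize(q[130:230,260:360,::-1],(600,600)))
```

```text
t 54.80 pos [562.8 149.3  66.3] gap 10.6 F [ 0.7 -0.2  0.1]
x [-0.072 -0.009 -0.997] y(jaw) yaw -16.9 q6 -0.96
world d [-0.4  0.1 -0.5] tool d [ 0.5 -0.4  0.1] spin 0.1
tool d after spin [ 0.5 -0.4  0.1] axes after: y [ 0.95 -0.29 -0.07] z [-0.29 -0.96  0.03]
```

View pics/b12.png

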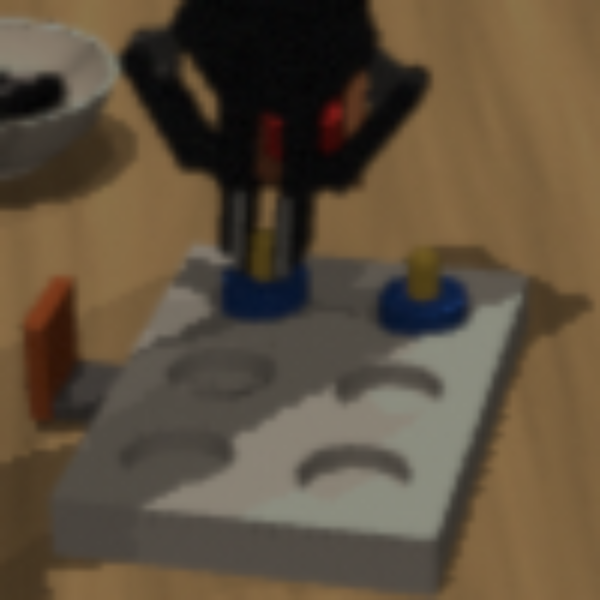

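Inserted without force. Release, rise, then go to the next light at (424,-354).

step_arm(
  delta_pos=[
    [0,0,0],
    [0,0,0],
    [0,0,0],
    [0,0,0],
    [-15,0,0],
    [-30,0,0],
    [-30,0,0],
    [-12,0,0],
  ],
  spin=[0,0,0,0,0,0,0,0],
  hand=30,
)

```text
time_s: 55.85
position: [0.5694, 0.1505, 0.1578]
eef_rot: [-0.409, -0.545, -0.434, 0.589]
force: [0.8, -0.5, 0.4]
finger_gap: 0.0302
```

Run:
```python
from h import *
q,e=look("side","b13");p,e=look("top","b13");lights(p,q,"blue")
to([.4245,-.354,.15],-17)
cv2.imwrite("pics/b13.png",np.hstack([cv2.resize(q[130:230,260:360,::-1],(400,400)),cv2.resize(p[140:280,360:500,::-1],(400,400))]))
```

```text
blue top [ 572.5 -348.7] side [ 573.1 -345.4] area 94
blue top [ 546.  -312.9] side [ 550.1 -313.9] area 92
blue top [ 424.5 -354.4] side [ 425.6 -351.3] area 99
t 55.95 pos [569.3 150.3 157. ] gap 29.9 F [0.2 0.5 0.1]
x [-0.072 -0.009 -0.997] y(jaw) yaw -16.9 q6 -0.90
world d [-144.8 -504.3   -7. ] tool d [ 21.9   8.2 524.2] spin 0.1
tool d after spin [ 21.9   9.4 524.2] axes after: y [ 0.95 -0.29 -0.07] z [-0.29 -0.96  0.03]
```

View pics/b13.png

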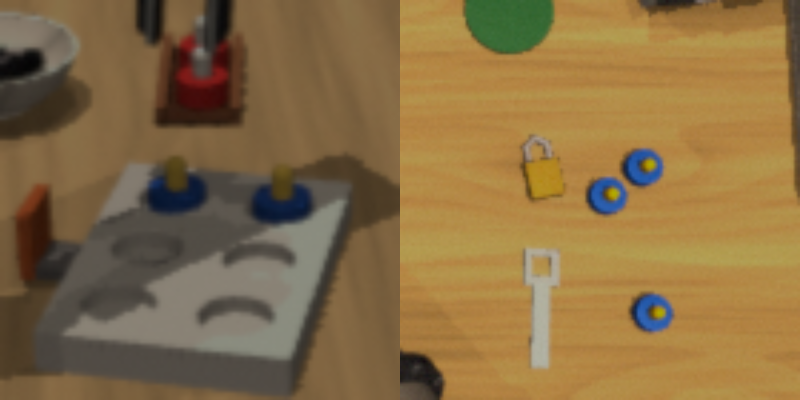

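step_arm(
  delta_pos=[
    [1,0,20],
    [2,0,40],
    [2,1,58],
    [2,1,58],
    [2,1,58],
    [2,1,58],
    [2,1,58],
    [2,1,58],
  ],
  spin=[0,0,0,0,0,0,0,0],
)

```text
time_s: 56.95
position: [0.4415, -0.2583, 0.1452]
eef_rot: [-0.405, -0.539, -0.438, 0.594]
force: [1.6, -0.3, 0.1]
finger_gap: 0.0302
```

Run:
```python
from h import *
to([.4245,-.354,.15],-17)
```

```text
t 56.95 pos [ 441.5 -258.3  145.2] gap 30.2 F [ 1.6 -0.3  0.1]
x [-0.09  -0.008 -0.996] y(jaw) yaw -16.7 q6 -0.11
world d [-17.  -95.7   4.8] tool d [-2.4 10.9 96.7] spin 0.3
tool d after spin [-2.4 11.3 96.7] axes after: y [ 0.95 -0.29 -0.08] z [-0.29 -0.96  0.03]
```

step_arm(
  delta_pos=[
    [0,5,56],
    [0,4,10],
    [0,0,0],
    [0,0,0],
    [0,0,0],
    [0,0,0],
    [0,0,0],
    [0,0,0],
  ],
  spin=[0,0,0,0,0,0,0,0],
)

```text
time_s: 57.95
position: [0.4223, -0.3269, 0.1424]
eef_rot: [-0.4, -0.538, -0.44, 0.597]
force: [-0.9, -0.1, -0.6]
finger_gap: 0.0299
```

Run:
```python
from h import *
q,e=look("side","b14");p,e=look("top","b14");lights(p,q,"blue")
to([.4245,-.354,.15],-17)
```

```text
blue top [630.6 130.8] side [633.  163.6] area 96
blue top [ 572.5 -348.7] side [ 573.5 -346. ] area 95
blue top [564.  150.8] side [564.3 183.5] area 95
blue top [ 545.2 -312.7] side [ 550.1 -313.4] area 91
blue top [ 426.5 -349.7] side [ 426.6 -352.2] area 68
t 58.05 pos [ 422.2 -327.1  142.3] gap 29.8 F [ 0.2 -0.3 -0.1]
x [-0.1   -0.004 -0.995] y(jaw) yaw -17.1 q6 0.01
world d [  2.3 -26.9   7.7] tool d [-7.8  9.3 25.3] spin -0.1
tool d after spin [-7.8  9.3 25.3] axes after: y [ 0.95 -0.29 -0.1 ] z [-0.29 -0.96  0.03]
```

step_arm(
  delta_pos=[
    [-2,3,8],
    [-2,3,9],
    [-2,3,8],
    [0,0,0],
    [0,0,0],
    [0,0,0],
    [0,0,0],
    [0,0,0],
  ],
  spin=[0,0,0,0,-10,-10,0,0],
)

```text
time_s: 59.05
position: [0.4239, -0.3566, 0.1486]
eef_rot: [0.488, 0.46, 0.539, -0.51]
force: [-0.3, -0.4, -1.1]
finger_gap: 0.0297
```

Run:
```python
from h import *
to([.4245,-.354,.15],-17); print(sense()["qpos"])
```

```text
t 59.05 pos [ 423.9 -356.6  148.6] gap 29.7 F [-0.3 -0.4 -1.1]
x [-0.1   -0.003 -0.995] y(jaw) yaw 3.3 q6 0.38
world d [0.6 2.6 1.4] tool d [-1.4  0.6 -2.5] spin 20.3
tool d after spin [-1.4 -0.3 -2.6] axes after: y [ 0.95 -0.29 -0.1 ] z [-0.29 -0.96  0.03]
[ 1.06144439  0.43022162 -0.60067821  1.81654488  0.32910516  1.07674304
  0.37767503]
```

step_arm(
  delta_pos=[
    [0,0,0],
    [0,0,0],
    [0,0,0],
    [0,0,0],
    [0,0,0],
    [0,0,0],
    [0,0,0],
    [0,0,0],
  ],
  spin=[10,10,0,0,0,0,0,0],
)

```text
time_s: 60.05
position: [0.4239, -0.3562, 0.1486]
eef_rot: [-0.398, -0.54, -0.439, 0.598]
force: [-0.5, 0.2, -0.5]
finger_gap: 0.0298
```

Run:
```python
from h import *
to([.4245,-.354,.15],-17); print(sense()["qpos"])
```

```text
t 60.05 pos [ 423.9 -356.2  148.6] gap 29.8 F [-0.5  0.2 -0.5]
x [-0.101 -0.003 -0.995] y(jaw) yaw -17.4 q6 0.05
world d [0.6 2.2 1.4] tool d [-1.5 -0.3 -2.2] spin -0.4
tool d after spin [-1.5 -0.2 -2.2] axes after: y [ 0.95 -0.29 -0.1 ] z [-0.29 -0.96  0.03]
[ 1.00569705  0.41669175 -0.52771131  1.81835708  0.29438231  1.06587112
  0.04751706]
```

step_arm(
  delta_pos=[
    [0,55,0],
    [0,0,0],
    [0,0,0],
    [0,0,0],
    [0,0,0],
    [0,0,0],
    [0,0,0],
    [0,0,0],
  ],
  spin=[0,0,0,0,0,0,0,0],
)

```text
time_s: 61.05
position: [0.4733, -0.373, 0.143]
eef_rot: [-0.397, -0.539, -0.439, 0.6]
force: [1.4, 0.3, -0.1]
finger_gap: 0.0297
```

Run:
```python
from h import *
st(); print(sense()["qpos"])
```

```text
t 61.05 pos [ 473.3 -373.   143. ] gap 29.7 F [ 1.4  0.3 -0.1]
x [-0.105 -0.003 -0.994] y(jaw) yaw -17.5 q6 0.01
[ 0.94947101  0.50585427 -0.51649989  1.6985704   0.32747505  1.11152707
  0.00939394]
```

step_arm(
  delta_pos=[
    [0,-55,0],
    [0,0,0],
    [0,0,0],
    [0,0,0],
    [0,0,0],
    [0,0,0],
    [0,0,0],
    [0,0,0],
  ],
  spin=[0,0,0,0,0,0,0,0],
)

```text
time_s: 62.05
position: [0.4225, -0.3561, 0.148]
eef_rot: [-0.397, -0.539, -0.439, 0.599]
force: [0.2, 0.4, -0.9]
finger_gap: 0.0301
```

Run:
```python
from h import *
to([.4245,-.354,.15],-17); print(sense()["qpos"])
```

```text
t 62.05 pos [ 422.5 -356.1  148. ] gap 30.1 F [ 0.2  0.4 -0.9]
x [-0.103 -0.002 -0.995] y(jaw) yaw -17.4 q6 0.05
world d [2.  2.1 2. ] tool d [-2.2  1.1 -2.5] spin -0.4
tool d after spin [-2.2  1.2 -2.5] axes after: y [ 0.95 -0.29 -0.1 ] z [-0.29 -0.96  0.03]
[ 1.00954293  0.41729881 -0.53139395  1.82002619  0.29652829  1.06728686
  0.04636507]
```

step_arm(
  delta_pos=[
    [0,0,-58],
    [0,0,-58],
    [0,0,-58],
    [0,0,-58],
    [0,0,0],
    [0,0,0],
    [0,0,0],
    [0,0,0],
  ],
  spin=[0,0,0,0,0,0,0,0],
)

```text
time_s: 63.05
position: [0.4939, -0.1331, 0.1403]
eef_rot: [-0.396, -0.541, -0.436, 0.6]
force: [-0.3, -0.7, 0.1]
finger_gap: 0.0301
```

Run:
```python
from h import *
st(); print(sense()["qpos"])
```

```text
t 63.05 pos [ 493.9 -133.1  140.3] gap 30.1 F [-0.3 -0.7  0.1]
x [-0.1   -0.004 -0.995] y(jaw) yaw -17.9 q6 -0.39
[ 0.68342804  0.38531013 -0.632671    1.90785988  0.27457098  1.03696939
 -0.38983073]
```

step_arm(
  delta_pos=[
    [0,0,29],
    [0,0,29],
    [0,0,29],
    [0,0,29],
    [0,0,29],
    [0,0,29],
    [0,0,29],
    [0,0,29],
  ],
  spin=[0,0,0,0,0,0,0,0],
)

```text
time_s: 64.05
position: [0.4166, -0.3666, 0.1485]
eef_rot: [-0.393, -0.543, -0.433, 0.603]
force: [0.5, 0.4, 1.2]
finger_gap: 0.0297
```

Run:
```python
from h import *
to([.4245,-.354,.15],-17); print(sense()["qpos"])
```

```text
t 64.05 pos [ 416.6 -366.6  148.5] gap 29.7 F [0.5 0.4 1.2]
x [-0.101 -0.004 -0.995] y(jaw) yaw -18.5 q6 0.05
world d [ 7.9 12.6  1.5] tool d [ -2.3   3.3 -14.4] spin -1.5
tool d after spin [ -2.3   3.7 -14.3] axes after: y [ 0.95 -0.29 -0.1 ] z [-0.29 -0.96  0.03]
[ 1.02330321  0.41689053 -0.52298396  1.81716776  0.29617671  1.06452394
  0.04953986]
```

step_arm(
  delta_pos=[
    [0,0,0],
    [0,0,0],
    [0,0,0],
    [0,0,0],
    [0,0,0],
    [0,0,0],
    [0,0,0],
    [0,0,0],
  ],
  spin=[6,10,10,10,10,10,10,5],
)

```text
time_s: 65.05
position: [0.407, -0.3785, 0.1476]
eef_rot: [0.017, -0.669, 0.022, 0.743]
force: [-0.3, -0.4, 0.4]
finger_gap: 0.0302
```

Run:
```python
from h import *
q,e=look("side","b15");p,e=look("top","b15");lights(p,q,"blue")
to([.4267,-.354,.10],-90); print(sense()["qpos"])
cv2.imwrite("pics/b15.png",cv2.resize(q[230:360,200:360,::-1],(800,650))[:600])
```

```text
blue top [630.5 130.6] side [632.8 163.4] area 97
blue top [ 573.1 -349.1] side [ 573.5 -346.6] area 95
blue top [564.  150.8] side [564.3 183.5] area 95
blue top [ 545.6 -312.5] side [ 550.3 -314. ] area 94
blue top [ 424.5 -354.4] side [ 426.2 -352.1] area 97
t 65.15 pos [ 406.9 -378.5  147.6] gap 30.1 F [ 0.8 -0.3 -0.7]
x [-0.105 -0.004 -0.994] y(jaw) yaw -93.0 q6 -1.13
world d [ 19.8  24.5 -47.6] tool d [ 45.2 -26.  -23.3] spin -3.0
tool d after spin [ 45.2 -24.7 -24.6] axes after: y [-0. -1.  0.] z [-0.99  0.    0.1 ]
[ 0.8431265   0.38905862 -0.2605636   1.82075878  0.18629441  1.03660349
 -1.12871459]
```

View pics/b15.png

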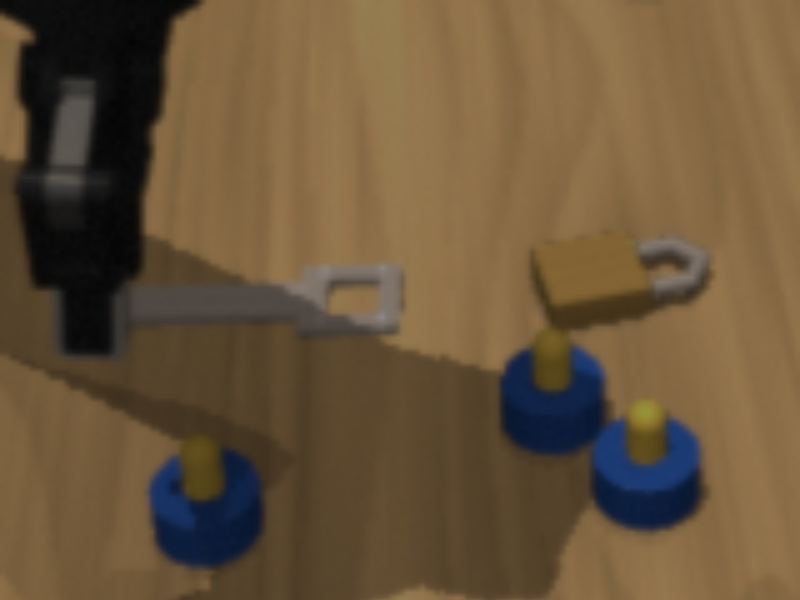

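step_arm(
  delta_pos=[
    [0,-6,-5],
    [4,-9,-8],
    [8,-7,-7],
    [10,-3,-4],
    [10,0,-1],
    [8,0,0],
    [4,0,0],
    [0,0,0],
  ],
  spin=[-3,0,0,0,0,0,0,0],
)

```text
time_s: 66.15
position: [0.4278, -0.352, 0.0966]
eef_rot: [-0.003, -0.668, -0.002, 0.744]
force: [-0.5, 0.4, 0.9]
finger_gap: 0.0302
```

Run:
```python
from h import *
to([.4267,-.3543,.0505],-90)
```

```text
t 66.15 pos [ 427.8 -352.    96.6] gap 30.2 F [-0.5  0.4  0.9]
x [-0.106 -0.002 -0.994] y(jaw) yaw -89.6 q6 -1.16
world d [ -1.1  -2.3 -46.1] tool d [45.9  2.2 -3.8] spin 0.4
tool d after spin [45.9  2.2 -3.8] axes after: y [ 0. -1.  0.] z [-0.99  0.    0.11]
```

step_arm(
  delta_pos=[
    [5,1,-2],
    [9,1,-1],
    [12,0,-1],
    [10,0,0],
    [6,0,0],
    [3,0,0],
    [0,0,0],
    [0,0,0],
  ],
  spin=[0,0,0,0,0,0,0,0],
)

```text
time_s: 67.15
position: [0.4271, -0.3548, 0.0486]
eef_rot: [-0.003, -0.669, -0.001, 0.744]
force: [0.4, 0.4, -0.0]
finger_gap: 0.03
```

Run:
```python
from h import *
to([.4267,-.3543,.0505],-90)
q,e=look("side","b16")
cv2.imwrite("pics/b16.png",cv2.resize(q[270:370,190:290,::-1],(600,600)))
```

```text
t 67.15 pos [ 427.1 -354.8   48.6] gap 30.0 F [ 0.4  0.4 -0. ]
x [-0.106 -0.003 -0.994] y(jaw) yaw -89.7 q6 -1.19
world d [-0.4  0.5  1.9] tool d [-1.9 -0.5  0.6] spin 0.3
tool d after spin [-1.9 -0.5  0.6] axes after: y [ 0. -1.  0.] z [-0.99  0.    0.11]
```

View pics/b16.png

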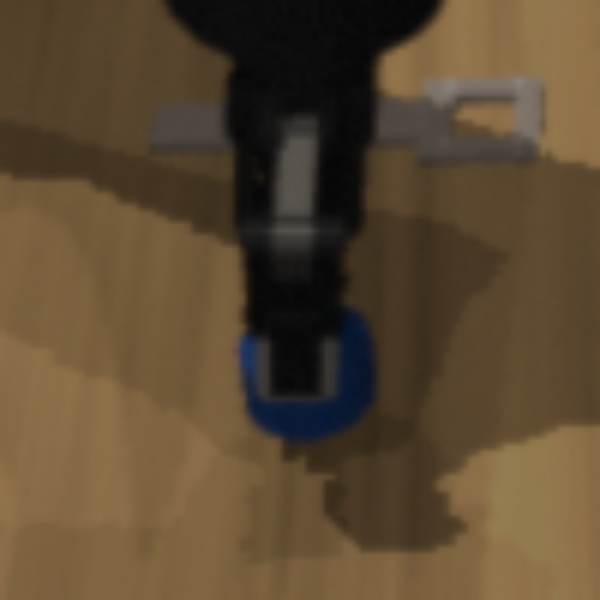

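step_arm(
  delta_pos=[
    [-2,0,0],
    [0,0,0],
    [0,0,0],
    [0,0,0],
    [0,0,0],
    [0,0,0],
    [0,0,0],
    [0,0,0],
  ],
  spin=[0,0,0,0,0,0,0,0],
  hand=0,
)

```text
time_s: 68.2
position: [0.4276, -0.355, 0.0513]
eef_rot: [-0.003, -0.669, -0.001, 0.743]
force: [-0.1, -0.3, -0.4]
finger_gap: 0.0103
```

Run:
```python
from h import *
st()
```

```text
t 68.20 pos [ 427.6 -355.    51.3] gap 10.3 F [-0.1 -0.3 -0.4]
x [-0.105 -0.003 -0.994] y(jaw) yaw -89.7 q6 -1.18
```

step_arm(
  delta_pos=[
    [-15,0,0],
    [-30,0,0],
    [-35,0,0],
    [-15,0,0],
    [0,0,0],
    [0,0,0],
    [0,0,0],
    [0,0,0],
  ],
  spin=[0,0,0,0,0,0,0,0],
)

```text
time_s: 69.2
position: [0.4364, -0.3537, 0.1482]
eef_rot: [-0.002, -0.668, -0.002, 0.744]
force: [-1.1, 0.3, -1.3]
finger_gap: 0.011
```

Run:
```python
from h import *
to([*hole(-1,0),.14],-90)
q,e=look("side","b17")
cv2.imwrite("pics/b17.png",cv2.resize(q[210:330,190:310,::-1],(600,600)))
```

```text
t 69.20 pos [ 436.4 -353.7  148.2] gap 11.0 F [-1.1  0.3 -1.3]
x [-0.108 -0.001 -0.994] y(jaw) yaw -89.7 q6 -1.14
world d [103.  439.5  -8.2] tool d [  -3.4 -438.9 -105.8] spin 0.3
tool d after spin [  -3.4 -439.5 -103.3] axes after: y [ 0. -1.  0.] z [-0.99  0.    0.11]
```

View pics/b17.png

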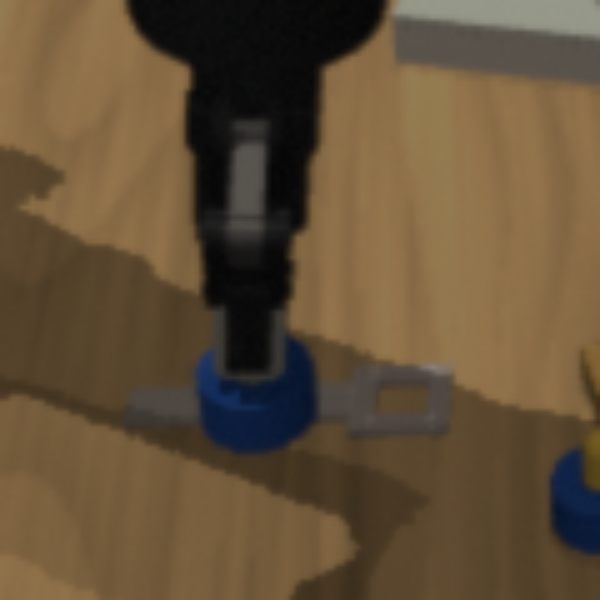

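step_arm(
  delta_pos=[
    [-1,-30,-8],
    [-1,-56,-14],
    [-1,-58,-14],
    [-1,-58,-14],
    [0,-58,-14],
    [0,-58,-14],
    [0,-58,-14],
    [0,-40,-10],
  ],
  spin=[0,0,0,0,0,0,0,0],
)

```text
time_s: 70.25
position: [0.5394, 0.069, 0.1376]
eef_rot: [0.002, -0.667, 0.003, 0.745]
force: [0.7, 0.5, -0.3]
finger_gap: 0.0109
```

step_arm(
  delta_pos=[
    [0,0,0],
    [0,0,0],
    [0,0,0],
    [0,0,0],
    [6,0,0],
    [10,0,0],
    [6,0,0],
    [0,0,0],
  ],
  spin=[0,0,0,0,0,0,0,0],
)

```text
time_s: 71.25
position: [0.5356, 0.0677, 0.1127]
eef_rot: [0.002, -0.666, 0.003, 0.746]
force: [0.4, 0.3, -0.6]
finger_gap: 0.0107
```

Run:
```python
from h import *
h=hole(-1,0); to([h[0]+.003,h[1],.082],-90)
```

```text
t 71.25 pos [535.6  67.7 112.7] gap 10.7 F [ 0.4  0.3 -0.6]
x [-0.113 -0.002 -0.994] y(jaw) yaw -90.4 q6 -1.96
world d [  6.8  18.1 -30.7] tool d [ 29.7 -18.2 -10.1] spin -0.4
tool d after spin [ 29.7 -18.1 -10.2] axes after: y [-0. -1.  0.] z [-0.99  0.    0.11]
```

step_arm(
  delta_pos=[
    [0,-6,-3],
    [5,-7,-3],
    [8,-4,-3],
    [8,-1,-1],
    [6,0,0],
    [2,0,0],
    [0,0,0],
    [0,0,0],
  ],
  spin=[0,0,0,0,0,0,0,0],
)

```text
time_s: 72.25
position: [0.5432, 0.0874, 0.0806]
eef_rot: [0.001, -0.666, 0.003, 0.746]
force: [1.1, 0.6, -0.9]
finger_gap: 0.011
```

Run:
```python
from h import *
h=hole(-1,0); to([h[0]+.003,h[1],.0665],-90)
q,e=look("side","b18")
cv2.imwrite("pics/b18.png",cv2.resize(q[140:240,250:350,::-1],(600,600)))
```

```text
t 72.25 pos [543.2  87.4  80.6] gap 11.0 F [ 1.1  0.6 -0.9]
x [-0.113 -0.002 -0.994] y(jaw) yaw -90.4 q6 -2.01
world d [ -0.8  -1.6 -14.1] tool d [14.1  1.6 -0.8] spin -0.4
tool d after spin [14.1  1.6 -0.8] axes after: y [-0. -1.  0.] z [-0.99  0.    0.11]
```

View pics/b18.png

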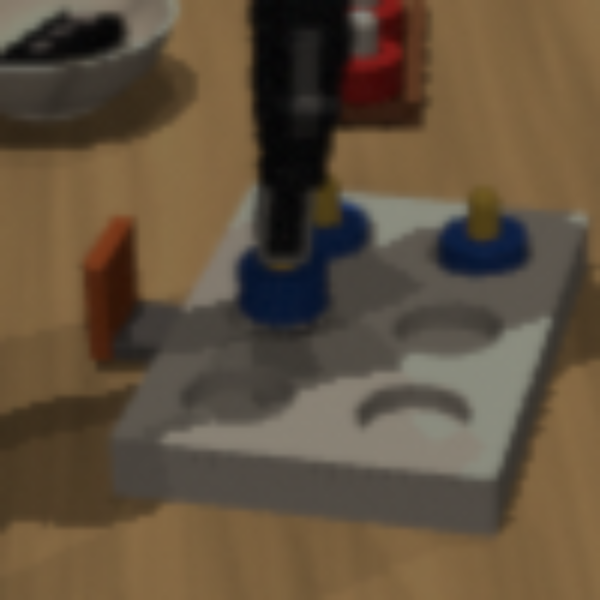

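step_arm(
  delta_pos=[
    [2,1,-1],
    [3,1,0],
    [3,0,0],
    [3,0,0],
    [2,0,0],
    [0,0,0],
    [0,0,0],
    [0,0,0],
  ],
  spin=[0,0,0,0,0,0,0,0],
)

```text
time_s: 73.3
position: [0.5443, 0.0865, 0.0766]
eef_rot: [0.001, -0.667, 0.004, 0.745]
force: [-0.3, -0.9, 1.5]
finger_gap: 0.0106
```

Run:
```python
from h import *
h=hole(-1,0); to([h[0]+.003,h[1],.0665],-90)
q,e=look("side","b19")
cv2.imwrite("pics/b19.png",cv2.resize(q[140:240,250:350,::-1],(600,600)))
```

```text
t 73.30 pos [544.3  86.5  76.6] gap 10.6 F [-0.3 -0.9  1.5]
x [-0.111 -0.003 -0.994] y(jaw) yaw -90.4 q6 -2.02
world d [ -1.8  -0.8 -10.1] tool d [10.2  0.7  0.7] spin -0.4
tool d after spin [10.2  0.7  0.7] axes after: y [-0. -1.  0.] z [-0.99  0.    0.11]
```

View pics/b19.png

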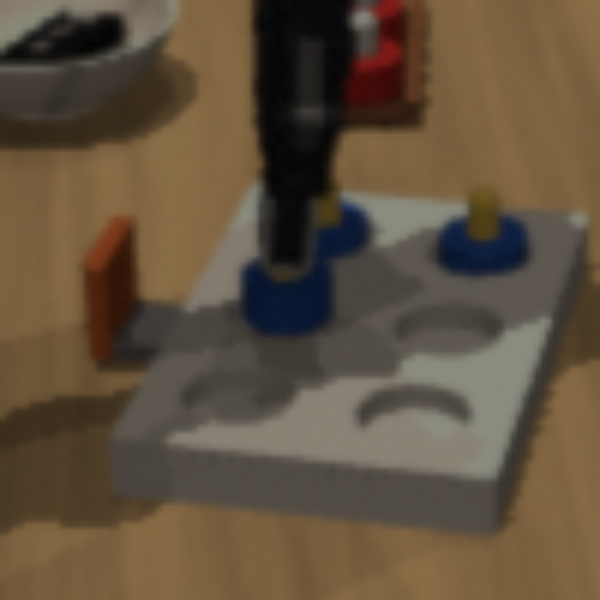

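Run:
```python
from h import *
q=cv2.imread("pics/side_b19.png")[:,:,::-1].copy()
M=masks(q)["blue"]
for c,s in blobs(M,20): print(np.round(c,1),s)
u=hullc(M,(297.5,189),9); print(u)
print("proj hole at expected body centre z=.036:",proj("side",[*hole(-1,0),.036]), "hole mouth",proj("side",[*hole(-1,0),.026]))
for h,n in ((hole(1,1),"11"),(hole(-1,1),"-11")):
    print(n,proj("side",[*h,.030]),hullc(M,proj("side",[*h,.030])[0],9))
s=sense();r=R(); print("tip proj",proj("side",s["position"]+r[:,0]*.025),proj("side",s["position"]))
o,d=ray("side",u); 
t=(.036-o[2])/d[0,2]; print((o+d[0]*t)*1000)
```

```text
[306.9 177.8] [303 174   8   9  25]
[330.4 180.7] [324 177  13   8  63]
[309.5 310.3] [301 300  19  20 247]
[328.1 324.7] [318 314  21  21 275]
[296.93333333 187.50114943]
proj hole at expected body centre z=.036: [[295.27505962 187.97098205]] hole mouth [[295.42147361 191.51989978]]
11 [[328.66062472 180.03941268]] [330.28776978 180.117506  ]
-11 [[301.836634   177.55177713]] [306.3627451  178.50980392]
tip proj [[295.86744491 182.16708635]] [[296.65520556 173.02863854]]
[543.57764788  87.66134864  36.        ]
```

step_arm(
  delta_pos=[
    [-5,0,0],
    [0,1,2],
    [0,0,1],
    [0,0,0],
    [0,0,0],
    [0,0,0],
    [0,0,0],
    [0,0,0],
  ],
  spin=[0,0,0,0,0,0,0,0],
)

```text
time_s: 74.35
position: [0.5407, 0.0855, 0.0809]
eef_rot: [0.001, -0.666, 0.004, 0.746]
force: [-0.3, -0.4, -0.1]
finger_gap: 0.0111
```

Run:
```python
from h import *
h=hole(-1,0); to([h[0]+.0012,h[1],.0665],-90)
q,e=look("side","b20"); print(hullc(masks(q)["blue"],(296.5,186),9))
cv2.imwrite("pics/b20.png",cv2.resize(q[140:240,250:350,::-1],(600,600)))
```

```text
t 74.35 pos [540.7  85.5  80.9] gap 11.1 F [-0.3 -0.4 -0.1]
x [-0.113 -0.003 -0.994] y(jaw) yaw -90.4 q6 -2.01
world d [ -0.1   0.3 -14.4] tool d [14.3 -0.4 -1.5] spin -0.4
tool d after spin [14.3 -0.3 -1.6] axes after: y [-0. -1.  0.] z [-0.99  0.    0.11]
[295.88516746 185.51196172]
```

View pics/b20.png

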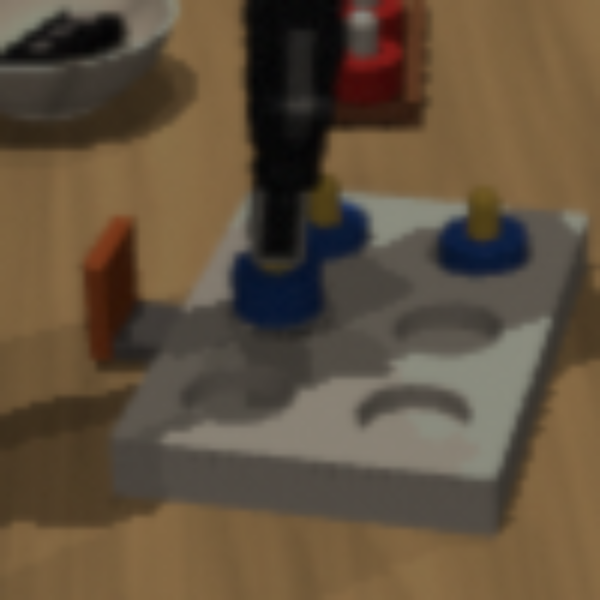

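step_arm(
  delta_pos=[
    [2,0,0],
    [3,0,-1],
    [3,0,0],
    [3,0,0],
    [2,0,0],
    [1,0,0],
    [0,0,0],
    [0,0,0],
  ],
  spin=[0,0,0,0,0,0,0,0],
)

```text
time_s: 75.4
position: [0.5404, 0.0863, 0.066]
eef_rot: [0.002, -0.666, 0.004, 0.746]
force: [0.3, 1.6, -1.0]
finger_gap: 0.0109
```

Run:
```python
from h import *
h=hole(-1,0); to([h[0]+.0012,h[1],.0665],-90)
q,e=look("side","b21"); print(hullc(masks(q)["blue"],(296.5,189),9))
cv2.imwrite("pics/b21.png",cv2.resize(q[140:240,250:350,::-1],(600,600)))
```

```text
t 75.40 pos [540.4  86.3  66. ] gap 10.9 F [ 0.3  1.6 -1. ]
x [-0.113 -0.002 -0.994] y(jaw) yaw -90.4 q6 -2.02
world d [ 0.3 -0.5  0.5] tool d [-0.5  0.5 -0.2] spin -0.4
tool d after spin [-0.5  0.5 -0.2] axes after: y [-0. -1.  0.] z [-0.99  0.    0.11]
None
```

View pics/b21.png

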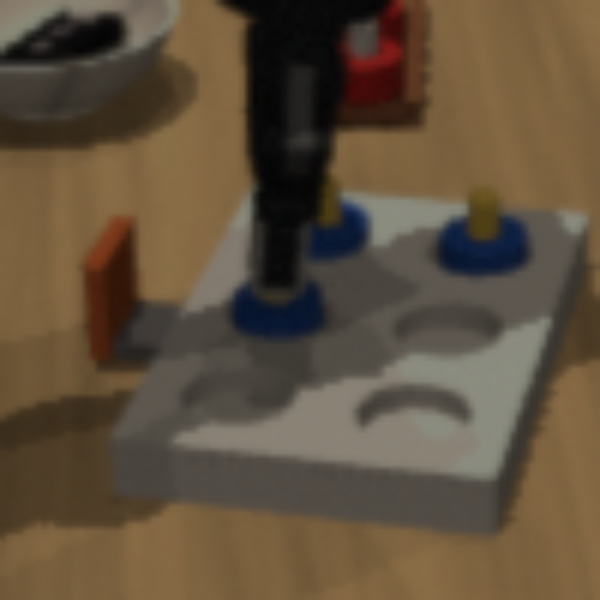

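step_arm(
  delta_pos=[
    [0,0,0],
    [0,0,0],
    [0,0,0],
    [0,0,0],
    [-15,0,0],
    [-30,0,0],
    [-30,0,0],
    [-12,0,0],
  ],
  spin=[0,0,0,0,0,0,0,0],
  hand=30,
)

```text
time_s: 76.45
position: [0.5503, 0.0859, 0.1568]
eef_rot: [0.001, -0.666, 0.004, 0.746]
force: [0.2, 0.0, -0.0]
finger_gap: 0.0299
```

```bash
cat >> h.py <<'E'
def hullc(m,near,rad):
    k,l,s,c=cv2.connectedComponentsWithStats(m.astype(np.uint8),connectivity=4)
    b=[i for i in range(1,k) if s[i,4]>=8]
    if not b: return None
    i=min(b,key=lambda i:np.hypot(*(c[i]-near)))
    if np.hypot(*(c[i]-near))>rad: return None
    ys,xs=np.nonzero(l==i); h=cv2.convexHull(np.c_[xs,ys].astype(np.float32)); M=cv2.moments(h)
    return np.array([M["m10"]/M["m00"],M["m01"]/M["m00"]])
E
python3 - <<'E'
from h import *
q,e=look("side","b22");p,e=look("top","b22");lights(p,q,"blue"); 
to([.5735,-.348,.15],-90)
cv2.imwrite("pics/b22.png",np.hstack([cv2.resize(q[140:240,250:350,::-1],(400,400)),cv2.resize(p[170:270,400:500,::-1],(400,400))]))
E
```

```text
blue top [ 575.2 -352.2] side [ 576.6 -348.7] area 93
blue top [559.2 151.7] side [564.4 183.9] area 60
blue top [ 546.  -312.9] side [ 547.1 -310.5] area 92
t 76.55 pos [550.1  85.7 156. ] gap 29.6 F [ 0.1 -0.2 -0.6]
x [-0.114 -0.003 -0.993] y(jaw) yaw -90.4 q6 -1.97
world d [  23.4 -433.7   -6. ] tool d [  4.8 433.5 -27.3] spin -0.4
tool d after spin [  4.8 433.7 -24.1] axes after: y [-0. -1.  0.] z [-0.99  0.    0.11]
```

View pics/b22.png

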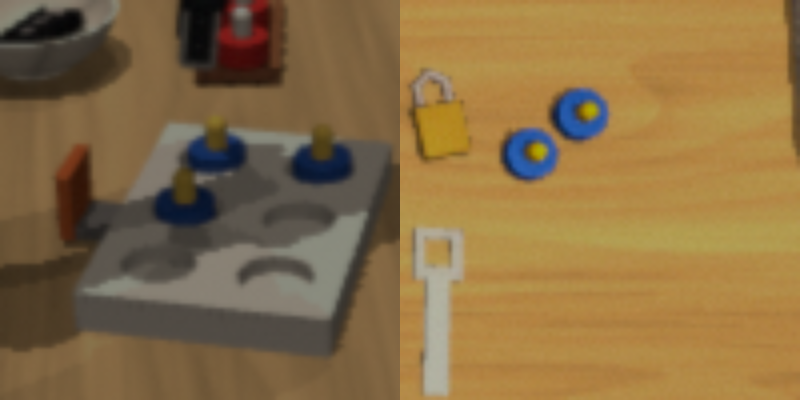

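step_arm(
  delta_pos=[
    [0,15,0],
    [0,30,0],
    [0,36,0],
    [0,36,0],
    [0,36,0],
    [0,36,0],
    [0,36,0],
    [0,36,0],
  ],
  spin=[0,0,0,0,0,0,0,0],
)

```text
time_s: 77.55
position: [0.5393, -0.1886, 0.1473]
eef_rot: [0.0, -0.658, 0.004, 0.753]
force: [-0.1, 0.3, -0.1]
finger_gap: 0.0301
```

step_arm(
  delta_pos=[
    [0,36,0],
    [0,36,0],
    [0,30,0],
    [0,18,0],
    [0,6,0],
    [0,0,0],
    [0,0,0],
    [0,0,0],
  ],
  spin=[0,0,0,0,0,0,0,0],
)

```text
time_s: 78.55
position: [0.5297, -0.3226, 0.1403]
eef_rot: [0.004, -0.653, 0.004, 0.758]
force: [0.0, -0.4, 0.1]
finger_gap: 0.0297
```

Run:
```python
from h import *
q,e=look("side","b23");p,e=look("top","b23");lights(p,q,"blue"); 
to([.5485,-.313,.09],-90)
```

```text
blue top [630.7 130.8] side None area 96
blue top [ 584.7 -344.9] side [ 577.6 -349.7] area 26
blue top [564.  150.8] side None area 95
blue top [ 543.6 -309.3] side [ 547.2 -311.3] area 66
blue top [540.   84.6] side None area 93
t 78.65 pos [ 529.8 -322.8  140.4] gap 30.3 F [ 0.2 -0.1 -0.4]
x [-0.148  0.001 -0.989] y(jaw) yaw -90.6 q6 -1.30
world d [ 18.7   9.8 -50.4] tool d [ 47.1 -10.  -25.8] spin -0.6
tool d after spin [ 47.1  -9.7 -25.9] axes after: y [-0. -1. -0.] z [-0.99  0.    0.15]
```

step_arm(
  delta_pos=[
    [0,-3,-6],
    [4,-4,-8],
    [8,-3,-7],
    [10,0,-4],
    [10,0,-2],
    [8,0,0],
    [3,0,0],
    [0,0,0],
  ],
  spin=[0,0,0,0,0,0,0,0],
)

```text
time_s: 79.65
position: [0.5514, -0.3114, 0.0895]
eef_rot: [0.004, -0.652, 0.003, 0.758]
force: [0.2, -0.3, 0.1]
finger_gap: 0.0301
```

Run:
```python
from h import *
to([.5493,-.313,.051],-90)
q,e=look("side","b24");print(lights(look("top","b24")[0],q,"blue"))
cv2.imwrite("pics/b24.png",cv2.resize(q[250:350,260:360,::-1],(600,600)))
```

```text
t 79.65 pos [ 551.4 -311.4   89.5] gap 30.1 F [ 0.2 -0.3  0.1]
x [-0.15   0.002 -0.989] y(jaw) yaw -90.6 q6 -1.35
world d [ -2.1  -1.6 -38.5] tool d [38.3  1.6 -3.7] spin -0.6
tool d after spin [38.3  1.6 -3.7] axes after: y [-0. -1. -0.] z [-0.99 -0.    0.15]
blue top [630.5 130.6] side None area 98
blue top [564.  150.8] side [555.6 181. ] area 95
blue top [540.4  84.1] side [540.7 118.6] area 93
blue top [ 542.2 -311.8] side [ 547.1 -310.7] area 67
[(array([0.63047549, 0.13061276, 0.01      ]), None), (array([0.56401321, 0.1507635 , 0.01      ]), array([0.55564869, 0.18103321, 0.01      ])), (array([0.54040784, 0.08410252, 0.01      ]), array([0.54065497, 0.11862925, 0.01      ])), (array([ 0.54223908, -0.31181008,  0.01      ]), array([ 0.54708199, -0.31074745,  0.01      ]))]
```

View pics/b24.png

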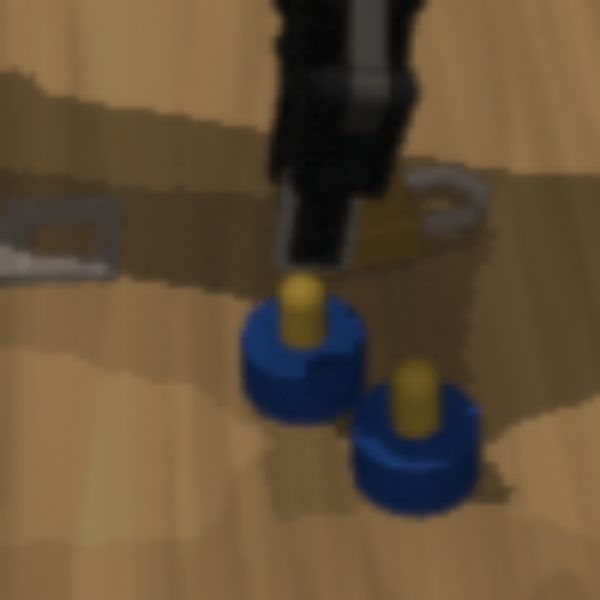

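step_arm(
  delta_pos=[
    [4,1,-1],
    [8,0,-2],
    [10,0,-1],
    [9,0,0],
    [5,0,0],
    [2,0,0],
    [0,0,0],
    [0,0,0],
  ],
  spin=[0,0,0,0,0,0,0,0],
)

```text
time_s: 80.75
position: [0.5501, -0.3128, 0.0495]
eef_rot: [0.004, -0.653, 0.004, 0.758]
force: [0.7, 0.7, 0.0]
finger_gap: 0.0302
```

Run:
```python
from h import *
to([.5493,-.313,.051],-90)
q,e=look("side","b25")
cv2.imwrite("pics/b25.png",cv2.resize(q[250:350,260:360,::-1],(600,600)))
```

```text
t 80.75 pos [ 550.1 -312.8   49.5] gap 30.2 F [0.7 0.7 0. ]
x [-0.148  0.001 -0.989] y(jaw) yaw -90.6 q6 -1.37
world d [-0.8 -0.2  1.5] tool d [-1.4  0.2  1. ] spin -0.6
tool d after spin [-1.4  0.2  1.1] axes after: y [-0. -1. -0.] z [-0.99 -0.    0.15]
```

View pics/b25.png

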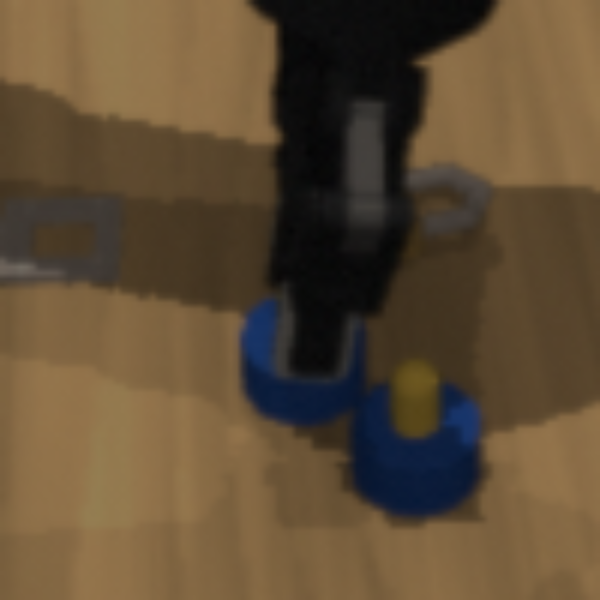

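step_arm(
  delta_pos=[
    [-2,0,1],
    [0,0,0],
    [0,0,0],
    [0,0,0],
    [0,0,0],
    [0,0,0],
    [0,0,0],
    [0,0,0],
  ],
  spin=[0,0,0,0,0,0,0,0],
  hand=0,
)

```text
time_s: 81.8
position: [0.5496, -0.3128, 0.0521]
eef_rot: [0.004, -0.653, 0.004, 0.758]
force: [-1.1, -0.4, -0.7]
finger_gap: 0.0109
```

Run:
```python
from h import *
st()
```

```text
t 81.80 pos [ 549.6 -312.8   52.1] gap 10.9 F [-1.1 -0.4 -0.7]
x [-0.148  0.001 -0.989] y(jaw) yaw -90.6 q6 -1.36
```

step_arm(
  delta_pos=[
    [-15,0,0],
    [-30,0,0],
    [-35,0,0],
    [-15,0,0],
    [0,0,0],
    [0,0,0],
    [0,0,0],
    [0,0,0],
  ],
  spin=[0,0,0,0,0,0,0,0],
)

```text
time_s: 82.8
position: [0.5627, -0.3122, 0.1484]
eef_rot: [0.004, -0.651, 0.003, 0.759]
force: [0.3, 0.0, -1.0]
finger_gap: 0.0107
```

Run:
```python
from h import *
to([*hole(1,0),.15],-90)
q,e=look("side","b26")
cv2.imwrite("pics/b26.png",cv2.resize(q[200:340,240:380,::-1],(600,600)))
```

```text
t 82.80 pos [ 562.7 -312.2  148.4] gap 10.7 F [ 0.3  0.  -1. ]
x [-0.151  0.002 -0.988] y(jaw) yaw -90.6 q6 -1.33
world d [ 43.7 377.5   1.6] tool d [  -7.3 -377.9  -39.3] spin -0.6
tool d after spin [  -7.3 -377.5  -43. ] axes after: y [-0. -1. -0.] z [-0.99 -0.    0.15]
```

View pics/b26.png

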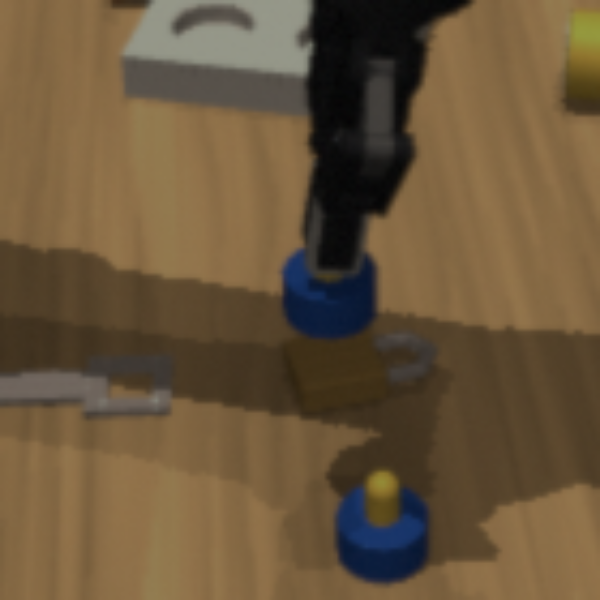

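step_arm(
  delta_pos=[
    [-2,-20,-3],
    [-2,-40,-5],
    [-1,-52,-6],
    [-1,-55,-6],
    [-1,-55,-6],
    [-1,-55,-6],
    [0,-45,-6],
    [0,-28,-4],
  ],
  spin=[0,0,0,0,0,0,0,0],
)

```text
time_s: 83.85
position: [0.6084, 0.0578, 0.1505]
eef_rot: [0.005, -0.651, 0.0, 0.759]
force: [-0.5, -0.4, -0.7]
finger_gap: 0.011
```

step_arm(
  delta_pos=[
    [0,0,0],
    [0,0,0],
    [0,0,0],
    [6,0,0],
    [10,0,0],
    [10,0,0],
    [4,0,0],
    [0,0,0],
  ],
  spin=[0,0,0,0,0,0,0,0],
)

```text
time_s: 84.85
position: [0.6014, 0.0583, 0.1178]
eef_rot: [0.004, -0.65, 0.0, 0.76]
force: [-0.5, 0.4, 0.2]
finger_gap: 0.0105
```

Run:
```python
from h import *
h=hole(1,0); to([h[0]+.0025,h[1],.083],-90)
```

```text
t 84.85 pos [601.4  58.3 117.8] gap 10.5 F [-0.5  0.4  0.2]
x [-0.155  0.007 -0.988] y(jaw) yaw -90.4 q6 -1.91
world d [  7.5   7.  -34.8] tool d [ 33.3  -6.8 -12.7] spin -0.4
tool d after spin [ 33.3  -6.7 -12.8] axes after: y [-0.   -1.   -0.01] z [-0.99 -0.    0.16]
```

step_arm(
  delta_pos=[
    [0,-3,-4],
    [5,-3,-4],
    [9,-1,-3],
    [9,0,-2],
    [6,0,0],
    [3,0,0],
    [0,0,0],
    [0,0,0],
  ],
  spin=[0,0,0,0,0,0,0,0],
)

```text
time_s: 85.85
position: [0.6103, 0.0663, 0.082]
eef_rot: [0.004, -0.65, -0.0, 0.76]
force: [0.2, 0.8, -1.3]
finger_gap: 0.0108
```

Run:
```python
from h import *
h=hole(1,0); to([h[0]+.0025,h[1],.067],-90)
q,e=look("side","b27"); u=hullc(masks(q)["blue"],proj("side",[*h,.043])[0],12)
print("held",u,"expected over hole",proj("side",[*h,.043])[0])
cv2.imwrite("pics/b27.png",cv2.resize(q[140:240,270:370,::-1],(600,600)))
```

```text
t 85.85 pos [610.3  66.3  82. ] gap 10.8 F [ 0.2  0.8 -1.3]
x [-0.155  0.007 -0.988] y(jaw) yaw -90.4 q6 -1.93
world d [ -1.5  -1.1 -15. ] tool d [15.1  1.2 -0.9] spin -0.4
tool d after spin [15.1  1.2 -0.9] axes after: y [-0.   -1.   -0.01] z [-0.99 -0.    0.15]
held [324.58666667 193.05333333] expected over hole [323.30791284 188.17441731]
```

View pics/b27.png

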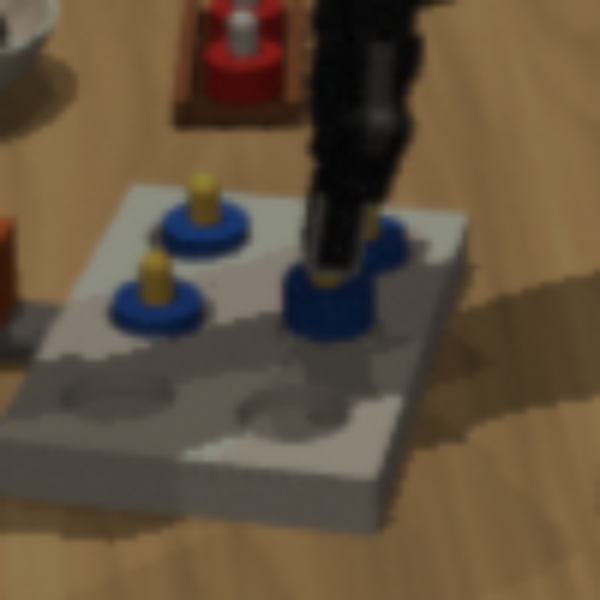

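Run:
```python
from h import *
q=cv2.imread("pics/side_b27.png")[:,:,::-1].copy(); M=masks(q)["blue"]
for i,j in ((-1,1),(-1,0)):
    e=proj("side",[*hole(i,j),.030])[0]; print(i,j,e,hullc(M,e,9))
for c,s in blobs(M,10): print(np.round(c,1),s)
```

```text
-1 1 [301.836634   177.55177713] [303.43333333 177.93921569]
-1 0 [295.36305522 190.10390076] [295.53442029 190.80072464]
[303.4 178.4] [297 174  14   9  78]
[333.6 180.2] [331 177   6   8  21]
[295.4 191.3] [289 187  14   9  83]
[324.5 193. ] [322 190   6   7  28]
[328.3 325. ] [319 314  20  21 275]
```

step_arm(
  delta_pos=[
    [2,0,0],
    [3,1,0],
    [3,0,0],
    [3,0,0],
    [3,0,0],
    [1,0,0],
    [0,0,0],
    [0,0,0],
  ],
  spin=[0,0,0,0,0,0,0,0],
)

```text
time_s: 86.9
position: [0.6083, 0.0656, 0.0667]
eef_rot: [0.005, -0.651, -0.0, 0.759]
force: [0.7, -0.1, 0.0]
finger_gap: 0.0104
```

Run:
```python
from h import *
h=hole(1,0); to([h[0]+.0025,h[1],.067],-90)
q,e=look("side","b28")
cv2.imwrite("pics/b28.png",cv2.resize(q[140:240,270:370,::-1],(600,600)))
```

```text
t 86.90 pos [608.3  65.6  66.7] gap 10.4 F [ 0.7 -0.1  0. ]
x [-0.153  0.007 -0.988] y(jaw) yaw -90.4 q6 -1.94
world d [ 0.5 -0.4  0.3] tool d [-0.4  0.4 -0.5] spin -0.4
tool d after spin [-0.4  0.4 -0.5] axes after: y [-0.   -1.   -0.01] z [-0.99 -0.    0.15]
```

View pics/b28.png

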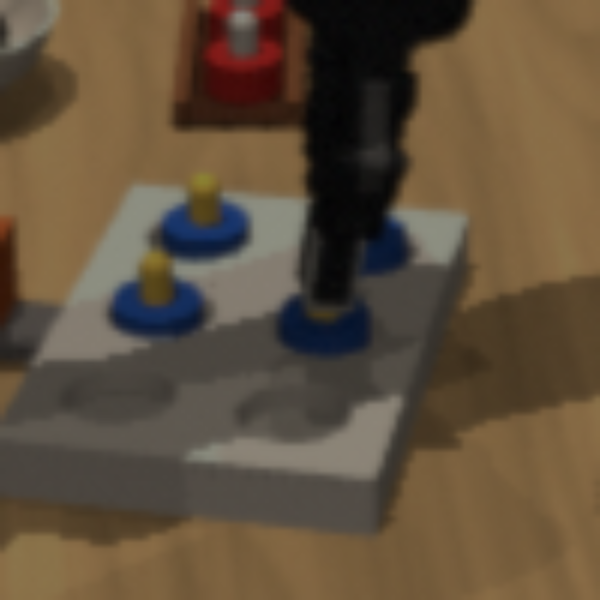

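step_arm(
  delta_pos=[
    [0,0,0],
    [0,0,0],
    [0,0,0],
    [0,0,0],
    [-15,0,0],
    [-30,0,0],
    [-30,0,0],
    [-12,0,0],
  ],
  spin=[0,0,0,0,0,0,0,0],
  hand=30,
)

```text
time_s: 87.95
position: [0.6223, 0.0649, 0.1574]
eef_rot: [0.005, -0.651, -0.0, 0.759]
force: [-0.1, 0.7, -0.1]
finger_gap: 0.0301
```

Run:
```python
from h import *
to([.579,-.352,.15],-90)
q,e=look("side","b29");p,e=look("top","b29");lights(p,q,"blue");
```

```text
t 87.95 pos [622.3  64.9 157.4] gap 30.1 F [-0.1  0.7 -0.1]
x [-0.153  0.007 -0.988] y(jaw) yaw -90.4 q6 -1.90
world d [ -43.3 -416.9   -7.4] tool d [ 10.9 417.2  39.4] spin -0.4
tool d after spin [ 10.9 416.9  42.1] axes after: y [-0.   -1.   -0.01] z [-0.99 -0.    0.15]
blue top [630.6 130.7] side [632.1 163.3] area 95
blue top [603.9  73. ] side [602.9  93.1] area 35
blue top [ 575.2 -352.2] side [ 576.8 -349.1] area 94
blue top [564.1 150.8] side [564.2 183.2] area 96
blue top [540.7  84.1] side [540.4 117.4] area 93
```

step_arm(
  delta_pos=[
    [0,12,0],
    [0,22,0],
    [0,26,0],
    [0,26,0],
    [0,26,0],
    [0,26,0],
    [0,26,0],
    [0,26,0],
  ],
  spin=[0,0,0,0,0,0,0,0],
)

```text
time_s: 89.05
position: [0.6126, -0.1436, 0.1468]
eef_rot: [0.005, -0.644, 0.003, 0.765]
force: [0.5, 0.3, 0.6]
finger_gap: 0.03
```

Run:
```python
from h import *
to([.579,-.352,.15],-90)
```

```text
t 89.05 pos [ 612.6 -143.6  146.8] gap 30.0 F [0.5 0.3 0.6]
x [-0.171  0.003 -0.985] y(jaw) yaw -90.7 q6 -1.60
world d [ -33.6 -208.4    3.2] tool d [  1.9 208.8  31.2] spin -0.7
tool d after spin [  1.9 208.4  33.8] axes after: y [-0. -1. -0.] z [-0.99 -0.    0.17]
```

step_arm(
  delta_pos=[
    [0,0,0],
    [0,50,8],
    [0,0,0],
    [0,0,0],
    [0,50,8],
    [0,0,0],
    [0,0,0],
    [0,0,0],
  ],
  spin=[0,0,0,0,0,0,0,0],
)

```text
time_s: 90.05
position: [0.5925, -0.2428, 0.1457]
eef_rot: [0.005, -0.641, 0.001, 0.767]
force: [-0.3, 0.2, -0.6]
finger_gap: 0.03
```

Run:
```python
from h import *
to([.579,-.352,.15],-90)
```

```text
t 90.05 pos [ 592.5 -242.8  145.7] gap 30.0 F [-0.3  0.2 -0.6]
x [-0.178  0.007 -0.984] y(jaw) yaw -90.5 q6 -1.45
world d [ -13.5 -109.2    4.3] tool d [ -2.7 109.3  13.2] spin -0.5
tool d after spin [ -2.7 109.2  14.2] axes after: y [-0.   -1.   -0.01] z [-0.98 -0.    0.18]
```

step_arm(
  delta_pos=[
    [0,20,2],
    [0,35,4],
    [0,30,3],
    [0,18,2],
    [0,5,1],
    [0,0,0],
    [0,0,0],
    [0,0,0],
  ],
  spin=[0,0,0,0,0,0,0,0],
)

```text
time_s: 91.05
position: [0.5807, -0.3517, 0.1471]
eef_rot: [0.003, -0.641, -0.002, 0.767]
force: [-0.1, 0.4, -0.1]
finger_gap: 0.0297
```

Run:
```python
from h import *
q,e=look("side","b30");p,e=look("top","b30");lights(p,q,"blue"); 
to([.5752+.0225*.186,-.352,.09],-90)
```

```text
blue top [630.5 130.6] side [598.3  98.3] area 97
blue top [607.3  63.9] side [598.3  98.3] area 92
blue top [ 575.8 -352.2] side [ 577.  -349.8] area 95
blue top [564.  150.8] side [564.4 183.5] area 95
blue top [540.   84.6] side [541.2 118.5] area 94
t 91.15 pos [ 580.7 -351.9  147.2] gap 30.1 F [-0.5  0.  -0.4]
x [-0.177  0.007 -0.984] y(jaw) yaw -90.1 q6 -1.29
world d [ -1.4  -0.1 -57.2] tool d [56.5  0.5 -8.8] spin -0.1
tool d after spin [56.5  0.5 -8.8] axes after: y [-0.   -1.   -0.01] z [-0.98 -0.    0.18]
```

step_arm(
  delta_pos=[
    [5,0,-2],
    [10,0,-3],
    [15,0,-3],
    [18,0,-3],
    [16,0,-3],
    [10,0,-1],
    [4,0,0],
    [0,0,0],
  ],
  spin=[0,0,0,0,0,0,0,0],
)

```text
time_s: 92.15
position: [0.5807, -0.3502, 0.0601]
eef_rot: [0.003, -0.64, -0.003, 0.768]
force: [-0.9, -0.9, -0.3]
finger_gap: 0.0301
```

Run:
```python
from h import *
to([.5793,-.352,.052],-90)
q,e=look("side","b31")
cv2.imwrite("pics/b31.png",cv2.resize(q[260:360,270:370,::-1],(600,600)))
```

```text
t 92.15 pos [ 580.7 -350.2   60.1] gap 30.1 F [-0.9 -0.9 -0.3]
x [-0.18   0.009 -0.984] y(jaw) yaw -90.1 q6 -1.32
world d [-1.4 -1.8 -8.1] tool d [ 8.2  1.9 -0.1] spin -0.1
tool d after spin [ 8.2  1.9 -0.1] axes after: y [-0.   -1.   -0.01] z [-0.98 -0.    0.18]
```

View pics/b31.png

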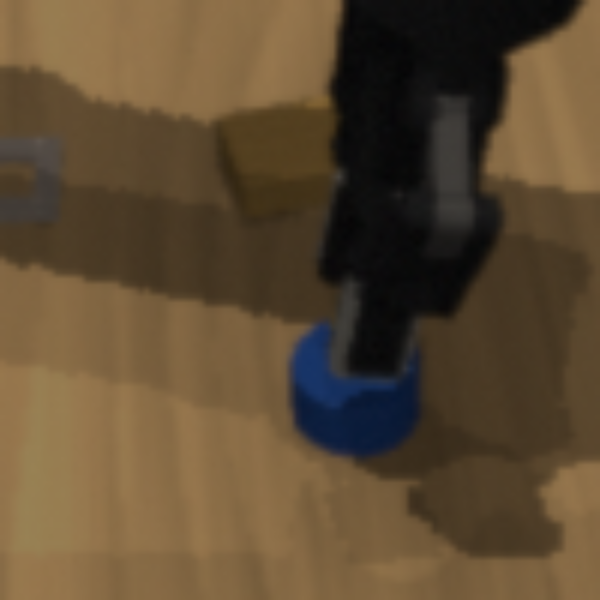

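step_arm(
  delta_pos=[
    [3,1,0],
    [3,1,0],
    [2,0,0],
    [0,0,0],
    [0,0,0],
    [0,0,0],
    [0,0,0],
    [0,0,0],
  ],
  spin=[0,0,0,0,0,0,0,0],
)

```text
time_s: 93.2
position: [0.5806, -0.3529, 0.0539]
eef_rot: [0.003, -0.641, -0.002, 0.767]
force: [-0.1, -0.2, 0.1]
finger_gap: 0.0301
```

step_arm(
  delta_pos=[
    [0,0,0],
    [0,0,0],
    [0,0,0],
    [0,0,0],
    [0,0,0],
    [0,0,0],
    [0,0,0],
    [0,0,0],
  ],
  spin=[0,0,0,0,0,0,0,0],
  hand=0,
)

```text
time_s: 94.2
position: [0.5808, -0.3528, 0.0541]
eef_rot: [0.003, -0.642, -0.002, 0.767]
force: [-0.3, 0.3, -0.7]
finger_gap: 0.0104
```

step_arm(
  delta_pos=[
    [-15,0,0],
    [-30,0,0],
    [-35,0,0],
    [-15,0,0],
    [0,0,0],
    [0,0,0],
    [0,0,0],
    [0,0,0],
  ],
  spin=[0,0,0,0,0,0,0,0],
)

```text
time_s: 95.2
position: [0.5962, -0.3529, 0.1488]
eef_rot: [0.003, -0.64, -0.003, 0.769]
force: [0.7, -0.2, -0.6]
finger_gap: 0.0102
```

Run:
```python
from h import *
h=hole(1,-1);to([h[0]+.002,h[1],.15],-90)
q,e=look("side","b32")
cv2.imwrite("pics/b32.png",cv2.resize(q[210:350,250:390,::-1],(600,600)))
```

```text
t 95.20 pos [ 596.2 -352.9  148.8] gap 10.2 F [ 0.7 -0.2 -0.6]
x [-0.182  0.009 -0.983] y(jaw) yaw -90.1 q6 -1.29
world d [ -7.2 355.    1.2] tool d [   3.5 -355.     7. ] spin -0.1
tool d after spin [   3.5 -355.     6.6] axes after: y [-0.   -1.   -0.01] z [-0.98 -0.    0.18]
```

View pics/b32.png

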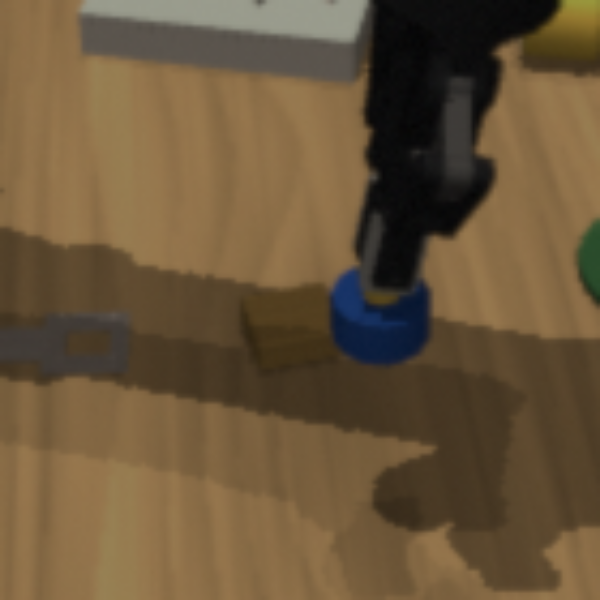

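step_arm(
  delta_pos=[
    [0,-20,0],
    [0,-40,0],
    [0,-52,0],
    [0,-55,0],
    [0,-54,0],
    [0,-50,0],
    [0,-42,0],
    [0,-25,0],
  ],
  spin=[0,0,0,0,0,0,0,0],
)

```text
time_s: 96.25
position: [0.593, 0.0052, 0.1515]
eef_rot: [0.004, -0.639, -0.006, 0.769]
force: [0.1, -0.3, -0.4]
finger_gap: 0.0103
```

step_arm(
  delta_pos=[
    [0,0,0],
    [0,0,0],
    [0,0,0],
    [6,0,0],
    [10,0,0],
    [10,0,0],
    [4,0,0],
    [0,0,0],
  ],
  spin=[0,0,0,0,0,0,0,0],
)

```text
time_s: 97.25
position: [0.5851, 0.004, 0.1188]
eef_rot: [0.004, -0.638, -0.005, 0.77]
force: [0.0, -0.2, 0.5]
finger_gap: 0.01
```

Run:
```python
from h import *
to([.5915,.0033,.0865],-90)
```

```text
t 97.25 pos [585.1   4.  118.8] gap 10.0 F [ 0.  -0.2  0.5]
x [-0.187  0.012 -0.982] y(jaw) yaw -89.9 q6 -1.81
world d [  6.4  -0.7 -32.3] tool d [ 30.5   1.1 -12.3] spin 0.1
tool d after spin [ 30.5   1.1 -12.3] axes after: y [ 0.   -1.   -0.01] z [-0.98 -0.    0.19]
```

step_arm(
  delta_pos=[
    [2,0,-3],
    [5,1,-4],
    [8,0,-3],
    [8,0,-2],
    [5,0,0],
    [2,0,0],
    [0,0,0],
    [0,0,0],
  ],
  spin=[0,0,0,0,0,0,0,0],
)

```text
time_s: 98.25
position: [0.5923, 0.0037, 0.0851]
eef_rot: [0.004, -0.638, -0.005, 0.77]
force: [0.3, -0.4, -0.6]
finger_gap: 0.0106
```

Run:
```python
from h import *
to([.5915,.0033,.070],-90)
q,e=look("side","b33"); print(proj("side",[*hole(1,-1),.043]))
cv2.imwrite("pics/b33.png",cv2.resize(q[150:250,270:370,::-1],(600,600)))
```

```text
t 98.25 pos [592.3   3.7  85.1] gap 10.6 F [ 0.3 -0.4 -0.6]
x [-0.186  0.012 -0.982] y(jaw) yaw -89.9 q6 -1.82
world d [ -0.8  -0.4 -15.1] tool d [15.   0.6 -2. ] spin 0.1
tool d after spin [15.   0.6 -2. ] axes after: y [ 0.   -1.   -0.01] z [-0.98 -0.    0.19]
[[317.44636049 202.06958395]]
```

View pics/b33.png

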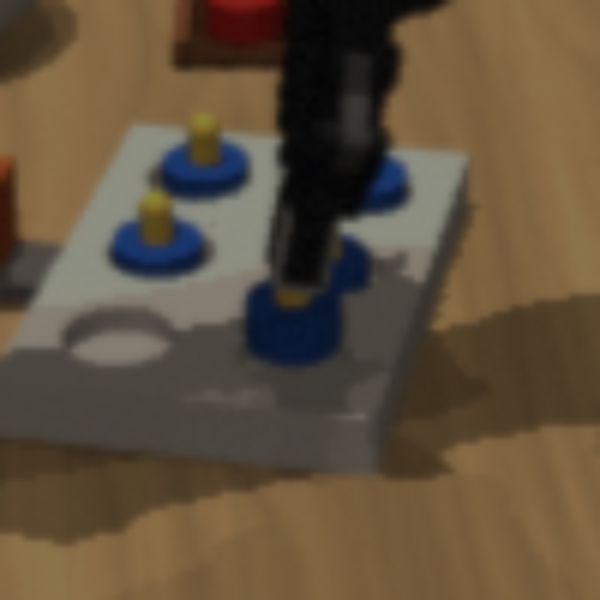

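step_arm(
  delta_pos=[
    [2,0,0],
    [3,0,-1],
    [3,0,0],
    [3,0,0],
    [3,0,0],
    [1,0,0],
    [0,0,0],
    [0,0,0],
  ],
  spin=[0,0,0,0,0,0,0,0],
)

```text
time_s: 99.3
position: [0.5905, 0.0039, 0.0694]
eef_rot: [0.004, -0.638, -0.005, 0.77]
force: [-0.4, 1.3, -0.3]
finger_gap: 0.0103
```

Run:
```python
from h import *
to([.5905,.0033,.070],-90)
q,e=look("side","b34")
cv2.imwrite("pics/b34.png",cv2.resize(q[150:250,270:370,::-1],(600,600)))
```

```text
t 99.30 pos [590.5   3.9  69.4] gap 10.3 F [-0.4  1.3 -0.3]
x [-0.185  0.012 -0.983] y(jaw) yaw -89.9 q6 -1.83
world d [-0.  -0.6  0.6] tool d [-0.6  0.6  0.2] spin 0.1
tool d after spin [-0.6  0.6  0.2] axes after: y [ 0.   -1.   -0.01] z [-0.98 -0.    0.19]
```

View pics/b34.png

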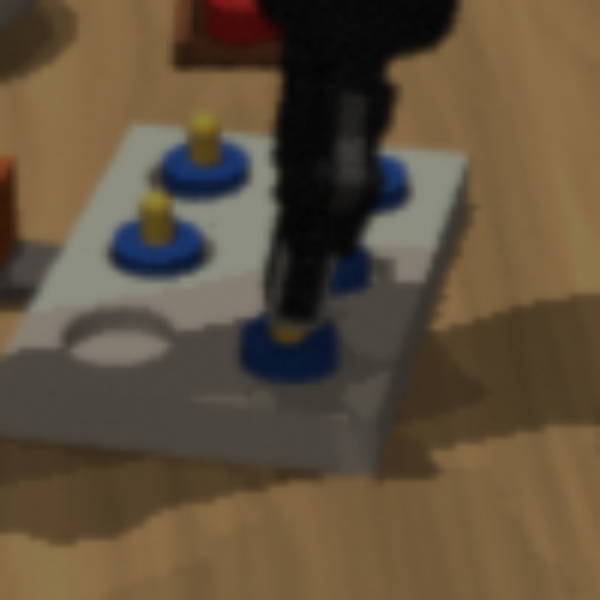

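In the pocket. Release and rise.

step_arm(
  delta_pos=[
    [0,0,0],
    [0,0,0],
    [0,0,0],
    [0,0,0],
    [-15,0,0],
    [-30,0,0],
    [-30,0,0],
    [-12,0,0],
  ],
  spin=[0,0,0,0,0,0,0,0],
  hand=30,
)

```text
time_s: 100.35
position: [0.6076, 0.0029, 0.1596]
eef_rot: [0.004, -0.638, -0.006, 0.77]
force: [1.0, 0.7, -0.4]
finger_gap: 0.0301
```

Run:
```python
from h import *
tab=C0-EX*.107; print("tab",tab)
to([*tab,.15],73)
q,e=look("side","c1");p,e=look("top","c1");lights(p,q,"blue",.030);lights(p,q,"red",.014)
cv2.imwrite("pics/c1.png",np.hstack([cv2.resize(q[70:240,230:400,::-1],(400,400)),cv2.resize(p[140:280,170:350,::-1],(400,311))[:400] if 0 else cv2.resize(p[140:300,190:350,::-1],(400,400))]))
```

```text
tab [0.47059179 0.10683735]
t 100.35 pos [607.6   2.9 159.6] gap 30.1 F [ 1.   0.7 -0.4]
x [-0.185  0.013 -0.983] y(jaw) yaw -89.9 q6 -1.80
world d [-137.   103.9   -9.6] tool d [  36.1 -104.   132.4] spin 17.1
tool d after spin [ 36.1 -60.5 157.1] axes after: y [-0.29 -0.96  0.04] z [-0.94  0.29  0.18]
blue top [626.8 128.9] side [629.6 127.5] area 98
blue top [604.2  63.2] side [606.9  60.9] area 89
blue top [585.2   1.5] side [580.9  -4.3] area 93
blue top [561.4 148.7] side [562.8 146.3] area 95
blue top [537.8  83.7] side [540.2  82.5] area 95
red top [596.2 395.6] side [587.4 414.3] area 109
red top [591.3 339.1] side [593.2 355.2] area 107
```

View pics/c1.png

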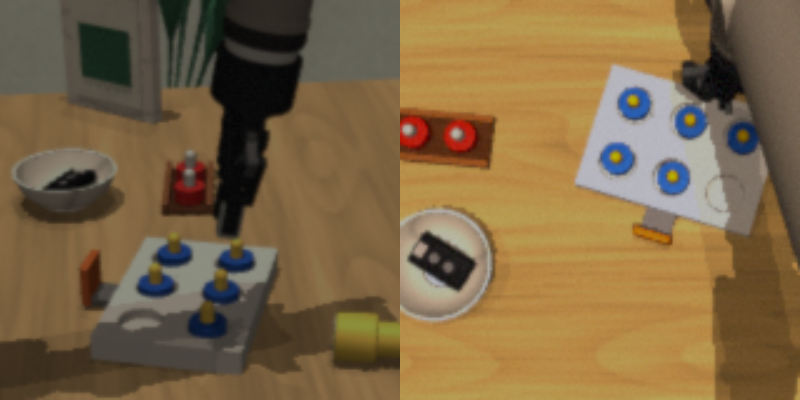

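step_arm(
  delta_pos=[
    [0,0,0],
    [0,0,0],
    [4,-6,18],
    [6,-11,28],
    [6,-13,32],
    [6,-12,30],
    [5,-10,25],
    [4,-6,14],
  ],
  spin=[8,9,0,0,0,0,0,0],
  hand=62,
)

```text
time_s: 101.45
position: [0.4706, 0.1026, 0.1438]
eef_rot: [0.1, -0.624, 0.115, 0.767]
force: [-0.3, 0.5, -0.4]
finger_gap: 0.0621
```

step_arm(
  delta_pos=[
    [0,0,0],
    [0,0,0],
    [0,0,0],
    [0,0,0],
    [0,0,0],
    [0,0,0],
    [0,0,0],
    [0,0,0],
  ],
  spin=[0,0,0,0,0,0,0,0],
)

```text
time_s: 102.45
position: [0.4725, 0.1004, 0.1429]
eef_rot: [0.101, -0.624, 0.116, 0.766]
force: [-0.5, 0.3, -0.5]
finger_gap: 0.0619
```

Run:
```python
from h import *
to([.4745,.1057,.10],73)
```

```text
t 102.45 pos [472.5 100.4 142.9] gap 61.9 F [-0.5  0.3 -0.5]
x [-0.201  0.01  -0.979] y(jaw) yaw -107.5 q6 -2.25
world d [  2.    5.3 -42.9] tool d [41.7 -7.9 -8.6] spin -0.5
tool d after spin [41.7 -7.8 -8.7] axes after: y [-0.29 -0.96  0.05] z [-0.93  0.3   0.2 ]
```

step_arm(
  delta_pos=[
    [2,-3,-2],
    [6,-4,-3],
    [10,-1,-2],
    [12,0,-2],
    [8,0,0],
    [4,0,0],
    [0,0,0],
    [0,0,0],
  ],
  spin=[0,0,0,0,0,0,0,0],
)

```text
time_s: 103.45
position: [0.4742, 0.1061, 0.0957]
eef_rot: [0.101, -0.623, 0.116, 0.767]
force: [0.2, -0.6, -0.1]
finger_gap: 0.0621
```

Run:
```python
from h import *
to([.4748,.1057,.048],73)
q,e=look("side","c2");p,e=look("top","c2")
cv2.imwrite("pics/c2.png",np.hstack([cv2.resize(q[110:230,210:330,::-1],(400,400)),cv2.resize(p[160:280,230:350,::-1],(400,400))]))
```

```text
t 103.45 pos [474.2 106.1  95.7] gap 62.1 F [ 0.2 -0.6 -0.1]
x [-0.203  0.01  -0.979] y(jaw) yaw -107.5 q6 -2.28
world d [  0.6  -0.4 -47.7] tool d [ 46.6  -2.3 -10. ] spin -0.5
tool d after spin [ 46.6  -2.2 -10. ] axes after: y [-0.29 -0.96  0.05] z [-0.93  0.3   0.2 ]
```

View pics/c2.png

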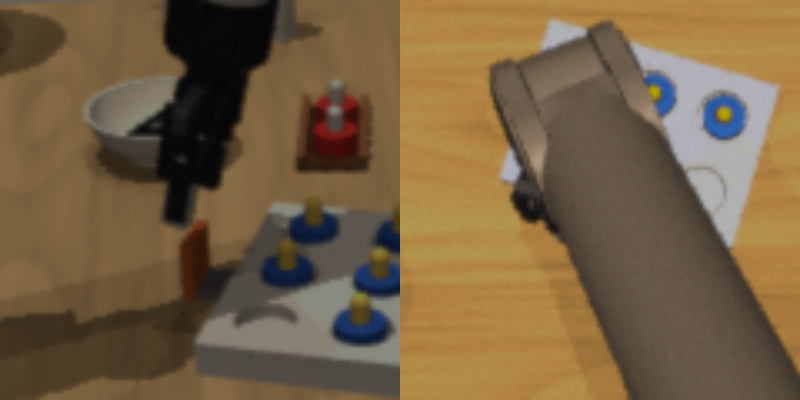

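step_arm(
  delta_pos=[
    [4,-1,-1],
    [8,-1,-2],
    [10,0,-2],
    [10,0,-2],
    [7,0,-1],
    [3,0,-1],
    [0,0,0],
    [0,0,0],
  ],
  spin=[0,0,0,0,0,0,0,0],
)

```text
time_s: 104.55
position: [0.4749, 0.1056, 0.0496]
eef_rot: [0.101, -0.623, 0.116, 0.767]
force: [-0.2, -0.8, 0.2]
finger_gap: 0.0621
```

Run:
```python
from h import *
to([.4748,.1057,.048],73)
q,e=look("side","c3")
cv2.imwrite("pics/c3.png",cv2.resize(q[130:230,220:320,::-1],(600,600)))
```

```text
t 104.55 pos [474.9 105.6  49.6] gap 62.1 F [-0.2 -0.8  0.2]
x [-0.203  0.01  -0.979] y(jaw) yaw -107.5 q6 -2.30
world d [-0.1  0.1 -1.6] tool d [ 1.6 -0.2 -0.2] spin -0.5
tool d after spin [ 1.6 -0.2 -0.2] axes after: y [-0.29 -0.96  0.05] z [-0.93  0.3   0.2 ]
```

View pics/c3.png

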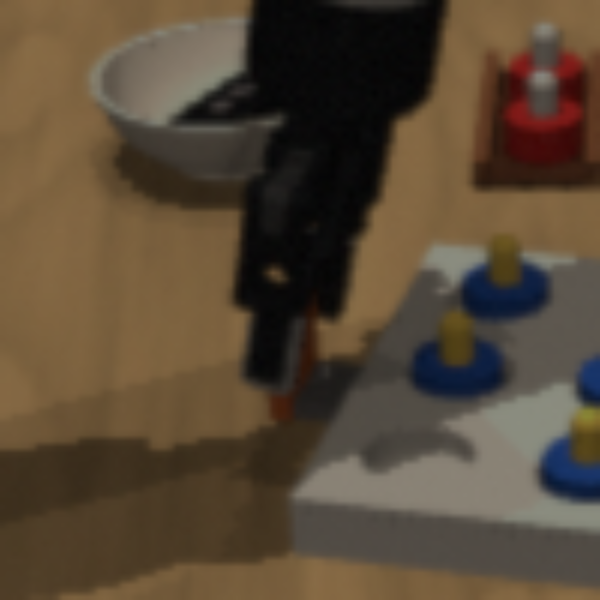

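step_arm(
  delta_pos=[
    [1,0,-1],
    [0,0,0],
    [0,0,0],
    [0,0,0],
    [0,0,0],
    [0,0,0],
    [0,0,0],
    [0,0,0],
  ],
  spin=[0,0,0,0,0,0,0,0],
  hand=30,
)

```text
time_s: 105.6
position: [0.4771, 0.1084, 0.0499]
eef_rot: [0.104, -0.624, 0.114, 0.766]
force: [-2.0, -1.0, 1.7]
finger_gap: 0.043
```

Run:
```python
from h import *
s,r=st()
print("pull 34mm:", np.round(r.T@(np.array([-EX[0],-EX[1],0])*34),1))
q,e=look("side","c4")
cv2.imwrite("pics/c4.png",cv2.resize(q[130:230,220:320,::-1],(600,600)))
```

```text
t 105.60 pos [477.1 108.4  49.9] gap 43.0 F [-2.  -1.   1.7]
x [-0.199  0.016 -0.98 ] y(jaw) yaw -107.6 q6 -2.30
pull 34mm: [ 6.6  0.3 33.3]
```

View pics/c4.png

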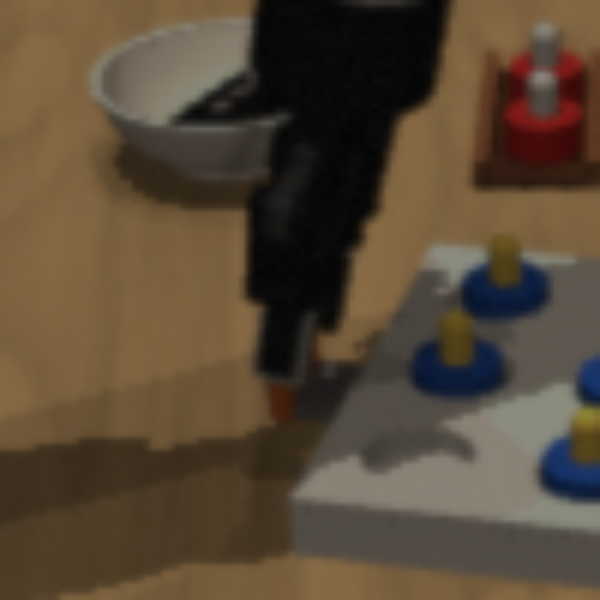

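step_arm(
  delta_pos=[
    [0.6,0,3],
    [1,0,5],
    [1.2,0,6],
    [1.2,0,6],
    [1.2,0,6],
    [1,0,5],
    [0.6,0,3],
    [0,0,0],
  ],
  spin=[0,0,0,0,0,0,0,0],
)

```text
time_s: 106.65
position: [0.4483, 0.1171, 0.0501]
eef_rot: [0.104, -0.63, 0.114, 0.761]
force: [4.6, -3.0, -3.0]
finger_gap: 0.0427
```

Run:
```python
from h import *
s,r=st(); d=(s["position"][:2]-np.array([.4771,.1084]))*1000; print("moved along -x of block",-d@EX,"lateral",d@EY)
q,e=look("side","c5")
cv2.imwrite("pics/c5.png",cv2.resize(q[130:230,200:300,::-1],(600,600)))
```

```text
t 106.65 pos [448.3 117.1  50.1] gap 42.7 F [ 4.6 -3.  -3. ]
x [-0.184  0.015 -0.983] y(jaw) yaw -107.6 q6 -2.33
moved along -x of block 30.08295420273784 lateral -0.08773804261085844
```

View pics/c5.png

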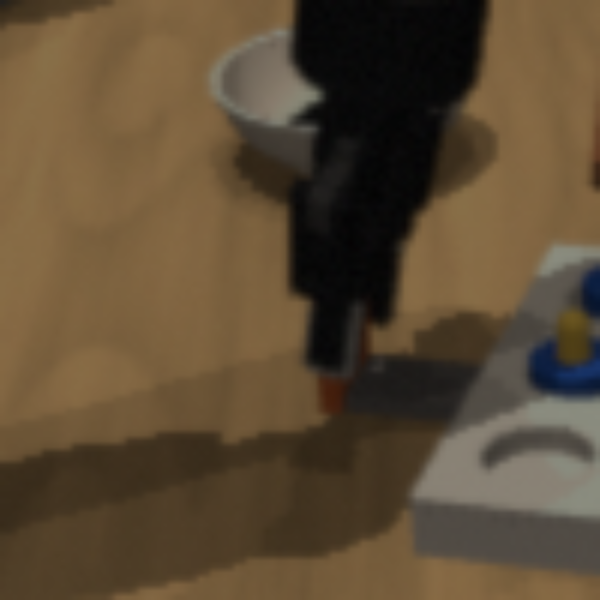

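step_arm(
  delta_pos=[
    [0.6,0,3],
    [0.6,0,3],
    [0.4,0,2],
    [0,0,0.5],
    [0,0,0.5],
    [0,0,0.5],
    [0,0,0.5],
    [0,0,0.5],
  ],
  spin=[0,0,0,0,0,0,0,0],
)

```text
time_s: 107.7
position: [0.4434, 0.1186, 0.0502]
eef_rot: [0.103, -0.636, 0.113, 0.756]
force: [6.0, -2.1, -3.2]
finger_gap: 0.0428
```

Run:
```python
from h import *
s,r=st(); d=(s["position"][:2]-np.array([.4771,.1084]))*1000; print("moved along -x of block",-d@EX,"lateral",d@EY, "F along",s["force"][:2]@EX)
q,e=look("side","c6")
cv2.imwrite("pics/c6.png",cv2.resize(q[130:230,200:300,::-1],(600,600)))
for n in ("c4","c6"):
    im=cv2.imread(f"pics/side_{n}.png")[:,:,::-1].copy(); H=hsv(im).astype(int)
    m=(H[...,0]<12)&(H[...,1]>170)&(H[...,2]>60); m[:, :240]=0; m[:,290:]=0; m[:150]=0; m[215:]=0
    ys,xs=np.nonzero(m); print(n,xs.min() if len(xs) else 0,[ (y,xs[ys==y].min(),xs[ys==y].max()) for y in range(196,202) if (ys==y).any()])
```

```text
t 107.70 pos [443.4 118.6  50.2] gap 42.8 F [ 6.  -2.1 -3.2]
x [-0.17   0.013 -0.985] y(jaw) yaw -107.5 q6 -2.34
moved along -x of block 35.25628784383291 lateral -0.1160950000953185 F along 6.320409352971624
c4 265 [(196, np.int64(265), np.int64(267)), (197, np.int64(265), np.int64(267)), (198, np.int64(265), np.int64(267)), (199, np.int64(266), np.int64(267))]
c6 252 [(196, np.int64(252), np.int64(254)), (197, np.int64(252), np.int64(254)), (198, np.int64(254), np.int64(254))]
```

View pics/c6.png

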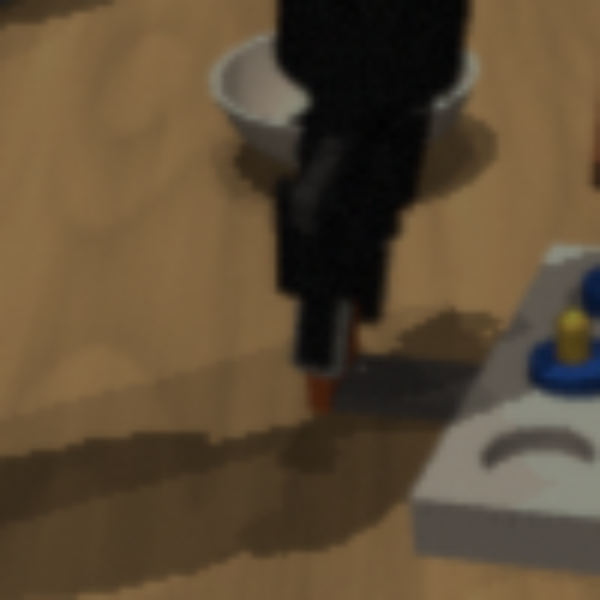

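step_arm(
  delta_pos=[
    [0.2,0,1.5],
    [0.2,0,1.5],
    [0,0,1],
    [0,0,1],
    [0,0,1],
    [0,0,1],
    [0,0,1],
    [0,0,1],
  ],
  spin=[0,0,0,0,0,0,0,0],
)

```text
time_s: 108.75
position: [0.4431, 0.1187, 0.0505]
eef_rot: [0.105, -0.644, 0.113, 0.75]
force: [6.3, -2.2, -4.9]
finger_gap: 0.0426
```

Run:
```python
from h import *
s,r=st(); d=(s["position"][:2]-np.array([.4771,.1084]))*1000; print("moved along -x of block",-d@EX,"lateral",d@EY, "F along",s["force"][:2]@EX)
q,e=look("side","c7")
for n in ("c4","c6","c7"):
    im=cv2.imread(f"pics/side_{n}.png")[:,:,::-1].copy(); H=hsv(im).astype(int)
    m=(H[...,0]<12)&(H[...,1]>150)&(H[...,2]>50); m[:, :240]=0; m[:,290:]=0; m[:150]=0; m[215:]=0
    for c,a in blobs(m,5): print(n,np.round(c,2),a)
```

```text
t 108.75 pos [443.1 118.7  50.5] gap 42.6 F [ 6.3 -2.2 -4.9]
x [-0.149  0.012 -0.989] y(jaw) yaw -107.6 q6 -2.35
moved along -x of block 35.484308889229055 lateral -0.14085844014404444 F along 6.675403828342073
c4 [266.5 196.5] [265 194   4   6  22]
c6 [253.06 195.19] [252 193   3   6  16]
c7 [253.06 194.94] [251 193   5   6  18]
```

Run:
```python
from h import *
t=C0-EX*.107-EY*.022
for z in (.015,.02): print(proj("side",[*t,z])[0]-proj("side",[*(t-EX*.031),z])[0],proj("side",[*t,z])[0]-proj("side",[*(t-EX*.035),z])[0])
```

```text
[12.01654034  1.22573204] [13.5585416   1.38302194]
[12.04090823  1.2197076 ] [13.58601869  1.37622261]
```

step_arm(
  delta_pos=[
    [0,0,0],
    [0,0,0],
    [0,0,0],
    [0,0,0],
    [0,0,0],
    [0,0,0],
    [0,0,0],
    [0,0,0],
  ],
  spin=[0,0,0,0,0,0,0,0],
  hand=66,
)

```text
time_s: 109.8
position: [0.4371, 0.1196, 0.0499]
eef_rot: [0.104, -0.64, 0.114, 0.753]
force: [-0.4, -0.7, 0.1]
finger_gap: 0.0659
```

Run:
```python
from h import *
st()
q,e=look("side","c8")
cv2.imwrite("pics/c8.png",cv2.resize(q[130:230,210:310,::-1],(600,600)))
```

```text
t 109.80 pos [437.1 119.6  49.9] gap 65.9 F [-0.4 -0.7  0.1]
x [-0.16   0.011 -0.987] y(jaw) yaw -107.6 q6 -2.35
```

View pics/c8.png

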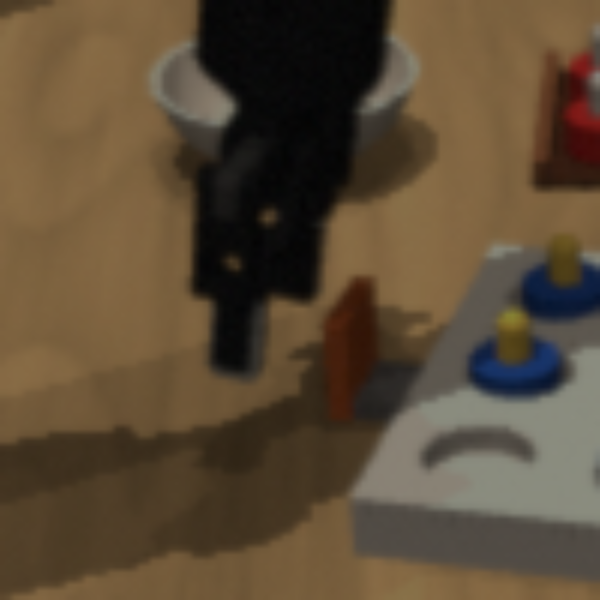

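step_arm(
  delta_pos=[
    [-15,0,4],
    [-25,0,6],
    [-35,0,6],
    [-35,0,6],
    [-30,0,4],
    [-15,0,0],
    [0,0,0],
    [0,0,0],
  ],
  spin=[0,0,0,0,0,0,0,0],
)

```text
time_s: 110.85
position: [0.4364, 0.1267, 0.2158]
eef_rot: [0.103, -0.64, 0.113, 0.753]
force: [-0.7, -0.4, -0.0]
finger_gap: 0.0658
```

step_arm(
  delta_pos=[
    [0,30,0],
    [0,50,0],
    [0,55,0],
    [0,55,0],
    [0,50,0],
    [0,30,0],
    [0,0,0],
    [0,0,0],
  ],
  spin=[0,0,0,0,0,0,0,0],
)

```text
time_s: 111.85
position: [0.3476, -0.1366, 0.2172]
eef_rot: [0.103, -0.633, 0.111, 0.759]
force: [-0.4, 0.2, -0.9]
finger_gap: 0.066
```

Run:
```python
from h import *
st()
q,e=look("side","d1");p,e=look("top","d1");lights(p,q,"blue",.030);lights(p,q,"red",.014)
# fob in bowl
H=hsv(p).astype(int);m=(H[...,2]<60);m[:215]=0;m[275:]=0;m[:,:175]=0;m[:,235:]=0
for c,s in blobs(m,30): print("fob",plane("top",c,.03)[0]*1000,s[4])
print("start opener etc: see picture")
cv2.imwrite("pics/d1.png",np.hstack([cv2.resize(q[80:240,210:370,::-1],(400,400)),cv2.resize(p[130:290,170:330,::-1],(400,400))]))
```

```text
t 111.85 pos [ 347.6 -136.6  217.2] gap 66.0 F [-0.4  0.2 -0.9]
x [-0.177  0.016 -0.984] y(jaw) yaw -107.3 q6 -1.66
blue top [626.8 128.9] side [629.2 128.1] area 98
blue top [604.1  63.2] side [607.1  61.5] area 91
blue top [585.3   1.4] side [ 5.878e+02 -3.000e-01] area 94
blue top [561.4 148.8] side [562.8 146.3] area 96
blue top [536.9  84.2] side [538.9  83.2] area 97
red top [596.2 396.2] side [587.4 414.3] area 109
red top [591.3 338.9] side [593.2 355.2] area 107
fob [441.06467296 347.57352036  30.        ] 255
start opener etc: see picture
```

View pics/d1.png

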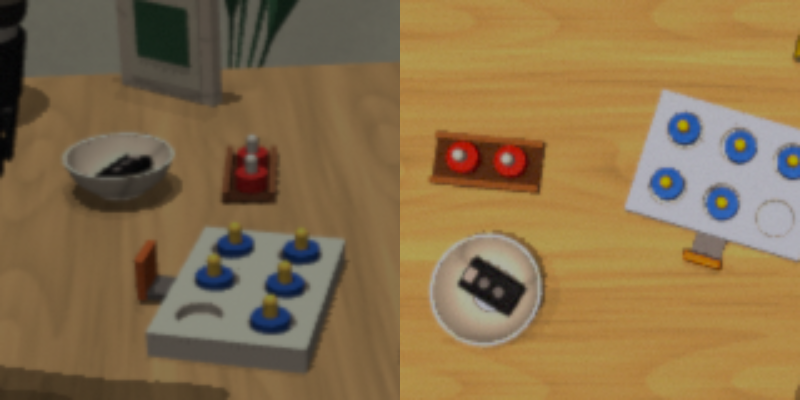

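View pics/top_d1.png

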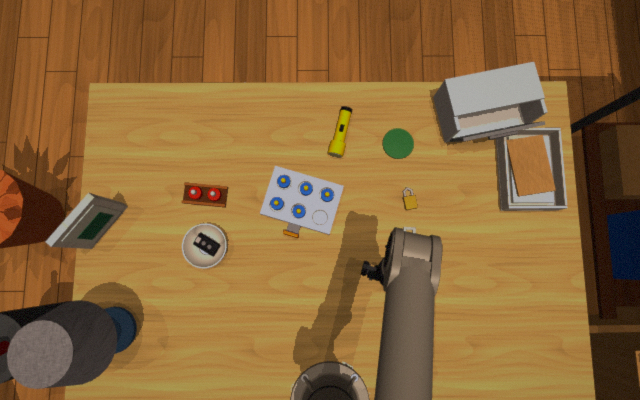

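Run:
```python
from h import *
p,d=look("top","d2")
for c,s in blobs(masks(p)["orange"]): 
    if 270<c[0]<310: print("orange",c)
f,cx,cy,T=cam("top")
for uv in ((202,241),(206,244),(211,247)):
    z=d[uv[1],uv[0]]; P=T[:3,:3]@np.array([(uv[0]-cx)/f*z,-(uv[1]-cy)/f*z,-z])+T[:3,3]; print("fob top",np.round(P*1000))
print(hand_in())
```

```text
orange [289.74074074 233.5       ]
fob top [451. 363.  34.]
fob top [442. 351.  34.]
fob top [434. 337.  32.]
the job is handed in; nothing more can be done
None
```

I finished the changeover and handed the job in at about 112 s of robot time. My last checks all passed, but `hand_in` gives no verdict.

- **Fob:** it lies in the key bowl, about 8 mm from the centre, with its top at about 33 mm by depth reading.
- **Red tealights:** both stand upright in the candle rail in single file, about 3 mm off the midline (the limit is 7 mm).
- **Blue tealights:** I found five. All five stand in their own pockets, within about 3 mm of centre in the top view (the limit is 6 mm). Pocket (-x, -y) stays empty.
- **Start slide:** I gripped the tab by its sides and pulled it about 35 mm to its stop (6.7 N). I held it there for over a second, then let go. It sprang home, and its pixel position matches the start to within 0.1 px.
- **Bystanders:** the padlock, torch and coaster look unmoved in the last top view. The arm covered most of the opener, but it had not moved in the earlier pictures. The gripper ended clear of everything.

A few things did not go smoothly:

- **Fingertip press:** the tips pressed on a red tealight body with about 36 N once, and I backed off.
- **Pocket edge:** one blue tealight caught a pocket edge on the first try and went in after a shift of about 4 mm.
- **Knocked tealight:** one blue tealight was knocked aside mid-run, so I measured it again before picking it up.
- **Tool tilt:** the tool drifted to about 10–12° off vertical over the run. I never found the cause. I worked around it by gripping with the jaws across the tilt.
- **Camera disagreement:** the two cameras differed by 2–4 mm on free-standing tealights. The side view's readings of the rail reds were worse (about 9–19 mm from the top view), because one hides the other. I went by the top view for both.

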